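# Strip a weather-station board for service

## Task

Strip this weather-station board: lay it face down across the two bearers of the knock-out cradle and push every dial out from behind, so that it drops onto the pad underneath. Then lean the bare board against the side of the drawer cabinet with its foot on the plinth, against the stop cleat, and set the dials in the tray, one to a compartment, still face down and each with its adjusting knob towards the raised back rail. Leave the other things on the bench where they are.

Things in the scene. Friction and masses are not known exactly. Their poses are not given: they have to be found in the camera images.
- board_mid (a point): Weather-station board: dark wood, 320 x 66 x 25 mm, 0.3 kg, with four round bores 47 mm wide right through it; at each end a moulding (28 mm long, 66 wide) stands 8 mm proud of its face. It lies face down on the mouldings, 33 mm high in all. Point: its centre, 20.5 mm above the mouldings' underside, 12.5 mm below its back. x along its length, y across, z from face to back (up)
- board_end_a (a point): Centre of the board's end face at x = +160 mm from board_mid. The two ends are alike. Bores 1 to 4 lie at x = -96, -32, 32 and 96 mm from board_mid
- board_end_b (a point): Centre of the board's end face at x = -160 mm from board_mid
- dial1_mid (a point): Snap-in instrument dial in bore 1, 0.06 kg. From face (down) to back (up): brass bezel 56 mm across, 6 thick; black round case 43 mm across, 20 long, with a rib 46 across half-way; on the flat back a brass adjusting knob 7 mm across, 5 high, 17.5 mm off the axis towards +x. Point: on its axis, 13 mm above its face, 13 mm below its flat back. z from face to back, x towards the knob
- dial2_mid (a point): Dial in bore 2, like dial 1. 2 to 4 dials are present; the bores of absent ones are empty. Seated, the bezel lies just under the board's face, the flat back 5 mm below the board's back, and the knob's end level with it
- dial3_mid (a point): Dial in bore 3, like dial 1. Spring ears in each bore hold the dial's rib: some 8 to 20 N on the flat back, pushed 5 mm or more down, frees the dial, and it drops out below
- dial4_mid (a point): Dial in bore 4, like dial 1
- cradle_seat (a point): Knock-out cradle (fixed): plywood base 370 x 150 x 8 mm with a grey pad, a wooden bearer across each end. The bearers' flat tops, 40 mm above the bench, 136 to 166 mm either way from the middle, carry the board's end mouldings. Cheeks 82 mm apart and end lips 342 mm apart stand 14 mm higher and take the board with some play. Point: the middle, level with the bearers' tops. x along the 370 mm, z up
- rest_stop (a point): Leaning place (fixed): a plywood plinth 12 mm thick carries a grey drawer cabinet and, in front of the cabinet's plain side, a wooden stop cleat 26 mm high, 25 thick, 180 long. Point: middle of the foot of the cleat's inner face, on the plinth's top. x along the cleat and the cabinet's side, y from the cleat to the cabinet, z up. The board leans here at about 66 degrees from level
- rest_wall (a point): Point on the cabinet's plain side face, 162 mm in y from rest_stop and 288 mm above it. The face runs from x = -105 to +145 mm of rest_stop and up to 345 mm above the bench
- tray_mid (a point): Dial tray (fixed): wood, four compartments 78 mm square in two rows, edged and divided by walls 4 mm thick that rise 10 mm above its floor; along one side, 11 mm outside the compartments, a raised back rail of dark wood 28 mm high. Point: the middle, on the floor, 4 mm above the bench. x towards the back rail, z up
- tray_rail (a point): Middle of the back rail's inner face, at floor height, 95 mm from tray_mid
- bay1 (a point): Centre of tray compartment 1, on its floor
- bay2 (a point): Centre of tray compartment 2, on its floor
- bay3 (a point): Centre of tray compartment 3, on its floor
- bay4 (a point): Centre of tray compartment 4, on its floor
- loupe: A bystander, to be left where it is: black eye loupe, 42 mm wide, 36 mm tall
- parts_jar: A bystander, to be left where it is: glass jar with a metal lid, 62 mm wide, 60 mm tall
- driver: A bystander, to be left where it is: screwdriver 150 mm long lying on the bench
- clock_wheel: A bystander, to be left where it is: toothed brass clock wheel, 54 mm wide, lying flat
- pocket_watch: A bystander, to be left where it is: steel pocket watch, 50 mm wide, lying flat
Not all that is in view belongs to the job. Leave any green look-alike of the part that bears dial3_mid alone.

How it is judged:
By the outcome, as a careful person would: the job done as asked, in the order asked, and still so for the second after the job is handed in, with the robot touching nothing.
Of dial1, dial2, dial3, dial4 only 2 to 4 are there at a start; the rules pass over those that are not, and their reading is None.
At some moment in a run one of dial1, dial2, dial3, dial4 may be knocked a few centimetres aside while the robot is not near it.
Once in a run the grip may slacken for a moment while it holds something.
It also fails if it takes over 210 s, if anything falls off the work surface, if the arm or the gripper's body presses on something with over 40 N, if the wrist force passes 120 N, or if a joint passes its speed limit or range.

## Robot

A 6-joint arm with a two-finger parallel gripper is mounted at the origin on the work surface. World frame = base frame: x ahead of the robot, y to its left, z up, the work surface at z = 0. Lengths are in m, angles in degrees, forces in N, time in s.
With the tool pointing down it reaches from about 0.3 to 0.75 m from the base axis. Payload 8.5 kg.
Tool frame: the origin (TCP) lies midway between the tips of the shut fingers; the grasp point (between the pads) lies 19 mm behind it; y points along the fingers, x is the direction in which the jaws open and shut, and the axes are right-handed (so a half turn about y gives the same grasp; the last joint's range is limited). The gripper opens to 85 mm and grips with 20 to 120 N. Pads are 22 mm wide; open, the fingers measure 114 mm over their backs; the gripper's body (76 mm by 85 mm) begins 54 mm behind the grasp point. The pads swing forward as they close: fully open they stand 13 mm farther back than shut.
Start: joints at [-75.418, 21.807, 74.336, -0, 83.858, -12.336], TCP at [0.249, -0.49, 0.231] pointing down, gripper open.
Joint ranges: [-178.18, 178.18], [-50.72, 133.34], [12.68, 142.11], [-81.47, 261.47], [9.98, 163.14], [-165.26, 165.26]. Speed limits (degrees/s): [136.94, 136.94, 180, 180, 180, 180].

## Interface

Orientations are given as a 3x3 rotation matrix whose columns are the frame's x, y, z axes.
In Python, from rig import env gives the robot as it stands.
- The arm moves only by the tool carry_out, never from a script. Its argument "plan" is a list of rows, each a list of 3 entries, a list of its own where there are three numbers: the shift along the tool's x, y, z in m, then the turn, a rotation vector about the tool's x, y, z in degrees, then the finger opening in m, from 0 to 0.0854. In form: [[[dx, dy, dz], [ax, ay, az], jaw], ...]. A call has 1 to 8 rows; each row shifts and turns the commanded pose from where the row before left it, along the tool's axes as they then stand; what a row does not reach is not made up. A row lasts 1/8 s, in which the tool goes at most 62.5 mm and 10.7 degrees, less where a joint would pass 70% of its speed; a pose out of reach is approached as far as the arm can. A call is refused whole if a number of a shift passes 0.0625 or a number of a turn 10.7, either way. A call with a gripper value outside its range is refused whole. The fingers move at their own pace and stop on an object; "force" is the grip in N (left out, the last holds). Time passes only in rows, so rows that do not move let the fingers close. It gives the time, the measured TCP pose, the force and the opening at its end, in the units of the state.
- env.observe(): the state, without advancing time (a new reading comes with each control period).
- env.get_image(name): name is "side" or "top" or "wrist"; returns a dict with "image" (384x512x3 uint8, red, green, blue), "vfov" (degrees; the focal length in pixels is half the picture's height over the tangent of half this angle, whatever the lens; pixels are square), "cx", "cy" (the principal point, pixels), "rvec" (rotation vector, rad) and "tvec" (3), from world to camera coordinates, as OpenCV has them; the wrist camera has in their place "tool_from_camera" (4x4, takes a point from camera to tool coordinates, whose origin is the TCP and whose axes are the tool frame's). Camera axes: x right, y down, z forward; pixel columns grow to the right and rows downward; lengths in m; the calibration is good to about 2 mm. A picture is of the moment at which its call begins: read the wrist's pose just before it. There is no depth.
- env.close_job(): hands the job in, once; it reports no verdict.
Trained networks look in a picture, given as the dict that the camera call returned (one of the last four; its "shot" number tells which), for a name from the list of things; names that differ only in an ending like _2 or _b are one class to them, and where a whole thing is asked for, a point or a joint stands for the part that bears it (a point fixed in the world has none). Each returns a list of dicts, best first, with "conf" (0 to 1); they miss things now and then, are a little off and sometimes report something else, mostly with a low value. They report only what shows in the picture. A call takes as long as a camera call. They do not tell look-alikes from the thing itself.
- env.outline_of(target, picture): "mask" (384x512 bool, what is visible of it) and "pixel" ([row, column] in pixels, amid what is visible of it).
The state is a dict: "time_s": time; "q": joint angles; "qvel": joint speeds; "joint_efforts": joint torques, N m; "position": TCP position; "tool_rot": TCP orientation; "ft_force": force on the tool from outside, world axes, zero at the start; "wrist_torque": the same for the moment, N m; "grip_width": finger opening in m.
Only numpy, scipy, OpenCV 4.12 (cv2) and the standard library are available. Lean on these libraries where they do the work, as an engineer would, in place of code of your own. Each camera call takes 0.05 s, during which the arm holds its last target.

## Working session

There is one attempt and no reset: what is moved stays moved. The work goes in short steps, Python scripts to look and compute and a tool call to move; the robot and the scene stay as the last step left them, time stands still between calls to the robot, and variables do not carry over. Pictures are saved under pics/ and viewed, and the job is handed in when it is done.

Besides the shell and the picture viewer there is one more tool, called as name(argument=value, ...), one argument or row to a line, values as JSON. carry_out: Moves the arm, as the interface text tells. Its arguments: {"type":"object","properties":{"plan":{"type":"array","items":{"type":"array"}},"force":{"type":"number"}},"required":["plan"]}

```bash
ls; mkdir -p pics; python3 - <<'E'
from rig import env
import cv2
o=env.observe()
for k,v in o.items(): print(k,v)
for n in ["side","top","wrist"]:
    p=env.get_image(n)
    cv2.imwrite(f"pics/a_{n}.png",cv2.resize(p["image"][:,:,::-1],None,fx=1.5,fy=1.5,interpolation=cv2.INTER_CUBIC))
    print(n,{k:v for k,v in p.items() if k!="image"})
E
```

```text
pics
time_s 0.0
q [-7.54163762e+01  2.18415182e+01  7.43877505e+01  3.15519070e-04
  8.38600879e+01 -1.23377063e+01]
qvel [ 0.02298189 -0.01563699  0.02633539 -0.00219887  0.00466564  0.01585801]
joint_efforts [-8.03983203e-04 -4.48465633e+01 -2.31278801e+01 -2.11318720e-04
  4.79155642e-03  1.07329714e-05]
position [ 0.24892179 -0.49008724  0.23068921]
tool_rot [[ 4.52765853e-01 -3.87388867e-04  8.91629369e-01]
 [-8.91628154e-01  1.51069838e-03  4.52765892e-01]
 [-1.52237951e-03 -9.99998784e-01  3.38585818e-04]]
ft_force [ 0.54222547  0.10242733 -0.2391566 ]
wrist_torque [-0.01315603 -0.01080753  0.04501279]
grip_width 0.08544292517200487
side {'vfov': 50.087989500735745, 'cx': 255.90213460333464, 'cy': 194.71910199728745, 'rvec': array([ 0.24449103, -2.61730514,  1.48785958]), 'tvec': array([0.5096837 , 0.19491618, 1.28556873]), 'shot': 1}
top {'vfov': 49.66009474692544, 'cx': 260.2170588538169, 'cy': 192.6811565960546, 'rvec': array([ 2.1177335 , -2.1428772 ,  0.21498695]), 'tvec': array([0.00654757, 0.55624379, 1.32921658]), 'shot': 2}
wrist {'vfov': 65.03467343227915, 'cx': 254.67953931021424, 'cy': 193.83812146346546, 'tool_from_camera': array([[ 9.99996826e-01, -2.51961827e-03, -1.73858710e-05,
         3.57819916e-04],
       [-7.46741718e-04, -3.02945975e-01,  9.53007439e-01,
        -1.42174154e-01],
       [-2.40648193e-03, -9.53004401e-01, -3.02946895e-01,
         7.76673472e-02],
       [ 0.00000000e+00,  0.00000000e+00,  0.00000000e+00,
         1.00000000e+00]]), 'shot': 3}
```

View pics/a_top.png

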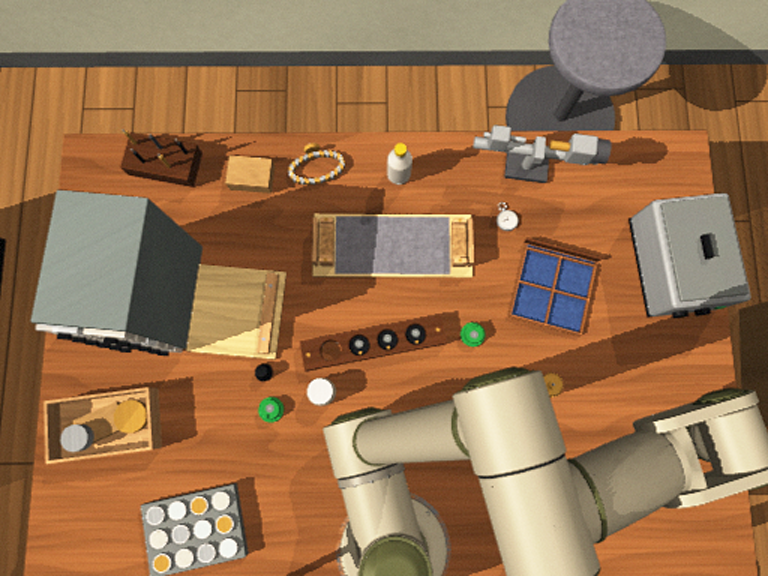

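View pics/a_side.png

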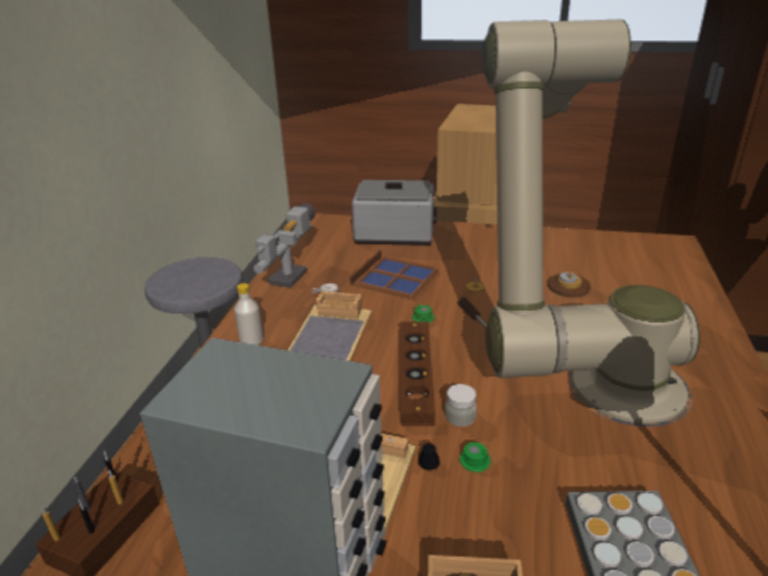

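View pics/a_wrist.png

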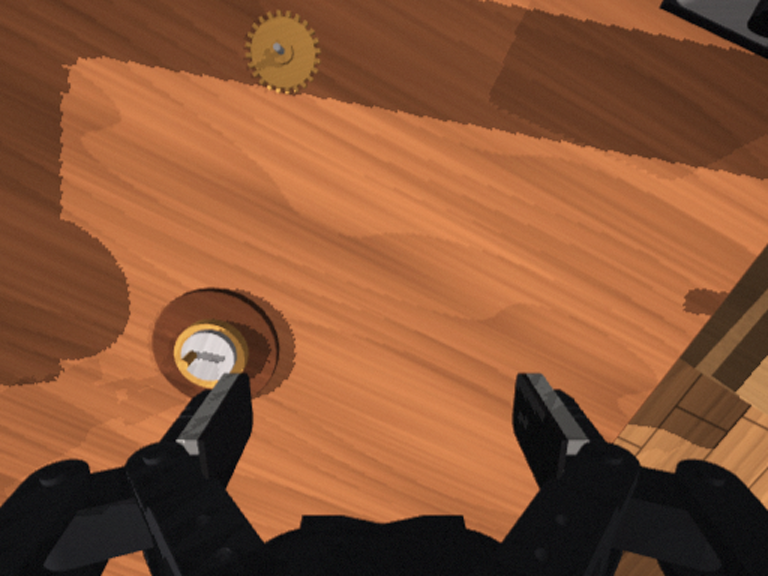

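Top view: the board at about (383,340) of the 768x576 picture, with 3 dials and an empty bore on the left. The cradle is at (393,245), the tray at (556,287), the plinth and cleat at (240,310), and green look-alikes at (270,410) and (473,333). I'll write the measuring helpers next.

```bash
cat > h.py <<'E'
import numpy as np, cv2
from rig import env
from scipy.spatial.transform import Rotation as R
def cam(p):
    im=p["image"];f=im.shape[0]/2/np.tan(np.radians(p["vfov"])/2)
    K=np.array([[f,0,p["cx"]],[0,f,p["cy"]],[0,0,1]])
    if "rvec" in p:
        Rm=cv2.Rodrigues(np.array(p["rvec"]))[0];t=np.array(p["tvec"])
    else:
        o=p["obs"];Rt=np.array(o["tool_rot"]);T=p["tool_from_camera"]
        Rwc=Rt@T[:3,:3];c=Rt@T[:3,3]+np.array(o["position"])
        Rm=Rwc.T;t=-Rm@c
    return K,Rm,t
def shot(n):
    o=env.observe();p=env.get_image(n);p["obs"]=o;return p
def proj(p,X):
    K,Rm,t=cam(p);X=np.atleast_2d(X);c=X@Rm.T+t;u=c@K.T
    return u[:,:2]/u[:,2:]
def unproj(p,uv,z):
    K,Rm,t=cam(p);uv=np.atleast_2d(uv);
    d=np.c_[uv,np.ones(len(uv))]@np.linalg.inv(K).T@Rm
    c=-Rm.T@t
    return c+d*((z-c[2])/d[:,2])[:,None]
def save(p,name,fac=1.5,crop=None,marks=None):
    im=p["image"][:,:,::-1].copy();
    x0=y0=0
    if crop: x0,y0,x1,y1=crop; im=im[y0:y1,x0:x1]
    im=cv2.resize(im,None,fx=fac,fy=fac,interpolation=cv2.INTER_CUBIC)
    if marks is not None:
        for m in np.atleast_2d(marks):
            cv2.circle(im,(int((m[0]+.5-x0)*fac),int((m[1]+.5-y0)*fac)),2,(255,0,255),-1)
    cv2.imwrite("pics/"+name+".png",im)
E
python3 - <<'E'
from h import *
p=shot("top")
for n in ["board_mid","dial1_mid","loupe","parts_jar","driver","clock_wheel","pocket_watch"]:
    for d in env.outline_of(n,p)[:6]:
        m=d["mask"].astype(np.uint8); r,c=d["pixel"]
        z=0.033 if n=="board_mid" else .03
        print(n,round(d["conf"],2),np.round(d["pixel"],1),m.sum(),np.round(unproj(p,[c,r],z),3)[0], [np.round(v,1) for v in cv2.minAreaRect(np.argwhere(m)[:,::-1].astype(np.float32))] if m.sum()>5 else 0)
save(p,"crop1",4,(190,130,360,280))
E
```

```text
board_mid 0.68 [225.1 248.9] 1358 [0.451 0.039 0.033] [array([248.7, 228.4]), array([21.6, 96.5]), np.float64(79.2)]
board_mid 0.63 [188.8 369.2] 2714 [ 0.569 -0.37   0.033] [array([369.2, 190.6]), array([51.7, 55.8]), np.float64(14.0)]
dial1_mid 0.63 [220.6 275.2] 137 [ 0.465 -0.049  0.03 ] [array([277., 222.]), array([12., 12.]), np.float64(90.0)]
dial1_mid 0.45 [229.  240.2] 141 [0.438 0.068 0.03 ] [array([239.5, 230. ]), array([12., 13.]), np.float64(90.0)]
loupe 0.68 [248.4 180. ] 121 [0.377 0.266 0.03 ] [array([176. , 247.5]), array([10.6, 12. ]), np.float64(45.0)]
parts_jar 0.53 [262.1 216.9] 294 [0.331 0.144 0.03 ] [array([214., 261.]), array([18., 18.]), np.float64(90.0)]
driver 0.74 [190.9  95.7] 13331 [0.572 0.553 0.03 ] [array([109.5, 186.6]), array([165. , 103.6]), np.float64(11.2)]
driver 0.42 [257.4 368. ] 121 [ 0.34  -0.353  0.03 ] [array([369. , 255.5]), array([13., 10.]), np.float64(90.0)]
driver 0.2 [190.4 368.9] 2732 [ 0.564 -0.37   0.03 ] [array([368.8, 190.7]), array([50.5, 56.1]), np.float64(13.0)]
clock_wheel 0.48 [256.  367.9] 186 [ 0.344 -0.353  0.03 ] [array([368.9, 255.1]), array([17.1, 12.3]), np.float64(71.6)]
pocket_watch 0.48 [189.6 366.2] 2746 [ 0.567 -0.361  0.03 ] [array([369.1, 190. ]), array([50.7, 56.2]), np.float64(13.0)]
pocket_watch 0.44 [145.3 337.8] 181 [ 0.725 -0.271  0.03 ] [array([337., 145.]), array([17. , 12.7]), np.float64(45.0)]
```

View pics/crop1.png

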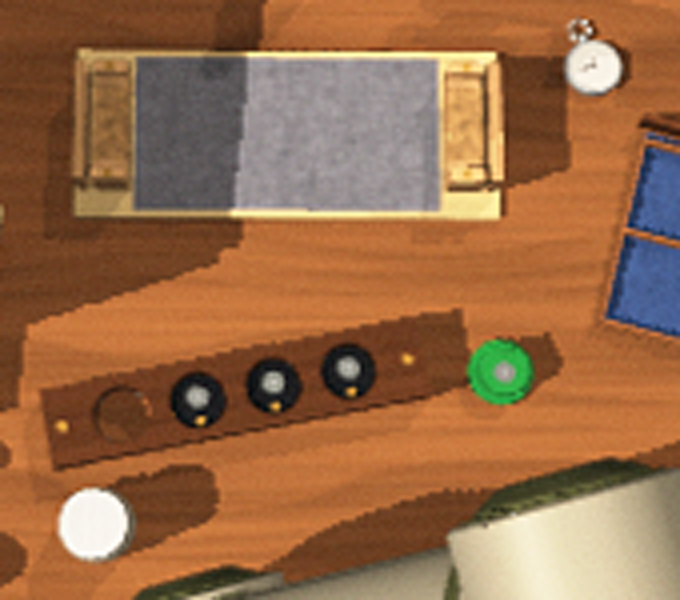

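```bash
python3 - <<'E'
from h import *
p=shot("top")
c=lambda a:np.array(a)/4+[190,130]-0.5
b=unproj(p,c([[41,390],[461,311],[470,385],[57,468],[198,396],[274,383],[349,370],[201,421],[275,408],[351,392],[62,426],[407,359]]),.033)
print(np.round(b,3)); print(np.linalg.norm(b[0]-b[1]),b[:4].mean(0))
k=unproj(p,c([[76,50],[497,52],[500,218],[75,217]]),.008)
print(np.round(k,3),k.mean(0),np.linalg.norm(k[0]-k[1]),np.linalg.norm(k[0]-k[3]))
save(p,"crop2",4,(330,140,500,280))
save(p,"crop3",4,(20,120,200,270))
E
```

```text
[[ 0.446  0.202  0.033]
 [ 0.509 -0.149  0.033]
 [ 0.446 -0.155  0.033]
 [ 0.382  0.188  0.033]
 [ 0.44   0.072  0.033]
 [ 0.45   0.008  0.033]
 [ 0.46  -0.054  0.033]
 [ 0.419  0.069  0.033]
 [ 0.429  0.008  0.033]
 [ 0.441 -0.055  0.033]
 [ 0.416  0.184  0.033]
 [ 0.469 -0.103  0.033]]
0.35645158182741 [0.44563543 0.02139749 0.033     ]
[[ 0.748  0.178  0.008]
 [ 0.742 -0.192  0.008]
 [ 0.593 -0.189  0.008]
 [ 0.598  0.178  0.008]] [ 0.67022846 -0.00602109  0.008     ] 0.37022118670549836 0.14980014969963948
```

View pics/crop2.png

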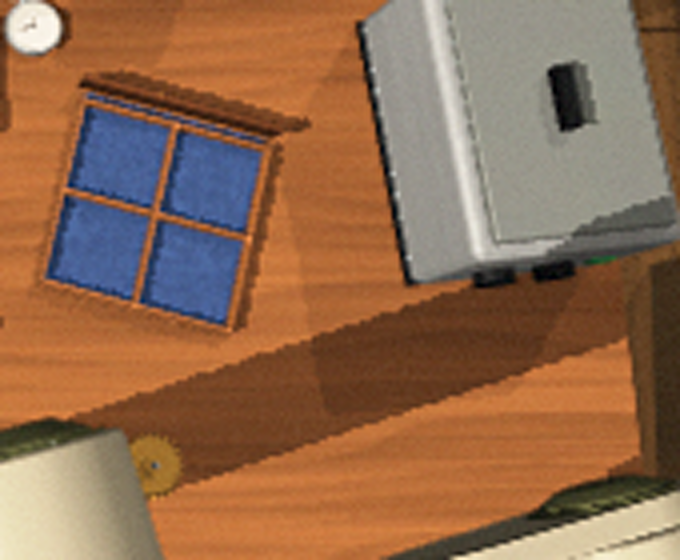

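View pics/crop3.png

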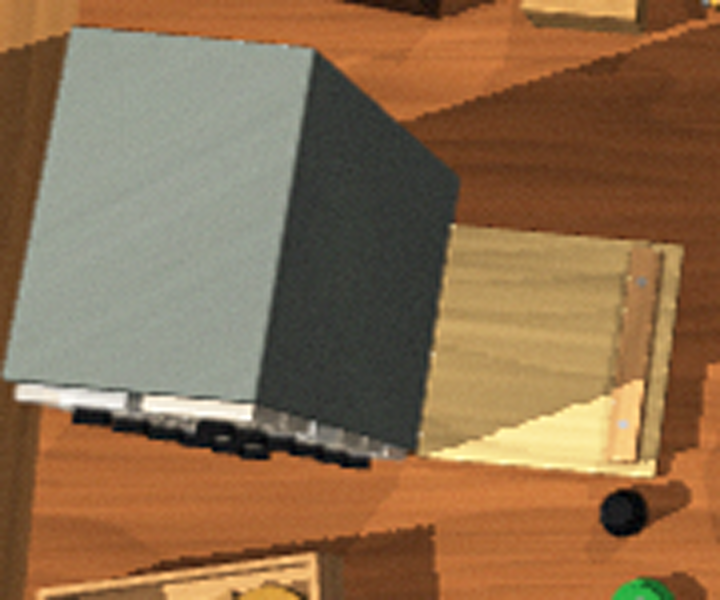

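```bash
cat >> h.py <<'E'
from scipy.linalg import logm,expm,fractional_matrix_power
def pose(pos,Rm):
    T=np.eye(4);T[:3,:3]=Rm;T[:3,3]=pos;return T
def down(yaw,tilt=0):
    """tool pointing down, tool x at yaw (deg) from world x; tilt: rotation about tool x (deg)"""
    a=np.radians(yaw);x=[np.cos(a),np.sin(a),0];y=[0,0,-1]
    return np.c_[x,y,np.cross(x,y)]@R.from_rotvec([np.radians(tilt),0,0]).as_matrix()
def now(): 
    o=env.observe();return pose(o["position"],o["tool_rot"])
def plan(pos,Rm,T0=None,n=None,vmax=.06):
    T0=now() if T0 is None else T0
    T1=pose(pos,Rm);D=np.linalg.inv(T0)@T1
    d=np.linalg.norm(D[:3,3]);a=np.degrees(np.linalg.norm(R.from_matrix(D[:3,:3]).as_rotvec()))
    n=n or max(1,int(np.ceil(max(d/vmax,a/10.5))))
    L=np.real(logm(D));r=expm(L/n)
    tv=np.degrees(R.from_matrix(r[:3,:3]).as_rotvec())
    print(f"total d={np.round(D[:3,3],4)} rot={np.round(np.degrees(R.from_matrix(D[:3,:3]).as_rotvec()),2)} | {n} x [{np.round(r[:3,3],4).tolist()},{np.round(tv,2).tolist()}]")
    return T1
E
python3 - <<'E'
from h import *
plan([.445,.04,.25],down(9))
E
```

```text
total d=[-0.3842 -0.0187  0.4149] rot=[ -0.   -72.08   0.  ] | 10 x [[-0.0109, -0.0019, 0.0594],[-0.0, -7.21, 0.0]]
```

carry_out(
  plan=[
    [[-0.011,-0.002,0.0594],[0,-7.2,0],0.085],
    [[-0.011,-0.002,0.0594],[0,-7.2,0],0.085],
    [[-0.011,-0.002,0.0594],[0,-7.2,0],0.085],
    [[-0.011,-0.002,0.0594],[0,-7.2,0],0.085],
    [[-0.011,-0.002,0.0594],[0,-7.2,0],0.085],
    [[-0.011,-0.002,0.0594],[0,-7.2,0],0.085],
    [[-0.011,-0.002,0.0594],[0,-7.2,0],0.085],
    [[-0.011,-0.002,0.0594],[0,-7.2,0],0.085],
  ],
)

```text
time_s: 1.6
position: [0.4624, -0.077, 0.2474]
tool_rot: [[0.996, 0.0, 0.091], [-0.091, -0.0, 0.996], [0.0, -1.0, -0.0]]
ft_force: [0.1, 0.4, -0.4]
grip_width: 0.0848
```

carry_out(
  plan=[
    [[-0.011,-0.002,0.0594],[0,-7.2,0],0.085],
    [[-0.011,-0.002,0.0594],[0,-7.2,0],0.085],
    [[0,0,0],[0,0,0],0.085],
  ],
)

```text
time_s: 1.98
position: [0.4432, 0.0435, 0.2518]
tool_rot: [[0.987, 0.001, -0.161], [0.161, 0.0, 0.987], [0.001, -1.0, 0.0]]
ft_force: [-0.3, -0.8, 0.5]
grip_width: 0.0849
```

```bash
python3 - <<'E'
from h import *
p=shot("wrist");o=p["obs"];print(o["time_s"],o["q"].round(1),o["position"].round(3));print(o["tool_rot"].round(3))
save(p,"w1",1.5)
for n in ["board_mid","dial1_mid"]:
    for d in env.outline_of(n,p)[:6]:
        m=d["mask"].astype(np.uint8); r,c=d["pixel"]
        print(n,round(d["conf"],2),np.round(d["pixel"],1),m.sum(),np.round(unproj(p,[c,r],.03),4)[0])
t=shot("top");save(t,"t2",1.5)
E
```

```text
1.975 [ -9.7  10.3  87.5   0.   82.2 -19. ] [0.443 0.043 0.252]
[[ 0.987  0.001 -0.161]
 [ 0.161  0.     0.987]
 [ 0.001 -1.     0.   ]]
board_mid 0.64 [122.2 265. ] 10257 [0.4475 0.0948 0.03  ]
dial1_mid 0.84 [232.5 252.3] 708 [ 0.455  -0.0481  0.03  ]
```

View pics/w1.png

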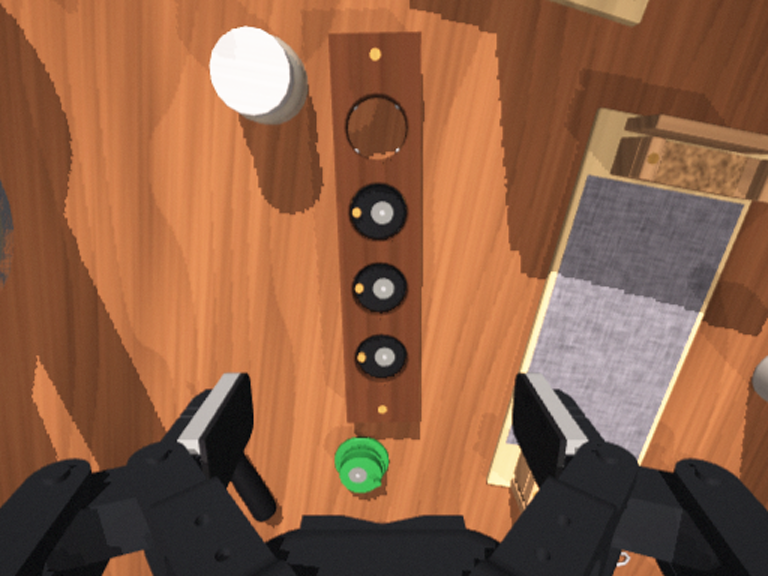

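View pics/t2.png

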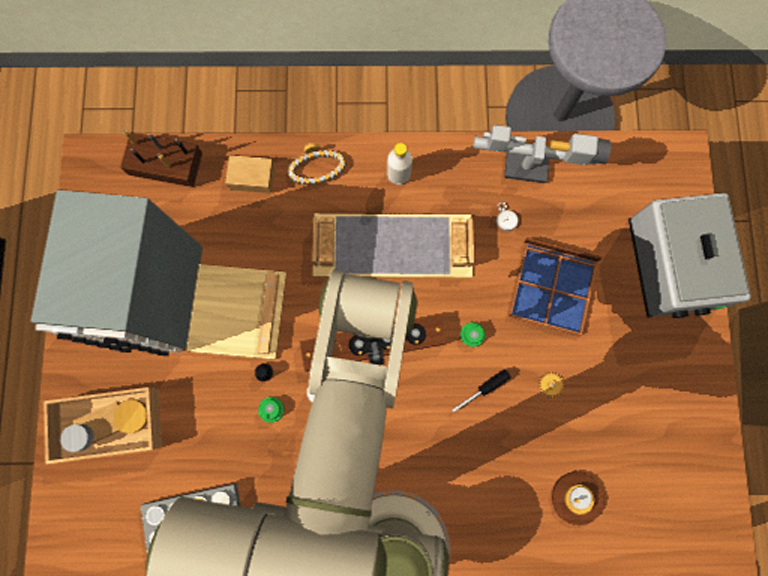

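```bash
cat >> h.py <<'E'
from scipy.optimize import least_squares
def fit2d(p,uv,model,x0=None):
    """model Nx3 (z world); find x,y,yaw so that model projects on uv"""
    model=np.array(model,float);uv=np.array(uv,float)
    def tr(s):
        c,sn=np.cos(s[2]),np.sin(s[2]);return np.c_[model[:,0]*c-model[:,1]*sn+s[0],model[:,0]*sn+model[:,1]*c+s[1],model[:,2]]
    w=unproj(p,uv,model[:,2].mean())
    i,j=0,len(model)-1
    ym=np.arctan2(*(model[j]-model[i])[1::-1]);yw=np.arctan2(*(w[j]-w[i])[1::-1])
    x0=[*w[:,:2].mean(0),yw-ym] if x0 is None else x0
    s=least_squares(lambda s:(proj(p,tr(s))-uv).ravel(),x0).x
    print("x,y,yaw",s[:2].round(4),np.degrees(s[2]).round(2),"resid px",np.abs(proj(p,tr(s))-uv).max(1).round(1))
    return s,proj(p,tr(s))
E
python3 - <<'E'
from h import *
p=shot("wrist")
uv=np.array([[330,33],[421,32],[421,423],[347,423]])/1.5-.17
s,m=fit2d(p,uv,[[-.16,-.033,.033],[-.16,.033,.033],[.16,.033,.033],[.16,-.033,.033]])
L=np.array([[-.096,0,.033],[-.032,0,.028],[.032,0,.028],[.096,0,.028]])
c,sn=np.cos(s[2]),np.sin(s[2])
W=np.c_[L[:,0]*c-L[:,1]*sn+s[0],L[:,0]*sn+L[:,1]*c+s[1],L[:,2]]
save(p,"w1b",4,(210,10,300,150) ,np.r_[m,proj(p,W)])
save(p,"w1c",4,(210,120,300,290) ,np.r_[m,proj(p,W)])
# knob directions
K=unproj(p,np.array([[357,212],[360,288],[362,357]])/1.5-.17,.033)
print(W.round(4),K.round(4)); v=K-W[1:];print(np.linalg.norm(v[:,:2],axis=1),np.degrees(np.arctan2(v[:,1],v[:,0])))
E
```

```text
x,y,yaw [0.4438 0.0337] -80.22 resid px [0.7 0.8 0.9 0.8]
[[ 0.4275  0.1283  0.033 ]
 [ 0.4384  0.0652  0.028 ]
 [ 0.4492  0.0022  0.028 ]
 [ 0.4601 -0.0609  0.028 ]] [[ 0.4205  0.0642  0.033 ]
 [ 0.4315  0.002   0.033 ]
 [ 0.4419 -0.0606  0.033 ]]
[0.01785689 0.01776456 0.01827317] [-176.60961873 -179.41052576  179.18034808]
```

View pics/w1c.png

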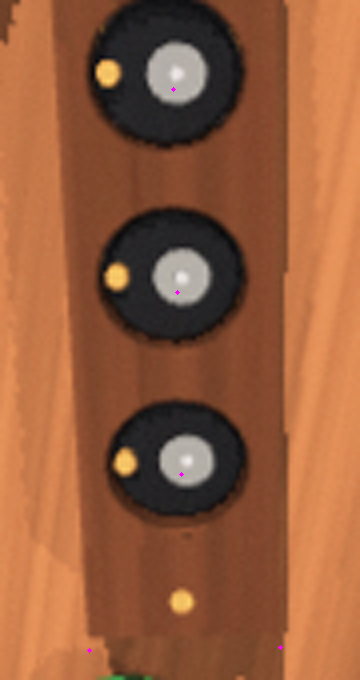

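View pics/w1b.png

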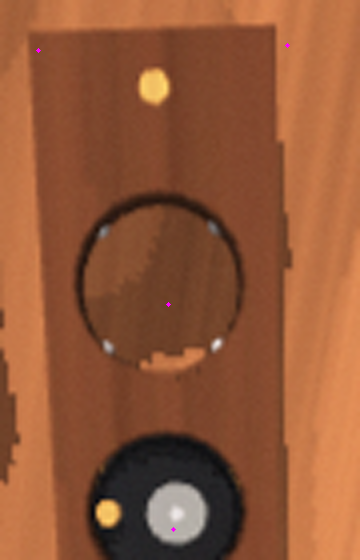

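```bash
python3 - <<'E'
from h import *
p=shot("wrist")
b=lambda a,o:np.array(a)/4+o-.5
uv=np.r_[b([[30,33],[274,26]],[210,10]),b([[284,632],[90,636]],[210,120]),b([[160,285]],[210,10]),b([[166,71],[173,274],[178,461]],[210,120])]
model=[[-.16,-.033,.033],[-.16,.033,.033],[.16,.033,.033],[.16,-.033,.033],[-.096,0,.033],[-.032,0,.028],[.032,0,.028],[.096,0,.028]]
s,m=fit2d(p,uv,model,[.444,.034,-1.4])
s,m=fit2d(p,uv[:4],model[:4],[.444,.034,-1.4])
K=unproj(p,b([[107,72],[116,276],[125,461]],[210,120]),.033)
W=unproj(p,uv[5:],.028)
v=K-W;print(W.round(4),np.linalg.norm(v[:,:2],axis=1),np.degrees(np.arctan2(v[:,1],v[:,0])))
E
```

```text
x,y,yaw [0.4416 0.0384] -79.67 resid px [0.8 0.9 0.7 0.7 0.1 0.5 0.7 0.5]
x,y,yaw [0.442  0.0381] -79.61 resid px [0.7 0.7 0.6 0.9]
[[ 0.4354  0.0703  0.028 ]
 [ 0.4469  0.0078  0.028 ]
 [ 0.4582 -0.0562  0.028 ]] [0.01742485 0.0177826  0.01754207] [-172.42039377 -174.05078596 -179.13886661]
```

```bash
python3 - <<'E'
from h import *
T=plan([.4418,.0382,.06],down(10.35))
plan([.4418,.0382,.003],down(10.35),T)
E
```

```text
total d=[-0.0027  0.1912 -0.0006] rot=[ 0.   -1.57 -0.02] | 4 x [[-0.0007, 0.0478, -0.0001],[0.0, -0.39, -0.0]]
total d=[0.    0.057 0.   ] rot=[0. 0. 0.] | 1 x [[0.0, 0.057, 0.0],[0.0, 0.0, 0.0]]
```

carry_out(
  plan=[
    [[-0.0007,0.048,0],[0,-0.4,0],0.085],
    [[-0.0007,0.048,0],[0,-0.4,0],0.085],
    [[-0.0007,0.048,0],[0,-0.4,0],0.085],
    [[-0.0006,0.048,0],[0,-0.4,0],0.085],
    [[0,0.03,0],[0,0,0],0.085],
    [[0,0.026,0],[0,0,0],0.085],
    [[0,0,0],[0,0,0],0.085],
  ],
)

```text
time_s: 3.15
position: [0.441, 0.0392, 0.0021]
tool_rot: [[0.984, -0.003, -0.181], [0.181, 0.001, 0.984], [-0.003, -1.0, 0.001]]
ft_force: [-0.0, 0.2, 0.6]
grip_width: 0.085
```

```bash
python3 - <<'E'
from h import *
p=shot("wrist");o=p["obs"];print(o["position"].round(4),o["q"].round(1),o["ft_force"].round(1))
save(p,"w2",1.5)
E
```

```text
[0.441  0.0392 0.0021] [-10.3  30.8 108.1  -0.   41.3 -20.7] [-0.   0.2  0.6]
```

View pics/w2.png

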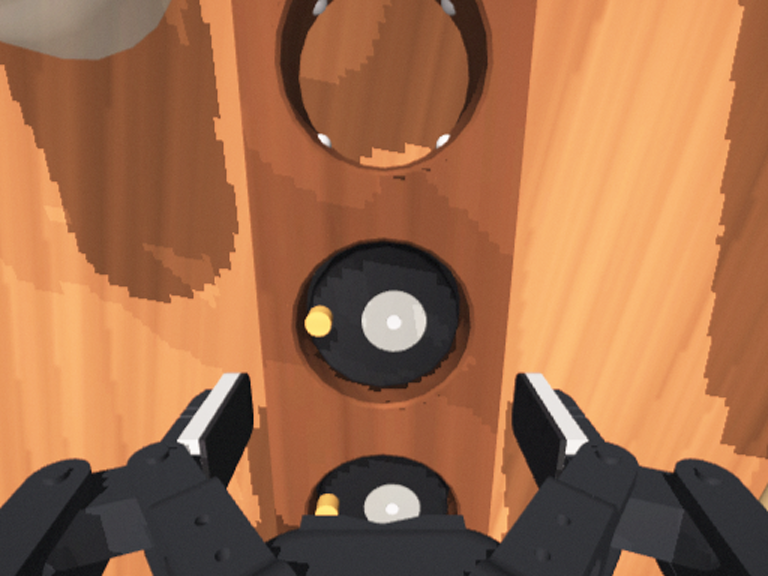

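The fingers straddle the board, columns 240 to 520, between the second and third bores. Closing now.

carry_out(
  plan=[
    [[0,0,0],[0,0,0],0.05],
    [[0,0,0],[0,0,0],0.05],
    [[0,0,0],[0,0,0],0.05],
    [[0,0,0],[0,0,0],0.05],
    [[0,0,0],[0,0,0],0.05],
    [[0,0,0],[0,0,0],0.05],
  ],
  force=80,
)

```text
time_s: 3.95
position: [0.4419, 0.0396, 0.0048]
tool_rot: [[0.983, 0.002, -0.182], [0.182, -0.001, 0.983], [0.002, -1.0, -0.001]]
ft_force: [-2.1, -2.4, 8.5]
grip_width: 0.0644
```

carry_out(
  plan=[
    [[0,-0.03,0],[0,0,0],0.05],
    [[0,-0.05,0],[0,0,0],0.05],
    [[0,-0.05,0],[0,0,0],0.05],
    [[0,0,0],[0,0,0],0.05],
  ],
)

```text
time_s: 4.45
position: [0.4428, 0.0397, 0.1366]
tool_rot: [[0.983, 0.008, -0.183], [0.183, -0.001, 0.983], [0.007, -1.0, -0.003]]
ft_force: [0.4, 1.2, -7.2]
grip_width: 0.0642
```

```bash
python3 - <<'E'
from h import *
p=shot("wrist");o=p["obs"];print(o["position"].round(4),o["q"].round(1),o["ft_force"].round(1),o["grip_width"])
save(p,"w3",1.5)
E
```

```text
[0.4428 0.0397 0.1366] [-10.2  17.2  99.3   0.   63.  -20.7] [ 0.4  1.2 -7.2] 0.06421235767472358
```

View pics/w3.png

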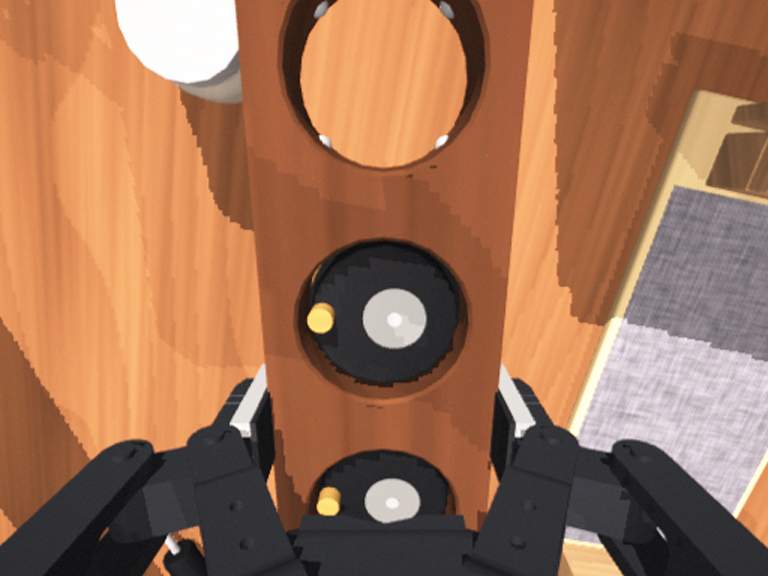

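```bash
python3 - <<'E'
from h import *
T=plan([.670,-.0045,.12],down(-.85))
plan([.670,-.0045,.052],down(-.85),T)
E
```

```text
total d=[ 0.2165  0.015  -0.0853] rot=[ 0.04 11.36  0.16] | 4 x [[0.0556, 0.0037, -0.0173],[0.01, 2.84, 0.04]]
total d=[0.    0.068 0.   ] rot=[ 0. -0.  0.] | 2 x [[0.0, 0.034, 0.0],[0.0, -0.0, 0.0]]
```

carry_out(
  plan=[
    [[0.0445,0.003,-0.0138],[0,2.28,0],0.05],
    [[0.0445,0.003,-0.0138],[0,2.28,0],0.05],
    [[0.0445,0.003,-0.0138],[0,2.28,0],0.05],
    [[0.0445,0.003,-0.0138],[0,2.28,0],0.05],
    [[0.0445,0.003,-0.0138],[0,2.28,0],0.05],
    [[0,0,0],[0,0,0],0.05],
  ],
)

```text
time_s: 5.25
position: [0.6705, -0.0066, 0.1141]
tool_rot: [[1.0, -0.004, 0.017], [-0.017, 0.001, 1.0], [-0.004, -1.0, 0.001]]
ft_force: [-1.0, -0.8, -7.3]
grip_width: 0.0643
```

```bash
python3 - <<'E'
from h import *
p=shot("wrist");o=p["obs"];print(o["position"].round(4),o["q"].round(1),o["ft_force"].round(1),o["grip_width"]);print(o["tool_rot"].round(3))
save(p,"w4",1.5)
t=shot("top");save(t,"t4",4,(190,130,360,280))
T=plan([.670,-.0045,.053],down(-.85))
E
```

```text
[ 0.6705 -0.0066  0.1141] [-10.7  39.3  62.9  -0.   78.1  -9.7] [-1.  -0.8 -7.3] 0.06428662264965844
[[ 1.    -0.004  0.017]
 [-0.017  0.001  1.   ]
 [-0.004 -1.     0.001]]
total d=[0.0019 0.0625 0.0009] rot=[-0.06 -0.03 -0.29] | 2 x [[0.0009, 0.0312, 0.0005],[-0.03, -0.02, -0.15]]
```

View pics/w4.png

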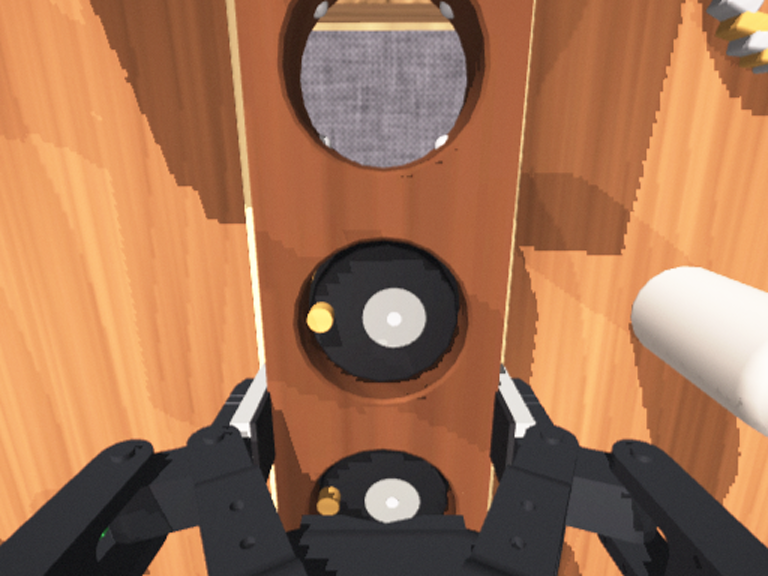

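View pics/t4.png

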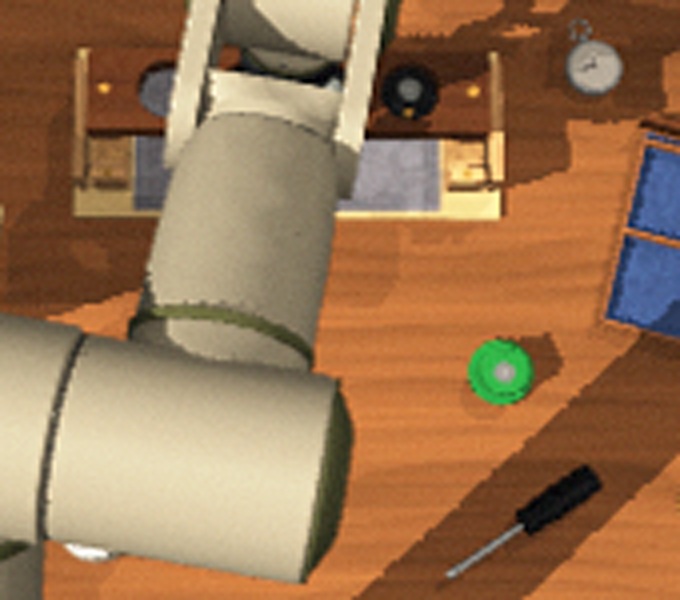

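carry_out(
  plan=[
    [[0,0.022,0.0005],[0,0,0],0.05],
    [[0,0.022,0.0005],[0,0,0],0.05],
    [[0,0.018,0],[0,0,0],0.05],
    [[0,0.004,0],[0,0,0],0.05],
    [[0,0.003,0],[0,0,0],0.05],
    [[0,0,0],[0,0,0],0.05],
  ],
)

```text
time_s: 6.1
position: [0.6698, -0.0046, 0.0498]
tool_rot: [[1.0, 0.001, 0.015], [-0.015, -0.0, 1.0], [0.001, -1.0, -0.0]]
ft_force: [-0.8, 0.1, -5.4]
grip_width: 0.0645
```

carry_out(
  plan=[
    [[0,0.003,0],[0,0,0],0.05],
    [[0,0.003,0],[0,0,0],0.05],
    [[0,0.001,0],[0,0,0],0.05],
    [[0,0,0],[0,0,0],0.05],
  ],
)

```text
time_s: 6.6
position: [0.6698, -0.0046, 0.0448]
tool_rot: [[1.0, 0.002, 0.015], [-0.015, -0.001, 1.0], [0.002, -1.0, -0.001]]
ft_force: [-5.6, 0.6, 9.3]
grip_width: 0.0647
```

carry_out(
  plan=[
    [[0,0,0],[0,0,0],0.085],
    [[0,0,0],[0,0,0],0.085],
    [[0,0,0],[0,0,0],0.085],
    [[0,0,0],[0,0,0],0.085],
    [[0,-0.05,0],[0,0,0],0.085],
    [[0,-0.06,0],[0,0,0],0.085],
    [[0,-0.06,0],[0,0,0],0.085],
    [[0,0,0],[0,0,0],0.085],
  ],
)

```text
time_s: 7.6
position: [0.6712, -0.0047, 0.218]
tool_rot: [[1.0, 0.01, 0.015], [-0.015, -0.002, 1.0], [0.01, -1.0, -0.002]]
ft_force: [0.1, 0.7, -1.0]
grip_width: 0.0853
```

```bash
python3 - <<'E'
from h import *
p=shot("wrist");o=p["obs"];print(o["position"].round(4),o["q"].round(1),o["ft_force"].round(1),o["grip_width"]);print(o["tool_rot"].round(3))
save(p,"w5",1.5); save(p,"w5b",4,(190,20,320,160)); save(p,"w5c",4,(190,150,320,290))
E
```

```text
[ 0.6712 -0.0047  0.218 ] [-10.5  34.7  54.3   0.   90.5  -9.6] [ 0.1  0.7 -1. ] 0.08527682597516474
[[ 1.     0.01   0.015]
 [-0.015 -0.002  1.   ]
 [ 0.01  -1.    -0.002]]
```

View pics/w5.png

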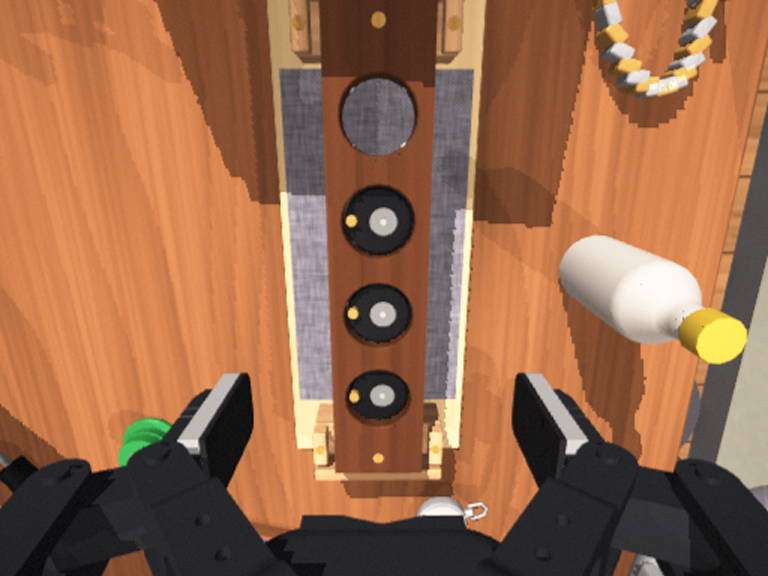

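View pics/w5b.png

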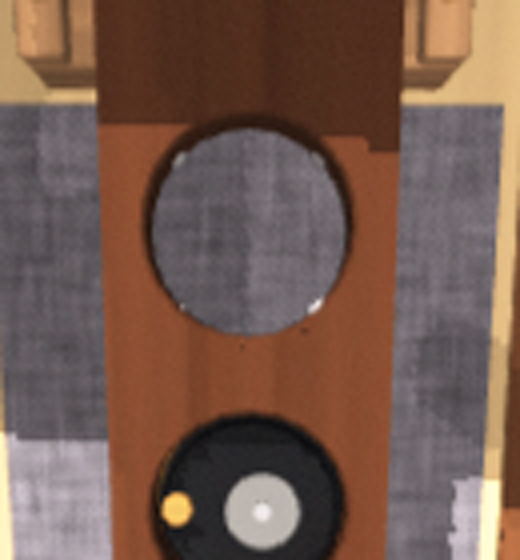

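View pics/w5c.png

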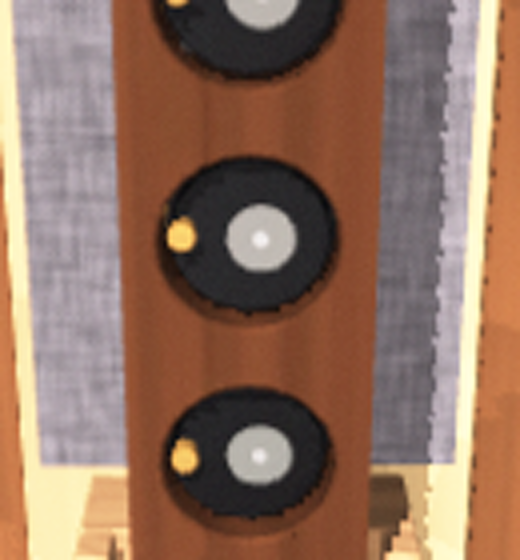

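```bash
python3 - <<'E'
from h import *
p=shot("wrist");
b=lambda a,o:np.array(a)/4+o-.5
uv=np.r_[b([[249,228]],[190,20]),[[252,146.3]],b([[248,235],[248,452]],[190,150])]
s,m=fit2d(p,uv,[[-.096,0,.073],[-.032,0,.068],[.032,0,.068],[.096,0,.068]],[.67,-.006,-1.585])
ed=b([[113,100],[385,100],[128,440],[372,440]],[190,150]) # left/right edges
print(unproj(p,ed,.073).round(4))
W=unproj(p,uv,.068);print(W.round(4))
K=unproj(p,np.r_[b([[177,509]],[190,20]),b([[180,236],[184,456]],[190,150])],.073);v=K-W[1:];print(np.linalg.norm(v[:,:2],axis=1),np.degrees(np.arctan2(v[:,1],v[:,0])))
E
```

```text
x,y,yaw [ 0.668  -0.0038] -91.31 resid px [2.1 0.2 0.9 1.8]
[[ 0.6353  0.0025  0.073 ]
 [ 0.7012  0.0013  0.073 ]
 [ 0.6342 -0.0903  0.073 ]
 [ 0.699  -0.0916  0.073 ]]
[[ 0.67    0.0908  0.068 ]
 [ 0.669   0.0284  0.068 ]
 [ 0.6672 -0.0348  0.068 ]
 [ 0.6659 -0.0975  0.068 ]]
[0.01715615 0.01710526 0.0171286 ] [177.78652352 173.52569219 172.98251092]
```

```bash
python3 - <<'E'
from h import *
T=plan([.6705,.0275,.10],down(-91),n=9)
E
```

```text
total d=[0.0005 0.1121 0.032 ] rot=[-0.   90.12  0.  ] | 9 x [[-0.0025, 0.0125, 0.0031],[-0.0, 10.01, 0.0]]
```

carry_out(
  plan=[
    [[-0.0025,0.0125,0.0031],[0,10,0],0],
    [[-0.0025,0.0125,0.0031],[0,10,0],0],
    [[-0.0025,0.0125,0.0031],[0,10,0],0],
    [[-0.0025,0.0125,0.0031],[0,10,0],0],
    [[-0.0025,0.0125,0.0031],[0,10,0],0],
    [[-0.0025,0.0125,0.0031],[0,10,0],0],
    [[-0.0025,0.0125,0.0031],[0,10,0],0],
    [[-0.0025,0.0125,0.0031],[0,10,0],0],
  ],
)

```text
time_s: 8.7
position: [0.6672, 0.025, 0.1097]
tool_rot: [[0.153, -0.004, 0.988], [-0.988, 0.001, 0.153], [-0.001, -1.0, -0.004]]
ft_force: [0.3, -0.3, 0.3]
grip_width: -0.0002
```

carry_out(
  plan=[
    [[-0.0025,0.0125,0.0031],[0,10,0],0],
    [[0,0,0],[0,0,0],0],
    [[0,0,0],[0,0,0],0],
  ],
)

```text
time_s: 9.07
position: [0.6705, 0.0276, 0.0994]
tool_rot: [[-0.012, -0.001, 1.0], [-1.0, 0.0, -0.012], [-0.0, -1.0, -0.001]]
ft_force: [-0.1, -0.3, -1.4]
grip_width: 0.0001
```

```bash
python3 - <<'E'
from h import *
p=shot("wrist");o=p["obs"];print(o["position"].round(4),o["q"].round(1),o["ft_force"].round(1),o["grip_width"]);print(o["tool_rot"].round(3))
save(p,"w6",1.5)
T=plan([.6705,.0275,.075],down(-91))
E
```

```text
[0.6705 0.0276 0.0994] [-7.7 40.  63.9 -0.  76.1 83. ] [-0.1 -0.3 -1.4] 0.00013260421576496536
[[-0.012 -0.001  1.   ]
 [-1.     0.    -0.012]
 [-0.    -1.    -0.001]]
total d=[ 0.0001  0.0249 -0.0002] rot=[0.01 0.27 0.  ] | 1 x [[0.0001, 0.0249, -0.0002],[0.01, 0.27, 0.0]]
```

View pics/w6.png

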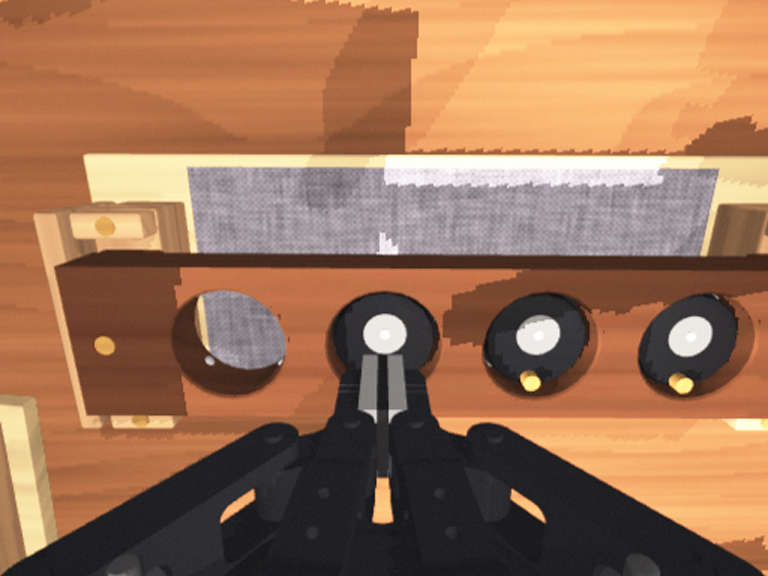

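Shut fingers (columns 360 to 408) line up with the first dial's disc (384,333); the knob is hidden behind the fingertips. Pushing.

carry_out(
  plan=[
    [[0,0.02,0],[0,0,0],0],
    [[0,0.006,0],[0,0,0],0],
    [[0,0.004,0],[0,0,0],0],
    [[0,0.004,0],[0,0,0],0],
    [[0,0.004,0],[0,0,0],0],
    [[0,0.004,0],[0,0,0],0],
    [[0,0.002,0],[0,0,0],0],
    [[0,0,0],[0,0,0],0],
  ],
)

```text
time_s: 10.12
position: [0.6707, 0.0277, 0.0555]
tool_rot: [[-0.015, -0.0, 1.0], [-1.0, 0.0, -0.015], [-0.0, -1.0, -0.0]]
ft_force: [0.2, -0.3, -0.6]
grip_width: -0.0001
```

Free now (no residual force). Up and on to the next dial.

carry_out(
  plan=[
    [[0,-0.022,0],[0,0,0],0],
    [[0,-0.023,0],[0,0,0],0],
    [[0.032,0,-0.0007],[0,0,0],0],
    [[0.032,0,-0.0008],[0,0,0],0],
    [[0,0,0],[0,0,0],0],
  ],
)

```text
time_s: 10.75
position: [0.6683, -0.0383, 0.1008]
tool_rot: [[-0.018, 0.0, 1.0], [-1.0, -0.0, -0.018], [0.0, -1.0, 0.0]]
ft_force: [-0.9, -0.6, -0.2]
grip_width: -0.0004
```

```bash
python3 - <<'E'
from h import *
p=shot("wrist");o=p["obs"];print(o["position"].round(4),o["ft_force"].round(1))
save(p,"w7",1.5)
T=plan([.669,-.0365,.075],down(-91))
E
```

```text
[ 0.6683 -0.0383  0.1008] [-0.9 -0.6 -0.2]
total d=[-0.0004  0.0258  0.0007] rot=[ 0.    0.03 -0.01] | 1 x [[-0.0004, 0.0258, 0.0007],[0.0, 0.03, -0.01]]
```

View pics/w7.png

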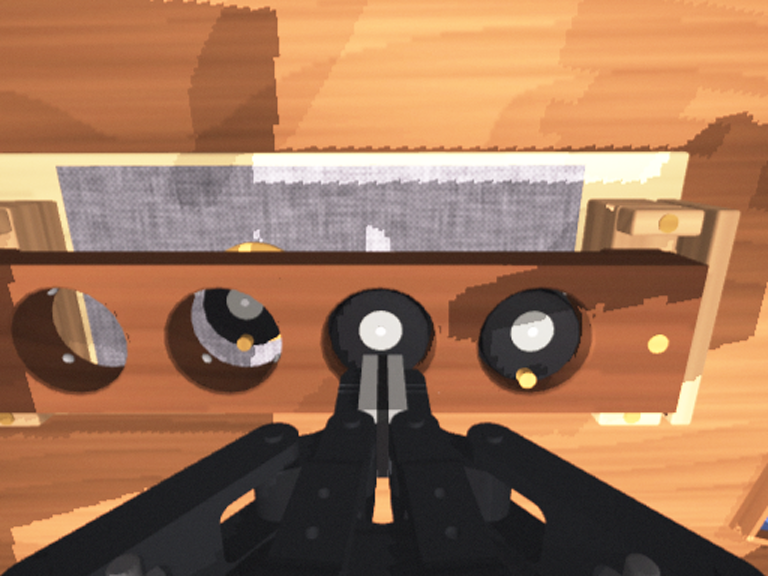

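carry_out(
  plan=[
    [[-0.0005,0.021,0.0008],[0,0,0],0],
    [[0,0.006,0],[0,0,0],0],
    [[0,0.004,0],[0,0,0],0],
    [[0,0.004,0],[0,0,0],0],
    [[0,0.004,0],[0,0,0],0],
    [[0,0.004,0],[0,0,0],0],
    [[0,0.002,0],[0,0,0],0],
    [[0,0,0],[0,0,0],0],
  ],
)

```text
time_s: 11.8
position: [0.6691, -0.0357, 0.0556]
tool_rot: [[-0.015, -0.0, 1.0], [-1.0, 0.0, -0.015], [-0.0, -1.0, -0.0]]
ft_force: [-0.2, -0.2, 0.1]
grip_width: 0.0002
```

carry_out(
  plan=[
    [[0,-0.022,0],[0,0,0],0],
    [[0,-0.023,0],[0,0,0],0],
    [[0.032,0,-0.0008],[0,0,0],0],
    [[0.032,0,-0.0008],[0,0,0],0],
    [[0,0,0],[0,0,0],0],
  ],
)

```text
time_s: 12.42
position: [0.6665, -0.1018, 0.1008]
tool_rot: [[-0.018, 0.0, 1.0], [-1.0, -0.0, -0.018], [0.0, -1.0, 0.0]]
ft_force: [-0.2, 1.1, 0.1]
grip_width: 0.0
```

```bash
python3 - <<'E'
from h import *
p=shot("wrist");o=p["obs"];print(o["position"].round(4),o["ft_force"].round(1))
save(p,"w8",1.5)
T=plan([.6675,-.1003,.075],down(-91))
E
```

```text
[ 0.6665 -0.1018  0.1008] [-0.2  1.1  0.1]
total d=[-0.0001  0.0257  0.001 ] rot=[-0.    0.03 -0.01] | 1 x [[-0.0001, 0.0257, 0.001],[-0.0, 0.03, -0.01]]
```

View pics/w8.png

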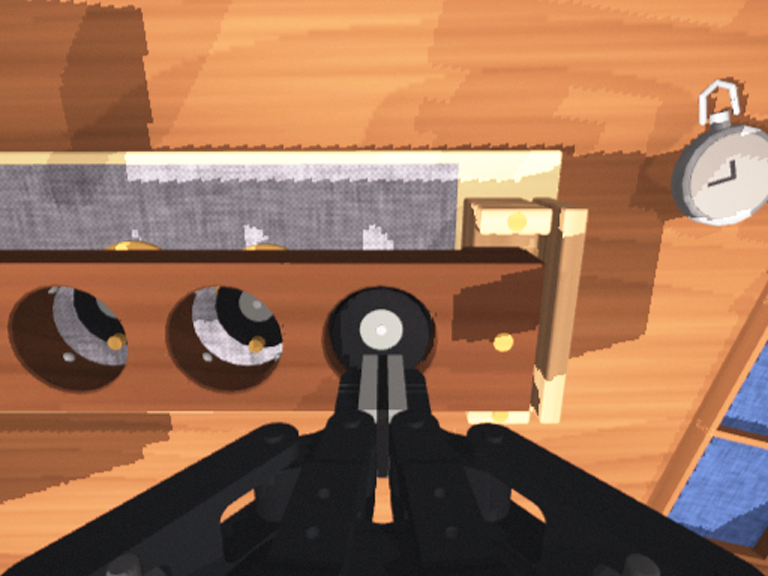

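carry_out(
  plan=[
    [[0,0.021,0.001],[0,0,0],0],
    [[0,0.006,0],[0,0,0],0],
    [[0,0.004,0],[0,0,0],0],
    [[0,0.004,0],[0,0,0],0],
    [[0,0.004,0],[0,0,0],0],
    [[0,0.004,0],[0,0,0],0],
    [[0,0.002,0],[0,0,0],0],
    [[0,0,0],[0,0,0],0],
  ],
)

```text
time_s: 13.48
position: [0.6674, -0.0997, 0.0555]
tool_rot: [[-0.015, -0.0, 1.0], [-1.0, 0.0, -0.015], [-0.0, -1.0, -0.0]]
ft_force: [-0.6, -0.1, -0.1]
grip_width: 0.0002
```

carry_out(
  plan=[
    [[0,-0.022,0],[0,0,0],0],
    [[0,-0.05,0],[0,0,0],0],
    [[0,-0.05,0],[0,0,0],0.085],
    [[0,0,0],[0,0,0],0.085],
  ],
)

```text
time_s: 13.98
position: [0.669, -0.1002, 0.1825]
tool_rot: [[-0.015, 0.008, 1.0], [-1.0, -0.003, -0.015], [0.003, -1.0, 0.008]]
ft_force: [-0.3, 0.1, -0.1]
grip_width: 0.036
```

```bash
python3 - <<'E'
from h import *
p=shot("wrist");o=p["obs"];print(o["position"].round(4),o["ft_force"].round(1))
save(p,"w9",1.5)
T=plan([.668,-.0055,.12],down(-1.1),n=9)
E
```

```text
[ 0.669  -0.1002  0.1825] [-0.3  0.1 -0.1]
total d=[-0.0945  0.0594 -0.0016] rot=[ -0.1  -89.78   0.2 ] | 9 x [[-0.009, 0.0066, 0.0073],[-0.01, -9.98, 0.02]]
```

View pics/w9.png

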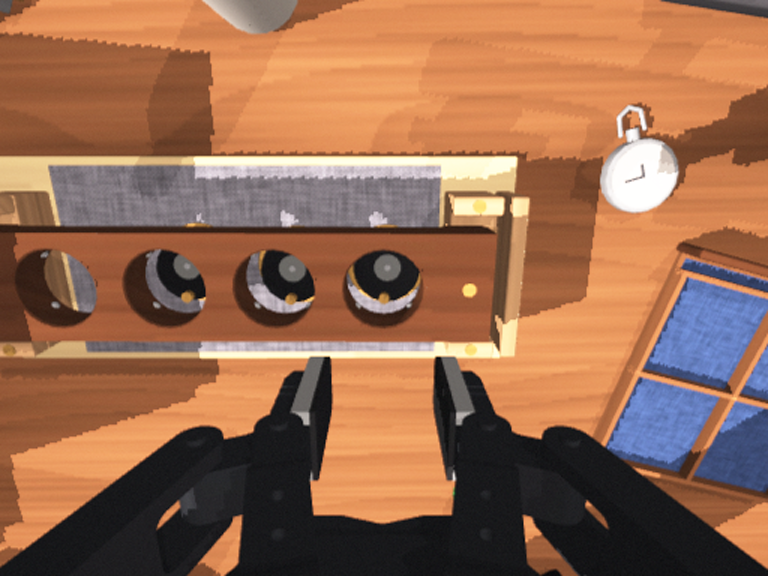

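All three dials are out, lying face down on the pad under the bores (185,270), (290,270), (385,270). Now I'll measure the leaning place.

```bash
python3 - <<'E'
from h import *
t=shot("top")
b=lambda a:np.array(a)/4+[20,120]-.5
print("cleat top in/out corners",unproj(t,b([[632,243],[662,246],[638,462],[607,459]]),.038).round(4))
print("plinth",unproj(t,b([[452,225],[683,244],[656,476],[418,456]]),.012).round(4))
print("cab top",unproj(t,b([[70,27],[314,47],[257,400],[4,378]]),.345).round(4))
k=unproj(t,(np.array([[100,104],[270,145],[232,312],[60,275]])/4+[330,140]-.5),.014) ;print(k.round(3))
plan([.45,.18,.30],down(0),n=10)
E
```

```text
cleat top in/out corners [[0.6045 0.2782 0.038 ]
 [0.6017 0.2529 0.038 ]
 [0.42   0.2689 0.038 ]
 [0.4228 0.2944 0.038 ]]
plinth [[0.6277 0.4377 0.012 ]
 [0.6089 0.2393 0.012 ]
 [0.4104 0.2583 0.012 ]
 [0.4295 0.4574 0.012 ]]
cab top [[0.6878 0.5985 0.345 ]
 [0.6725 0.4356 0.345 ]
 [0.4358 0.458  0.345 ]
 [0.4519 0.6202 0.345 ]]
[[ 0.656 -0.33   0.014]
 [ 0.618 -0.475  0.014]
 [ 0.473 -0.432  0.014]
 [ 0.506 -0.287  0.014]]
total d=[-0.2763 -0.1224 -0.2216] rot=[ 1.000e-02 -9.089e+01 -1.000e-02] | 10 x [[-0.0394, -0.0122, 0.0015],[0.0, -9.09, -0.0]]
```

carry_out(
  plan=[
    [[-0.0394,-0.0122,0.0015],[0,-9.1,0],0.085],
    [[-0.0394,-0.0122,0.0015],[0,-9.1,0],0.085],
    [[-0.0394,-0.0122,0.0015],[0,-9.1,0],0.085],
    [[-0.0394,-0.0122,0.0015],[0,-9.1,0],0.085],
    [[-0.0394,-0.0122,0.0015],[0,-9.1,0],0.085],
    [[-0.0394,-0.0122,0.0015],[0,-9.1,0],0.085],
    [[-0.0394,-0.0122,0.0015],[0,-9.1,0],0.085],
    [[-0.0394,-0.0122,0.0015],[0,-9.1,0],0.085],
  ],
)

```text
time_s: 15.08
position: [0.5241, 0.1596, 0.2739]
tool_rot: [[0.952, -0.003, 0.305], [-0.305, -0.0, 0.952], [-0.003, -1.0, -0.001]]
ft_force: [1.0, -0.1, -0.2]
grip_width: 0.0851
```

carry_out(
  plan=[
    [[-0.0394,-0.0122,0.0015],[0,-9.1,0],0.085],
    [[-0.0394,-0.0122,0.0015],[0,-9.1,0],0.085],
    [[0,0,0],[10,0,0],0.085],
    [[0,0,0],[10,0,0],0.085],
    [[0,0,0],[0,0,0],0.085],
  ],
)

```text
time_s: 15.7
position: [0.4496, 0.1785, 0.2981]
tool_rot: [[1.0, -0.003, 0.003], [-0.002, 0.342, 0.94], [-0.004, -0.94, 0.342]]
ft_force: [-0.2, -0.5, -0.0]
grip_width: 0.0847
```

```bash
python3 - <<'E'
from h import *
p=shot("wrist");o=p["obs"];print(o["time_s"],o["position"].round(4),o["q"].round(2).tolist());print(o["tool_rot"].round(4).tolist())
save(p,"w10",1.5)
E
```

```text
15.7 [0.4496 0.1785 0.2981] [-3.46, 10.53, 81.94, 19.94, 89.04, -3.92]
[[1.0, -0.0033, 0.003], [-0.0017, 0.3418, 0.9398], [-0.0041, -0.9398, 0.3418]]
```

View pics/w10.png

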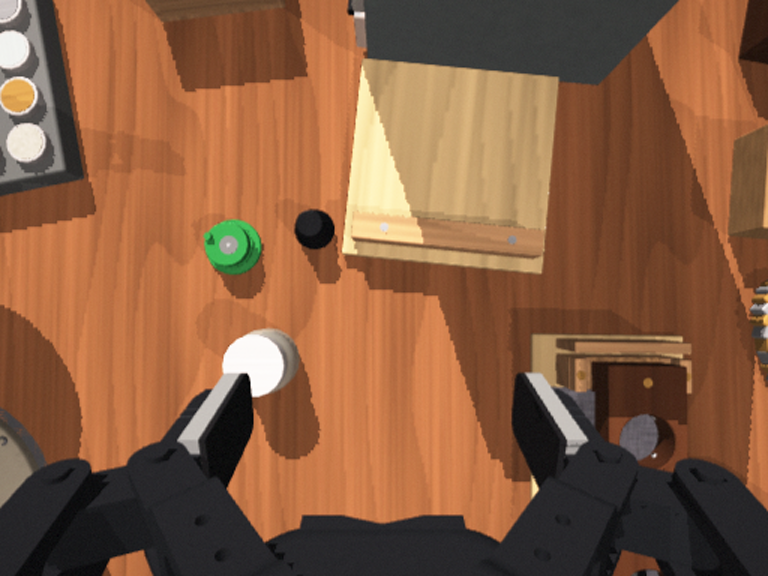

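The tilt uses +j4, so the range is fine. The cleat shows at (350 to 545, 215 to 255). I'll refine its position from this picture.

```bash
python3 - <<'E'
from h import *
p=shot("wrist");save(p,"w10b",4.5,(220,30,380,190))
E
```

```text
(no output)
```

View pics/w10b.png

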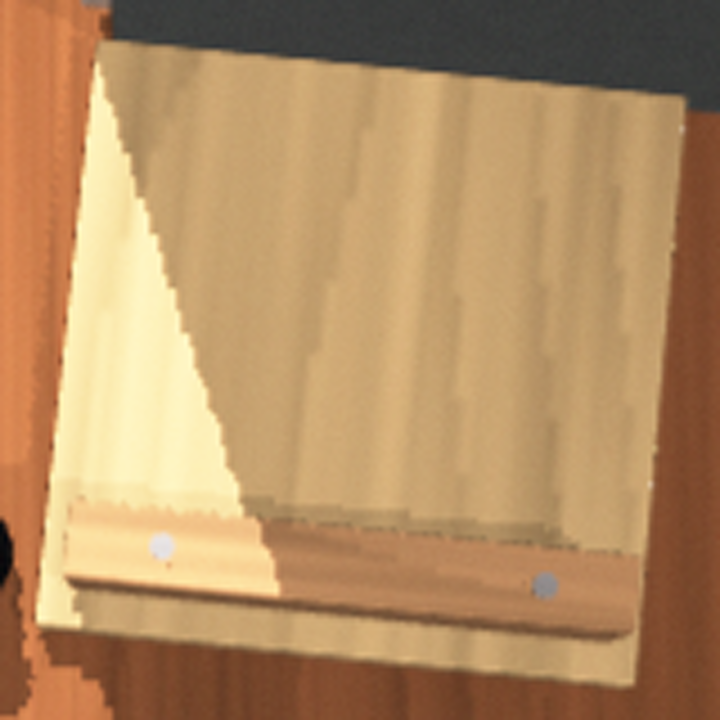

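```bash
python3 - <<'E'
from h import *
p=shot("wrist")
b=lambda a:np.array(a)/4.5+[220,30]-.5
print("cleat top",unproj(p,b([[70,498],[638,553],[628,630],[66,578]]),.038).round(4))
print("plinth corners/back",unproj(p,b([[103,40],[686,96],[634,686],[38,624]]),.012).round(4))
s,m=fit2d(p,b([[70,498],[638,553],[628,630],[66,578]]),[[-.09,0,.038],[.09,0,.038],[.09,-.025,.038],[-.09,-.025,.038]],[.51,.286,-.09])
# plan to go above board, then grip
plan([.668,-.0045,.14],down(-1.1),n=8)
E
```

```text
cleat top [[0.4221 0.2957 0.038 ]
 [0.5995 0.2781 0.038 ]
 [0.596  0.254  0.038 ]
 [0.4209 0.2705 0.038 ]]
plinth corners/back [[0.4313 0.4567 0.012 ]
 [0.6271 0.4371 0.012 ]
 [0.6068 0.2385 0.012 ]
 [0.4098 0.2593 0.012 ]]
x,y,yaw [0.5108 0.287 ] -5.53 resid px [0.6 0.6 1.4 1.4]
total d=[ 0.218   0.0866 -0.2282] rot=[-19.87   1.21  -0.28] | 8 x [[0.0275, 0.0151, -0.0264],[-2.48, 0.15, -0.04]]
```

carry_out(
  plan=[
    [[0.0275,0.0151,-0.0264],[-2.5,0.15,0],0.085],
    [[0.0275,0.0151,-0.0264],[-2.5,0.15,0],0.085],
    [[0.0275,0.0151,-0.0264],[-2.5,0.15,0],0.085],
    [[0.0275,0.0151,-0.0264],[-2.5,0.15,0],0.085],
    [[0.0275,0.0151,-0.0264],[-2.5,0.15,0],0.085],
    [[0.0275,0.0151,-0.0264],[-2.5,0.15,0],0.085],
    [[0.0275,0.0151,-0.0264],[-2.5,0.15,0],0.085],
    [[0.0275,0.0151,-0.0264],[-2.4,0.15,0],0.085],
  ],
)

```text
time_s: 16.85
position: [0.6692, -0.0035, 0.1395]
tool_rot: [[1.0, -0.004, 0.016], [-0.016, -0.001, 1.0], [-0.004, -1.0, -0.001]]
ft_force: [-0.3, -0.3, 0.6]
grip_width: 0.085
```

carry_out(
  plan=[
    [[0,0,0],[0,0,0],0.085],
  ],
)

```text
time_s: 16.98
position: [0.6687, -0.0039, 0.1381]
tool_rot: [[1.0, -0.007, 0.018], [-0.018, 0.001, 1.0], [-0.007, -1.0, 0.001]]
ft_force: [0.2, 0.3, 0.7]
grip_width: 0.0847
```

```bash
python3 - <<'E'
from h import *
p=shot("wrist");o=p["obs"];print(o["time_s"],o["position"].round(4),o["q"].round(2).tolist())
save(p,"w11",1.5)
T=plan([.668,-.0045,.055],down(-1.1),n=3)
plan([.668,-.0045,.0445],down(-1.1),T,n=1)
E
```

```text
16.975 [ 0.6687 -0.0039  0.1381] [-10.44, 37.96, 61.29, -0.03, 81.13, -9.4]
total d=[ 0.0003  0.0843 -0.0015] rot=[-0.08  0.1  -0.31] | 3 x [[0.0, 0.0281, -0.0005],[-0.03, 0.03, -0.1]]
total d=[0.     0.0105 0.    ] rot=[0. 0. 0.] | 1 x [[0.0, 0.0105, 0.0],[0.0, -0.0, 0.0]]
```

View pics/w11.png

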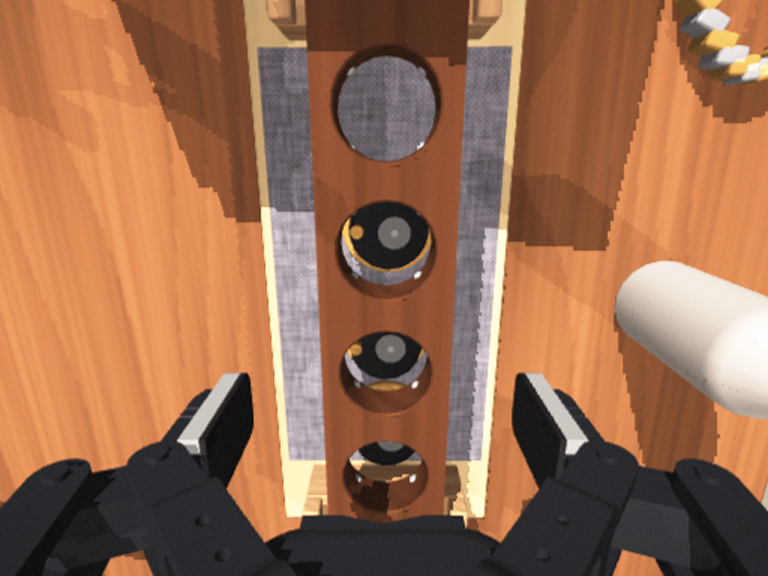

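carry_out(
  plan=[
    [[0,0.0281,-0.0005],[0,0,0],0.085],
    [[0,0.0281,-0.0005],[0,0,0],0.085],
    [[0,0.0281,0],[0,0,0],0.085],
    [[0,0.008,0],[0,0,0],0.085],
    [[0,0,0],[0,0,0],0.05],
    [[0,0,0],[0,0,0],0.05],
    [[0,0,0],[0,0,0],0.05],
    [[0,0,0],[0,0,0],0.05],
  ],
  force=80,
)

```text
time_s: 18.02
position: [0.6685, -0.0047, 0.0501]
tool_rot: [[1.0, -0.001, 0.018], [-0.018, 0.002, 1.0], [-0.001, -1.0, 0.001]]
ft_force: [2.3, 1.7, 13.9]
grip_width: 0.065
```

carry_out(
  plan=[
    [[0,0,0],[0,0,0],0.05],
    [[0,-0.01,0],[0,0,0],0.05],
    [[0,-0.05,0],[0,0,0],0.05],
    [[0,-0.04,0],[0,0,0],0.05],
    [[0,0,0],[0,0,0],0.05],
  ],
)

```text
time_s: 18.65
position: [0.6692, -0.0054, 0.1517]
tool_rot: [[1.0, 0.003, 0.019], [-0.019, 0.0, 1.0], [0.003, -1.0, 0.001]]
ft_force: [-0.5, 0.0, -3.6]
grip_width: 0.0639
```

```bash
python3 - <<'E'
from h import *
p=shot("wrist");o=p["obs"];print(o["time_s"],o["position"].round(4),o["q"].round(2).tolist(),o["ft_force"].round(1),o["grip_width"])
save(p,"w12",1.5)
E
```

```text
18.65 [ 0.6692 -0.0054  0.1517] [-10.59, 37.14, 60.56, 0.05, 82.16, -9.54] [-0.5  0.  -3.6] 0.06385301806542507
```

View pics/w12.png

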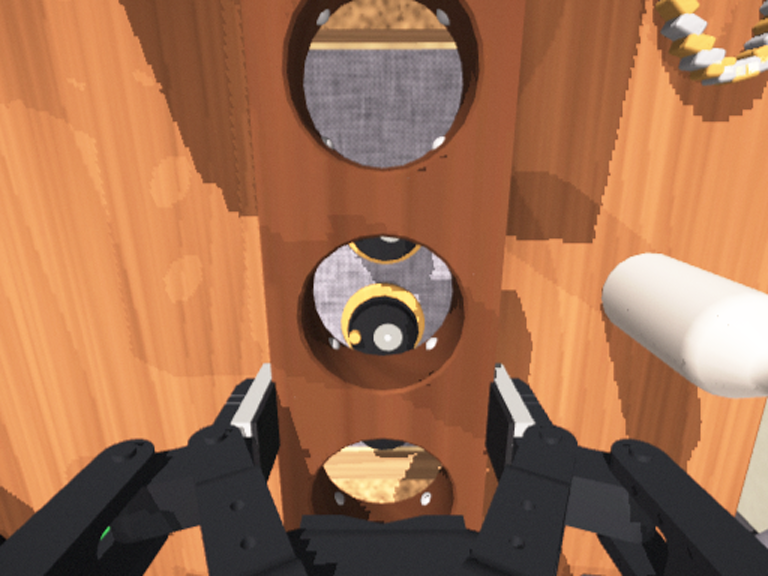

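```bash
cat >> h.py <<'E'
def tool_ray(p,uv,ytool):
    K=cam({**p})[0] if "obs" in p else None
    T=p["tool_from_camera"];uv=np.atleast_2d(uv)
    d=np.c_[uv,np.ones(len(uv))]@np.linalg.inv(K).T@T[:3,:3].T;c=T[:3,3]
    return c+d*((ytool-c[1])/d[:,1])[:,None]
E
python3 - <<'E'
from h import *
p=shot("wrist")
save(p,"w12b",4,(160,0,360,140)); save(p,"w12c",4,(160,140,360,280))
for y in (-.020,-.0235,-.027):
    print(y,tool_ray(p,np.array([[299,100],[465,100],[280,560],[495,560]])/1.5-.17,y).round(4).tolist())
E
```

```text
-0.02 [[-0.0205, -0.02, 0.0885], [0.0211, -0.02, 0.0884], [-0.0358, -0.02, -0.0604], [0.0395, -0.02, -0.0606]]
-0.0235 [[-0.0199, -0.0235, 0.0882], [0.0205, -0.0235, 0.0881], [-0.0348, -0.0235, -0.0565], [0.0384, -0.0235, -0.0567]]
-0.027 [[-0.0193, -0.027, 0.0879], [0.0199, -0.027, 0.0878], [-0.0337, -0.027, -0.0525], [0.0372, -0.027, -0.0527]]
```

View pics/w12b.png

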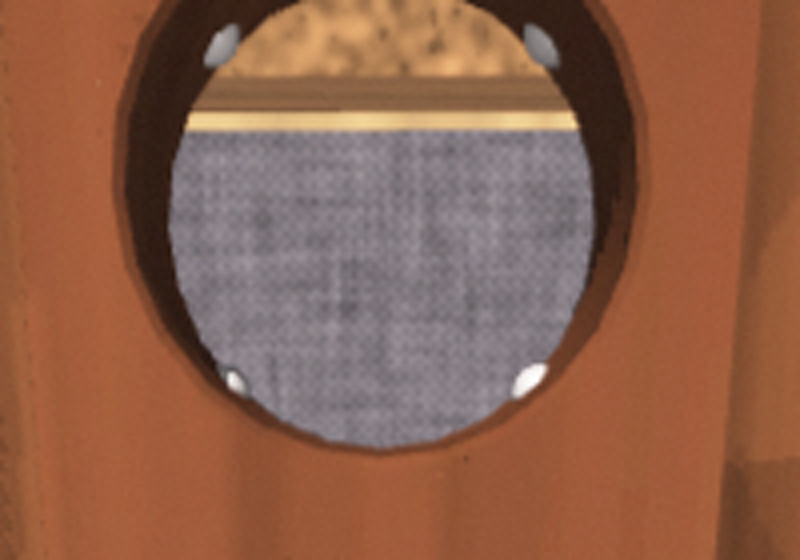

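View pics/w12c.png

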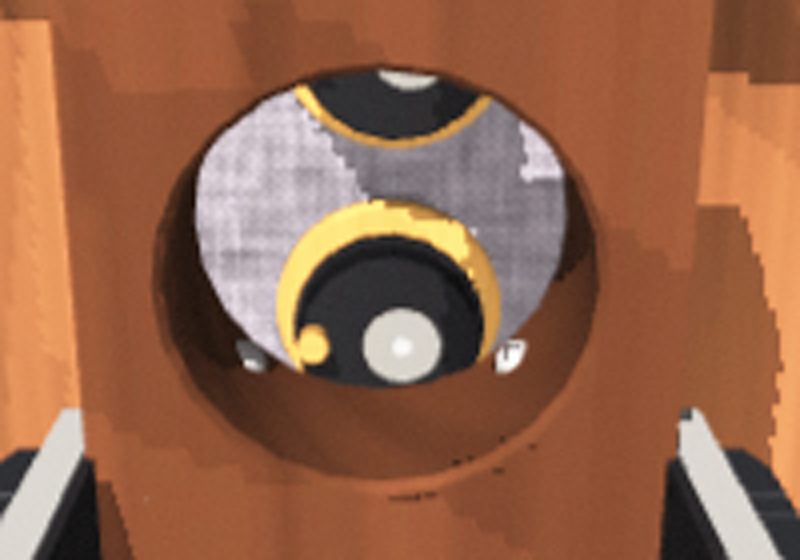

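```bash
python3 - <<'E'
from h import *
p=shot("wrist")
uv=np.array([[381/4+160,458/4],[380/4+160,66/4+140],[380/4+160,487/4+140],[155/4+160,275/4+140],[598/4+160,275/4+140]])-.5
for y in (-.018,-.021,-.024,-.027,-.03):
    r=tool_ray(p,uv,y);print(y,(r[:3,2]*1e3).round(1), (r[3:,0]*1e3).round(1),"pred 72.5 55.5 8.5 / width 47")
E
```

```text
-0.018 [71.1 54.2  4.7] [-24.6  24.1] pred 72.5 55.5 8.5 / width 47
-0.021 [71.3 54.8  6.5] [-24.   23.5] pred 72.5 55.5 8.5 / width 47
-0.024 [71.4 55.3  8.3] [-23.4  23. ] pred 72.5 55.5 8.5 / width 47
-0.027 [71.6 55.9 10. ] [-22.8  22.4] pred 72.5 55.5 8.5 / width 47
-0.03 [71.7 56.5 11.8] [-22.2  21.8] pred 72.5 55.5 8.5 / width 47
```

```bash
cat >> h.py <<'E'
S=np.array([.5125,.2866,.012]);YR=-5.3
def rest_pose(th,py,pz,px=0.,P0=np.array([0,.010,-.1606])):
    a=np.radians(YR);X=np.array([np.cos(a),np.sin(a),0]);Y=np.array([-np.sin(a),np.cos(a),0])
    Rt=down(YR,th);P=S+X*px+Y*py+np.array([0,0,pz])
    return P-Rt@P0,Rt
E
python3 - <<'E'
from h import *
A=rest_pose(69,.0338-.06,.07);print(A[0])
T=plan([.60,.05,.24],down(-3,20),n=3)
T=plan(*A,T,n=6)
B=rest_pose(69,.0338,.05);print(B[0]);T=plan(*B,T,n=2)
C=rest_pose(69,.0338,.006);print(C[0]);T=plan(*C,T,n=2)
E
```

```text
[0.51453382 0.30852395 0.2355167 ]
total d=[-0.0688 -0.0931  0.0539] rot=[19.88  1.84 -0.75] | 3 x [[-0.023, -0.029, 0.0213],[6.63, 0.61, -0.25]]
total d=[-0.0989  0.091   0.2369] rot=[48.99  1.69 -1.66] | 6 x [[-0.0172, 0.0286, 0.0325],[8.17, 0.28, -0.28]]
[0.52007606 0.36826744 0.2155167 ]
total d=[0.     0.0632 0.0028] rot=[0. 0. 0.] | 2 x [[0.0, 0.0316, 0.0014],[0.0, 0.0, -0.0]]
[0.52007606 0.36826744 0.1715167 ]
total d=[ 0.      0.0158 -0.0411] rot=[0. 0. 0.] | 2 x [[0.0, 0.0079, -0.0205],[0.0, 0.0, -0.0]]
```

carry_out(
  plan=[
    [[-0.023,-0.029,0.0213],[6.6,0.6,-0.25],0.05],
    [[-0.023,-0.029,0.0213],[6.6,0.6,-0.25],0.05],
    [[-0.023,-0.029,0.0213],[6.6,0.6,-0.25],0.05],
    [[-0.0172,0.0286,0.0325],[8.2,0.28,-0.28],0.05],
    [[-0.0172,0.0286,0.0325],[8.2,0.28,-0.28],0.05],
    [[-0.0172,0.0286,0.0325],[8.2,0.28,-0.28],0.05],
  ],
)

```text
time_s: 19.55
position: [0.5555, 0.1791, 0.2098]
tool_rot: [[0.997, 0.055, 0.049], [-0.073, 0.701, 0.709], [0.004, -0.711, 0.704]]
ft_force: [0.0, -0.2, -3.9]
grip_width: 0.0644
```

```bash
python3 - <<'E'
from h import *
o=env.observe();print(o["time_s"],o["position"].round(4),o["q"].round(2).tolist(),o["ft_force"].round(1),o["grip_width"])
A=rest_pose(69,.0338-.06,.07)
plan(*A,n=4)
E
```

```text
19.55 [0.5555 0.1791 0.2098] [-12.69, 26.09, 84.47, 44.82, 81.07, -20.64] [ 0.  -0.2 -3.9] 0.06438211135010283
total d=[-0.0502  0.0703  0.1078] rot=[24.28  0.82 -0.78] | 4 x [[-0.0128, 0.0217, 0.0239],[6.07, 0.2, -0.2]]
```

carry_out(
  plan=[
    [[-0.0128,0.0217,0.0239],[6.0,0.2,-0.2],0.05],
    [[-0.0128,0.0217,0.0239],[6.0,0.2,-0.2],0.05],
    [[-0.0128,0.0217,0.0239],[6.0,0.2,-0.2],0.05],
    [[-0.0128,0.0217,0.0239],[6.0,0.2,-0.2],0.05],
    [[0,0,0],[0,0,0],0.05],
  ],
)

```text
time_s: 20.18
position: [0.5137, 0.3087, 0.2343]
tool_rot: [[0.996, 0.083, 0.033], [-0.089, 0.926, 0.366], [-0.001, -0.367, 0.93]]
ft_force: [0.0, -0.8, -3.7]
grip_width: 0.0638
```

```bash
python3 - <<'E'
from h import *
o=env.observe();print(o["time_s"],o["position"].round(4),o["q"].round(2).tolist(),o["ft_force"].round(1),o["grip_width"])
for n in ["side","wrist","top"]: save(shot(n),"l1"+n,1.5)
B=rest_pose(69,.0338,.05);T=plan(*B,n=3)
E
```

```text
20.175 [0.5137 0.3087 0.2343] [-5.56, 27.3, 95.94, 71.49, 78.75, -31.44] [ 0.  -0.8 -3.7] 0.06379166743027333
total d=[-0.0011  0.0643  0.0038] rot=[0.59 0.21 0.01] | 3 x [[-0.0004, 0.0214, 0.0012],[0.2, 0.07, 0.0]]
```

View pics/l1wrist.png

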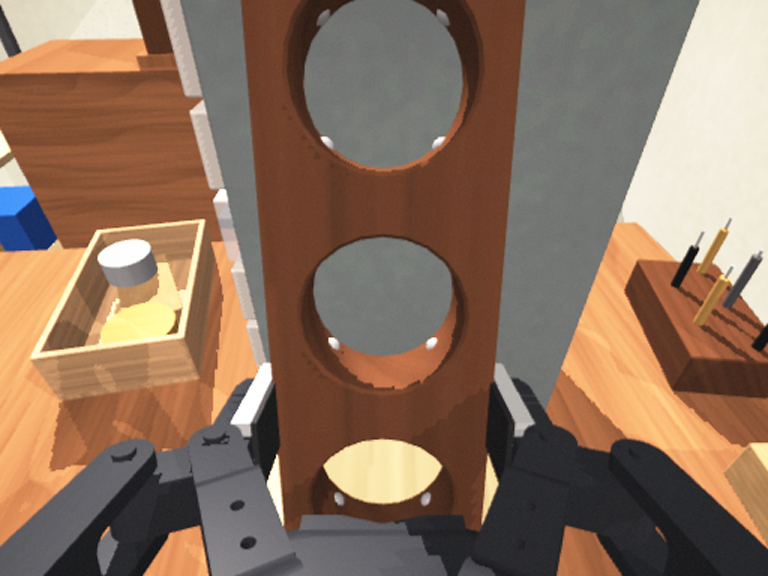

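View pics/l1top.png

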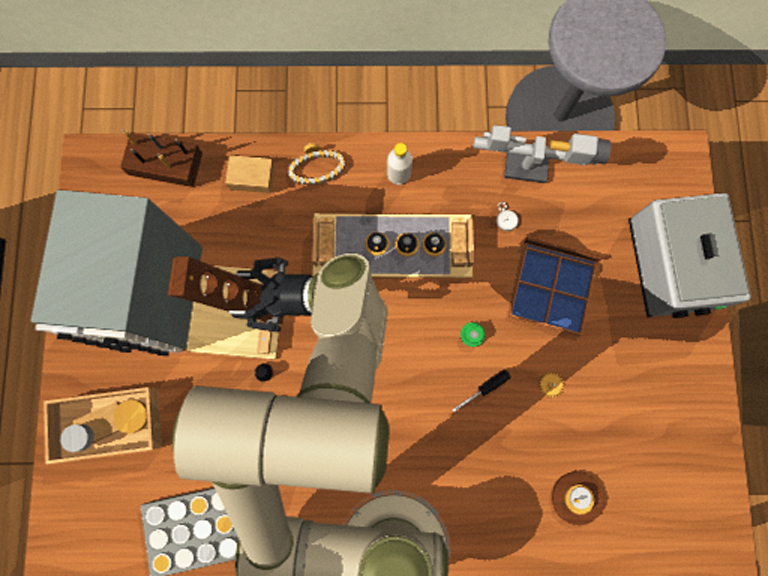

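The grip hasn't shifted (bores at the same pixels as before). The board is over the plinth facing the cabinet side, and the three dials are visible on the pad. Going on.

carry_out(
  plan=[
    [[-0.0003,0.016,0.001],[0.15,0,0],0.05],
    [[-0.0003,0.016,0.001],[0.15,0,0],0.05],
    [[-0.0003,0.016,0.001],[0.15,0,0],0.05],
    [[-0.0002,0.016,0.0008],[0.15,0,0],0.05],
    [[0,0,0],[0,0,0],0.05],
  ],
)

```text
time_s: 20.95
position: [0.5192, 0.3699, 0.2162]
tool_rot: [[0.996, 0.084, 0.028], [-0.089, 0.93, 0.355], [0.003, -0.357, 0.934]]
ft_force: [-0.0, -0.5, -3.1]
grip_width: 0.0635
```

```bash
python3 - <<'E'
from h import *
o=env.observe();print(o["time_s"],o["position"].round(4),o["q"].round(2).tolist(),o["ft_force"].round(1),o["grip_width"]);print(o["tool_rot"].round(3))
p=shot("side");save(p,"l2side",4,(60,200,260,350));save(shot("top"),"l2top",4,(90,140,240,260))
C=rest_pose(69,.0338,.006);T=plan(*C,n=3)
E
```

```text
20.95 [0.5192 0.3699 0.2162] [1.46, 30.42, 94.49, 76.04, 72.99, -31.81] [-0.  -0.5 -3.1] 0.06353954659555852
[[ 0.996  0.084  0.028]
 [-0.089  0.93   0.355]
 [ 0.003 -0.357  0.934]]
total d=[ 0.0002  0.0157 -0.0424] rot=[-0.11  0.28 -0.03] | 3 x [[0.0001, 0.0052, -0.0141],[-0.04, 0.09, -0.01]]
```

View pics/l2side.png

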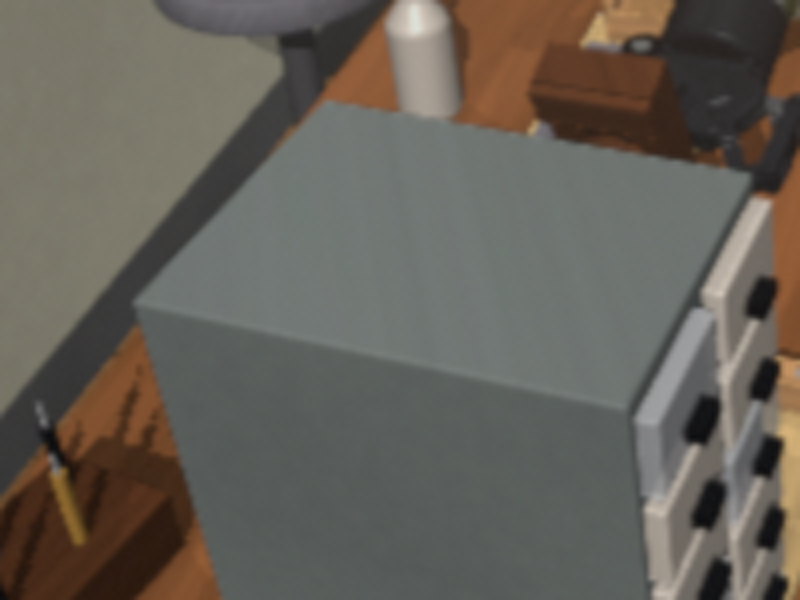

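View pics/l2top.png

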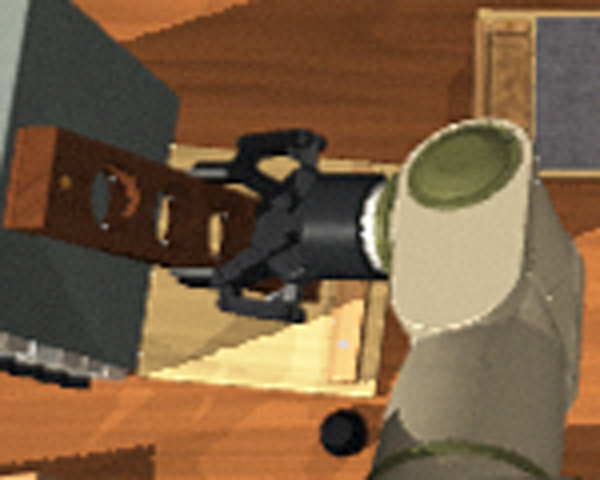

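carry_out(
  plan=[
    [[0,0.0052,-0.0141],[0,0,0],0.05],
    [[0,0.0052,-0.0141],[0,0,0],0.05],
    [[0,0.0052,-0.0141],[0,0,0],0.05],
    [[0,0,0],[0,0,0],0.05],
  ],
)

```text
time_s: 21.55
position: [0.5201, 0.3676, 0.1712]
tool_rot: [[0.996, 0.087, 0.03], [-0.092, 0.93, 0.355], [0.003, -0.357, 0.934]]
ft_force: [-0.0, -0.0, -3.6]
grip_width: 0.0641
```

carry_out(
  plan=[
    [[0,0.0007,-0.0019],[0,0,0],0.05],
    [[0,0.0007,-0.0019],[0,0,0],0.05],
    [[0,0,0],[0,0,0],0.05],
  ],
)

```text
time_s: 21.92
position: [0.52, 0.368, 0.1679]
tool_rot: [[0.996, 0.086, 0.028], [-0.091, 0.93, 0.355], [0.005, -0.356, 0.934]]
ft_force: [-0.0, 0.6, -3.9]
grip_width: 0.0641
```

carry_out(
  plan=[
    [[0,0.0005,-0.0014],[0,0,0],0.05],
    [[0,0.0005,-0.0014],[0,0,0],0.05],
    [[0,0,0],[0,0,0],0.05],
  ],
)

```text
time_s: 22.3
position: [0.5201, 0.3682, 0.1658]
tool_rot: [[0.996, 0.086, 0.027], [-0.09, 0.931, 0.353], [0.005, -0.354, 0.935]]
ft_force: [-1.5, 1.4, 5.3]
grip_width: 0.0643
```

carry_out(
  plan=[
    [[0,-0.0011,0.0001],[0,0,0],0.05],
    [[0,-0.001,-0.0004],[0,0,0],0.05],
    [[0,-0.001,-0.0004],[0,0,0],0.05],
    [[0,0,0],[0,0,0],0.05],
  ],
)

```text
time_s: 22.8
position: [0.5198, 0.3653, 0.1664]
tool_rot: [[0.996, 0.086, 0.027], [-0.09, 0.931, 0.353], [0.005, -0.354, 0.935]]
ft_force: [-0.3, 5.0, 5.5]
grip_width: 0.0641
```

carry_out(
  plan=[
    [[0,-0.001,-0.0004],[0,0,0],0.05],
    [[0,-0.001,-0.0004],[0,0,0],0.05],
    [[0,0,0],[0,0,0],0.05],
  ],
)

```text
time_s: 23.18
position: [0.5196, 0.3634, 0.1667]
tool_rot: [[0.996, 0.086, 0.027], [-0.09, 0.932, 0.352], [0.005, -0.353, 0.936]]
ft_force: [0.1, 7.0, 7.1]
grip_width: 0.0638
```

```bash
python3 - <<'E'
from h import *
T=now();a=np.radians(YR);X=np.array([np.cos(a),np.sin(a),0]);Y=np.array([-np.sin(a),np.cos(a),0])
for P in ([0,.01,-.1606],[0,-.023,-.1606],[0,.01,.1594]):
    w=T[:3,:3]@P+T[:3,3]-S;print(np.round([w@X,w@Y,w[2]],4))
print(np.degrees(np.arctan2(T[2,2],-T[2,1])))
save(shot("top"),"l3top",4,(90,140,240,260));p=shot("wrist");save(p,"l3w",1.5)
E
```

```text
[0.0009 0.0298 0.0009]
[ 0.0009 -0.0011  0.0126]
[-0.001   0.1427  0.3003]
69.34261319594579
```

View pics/l3w.png

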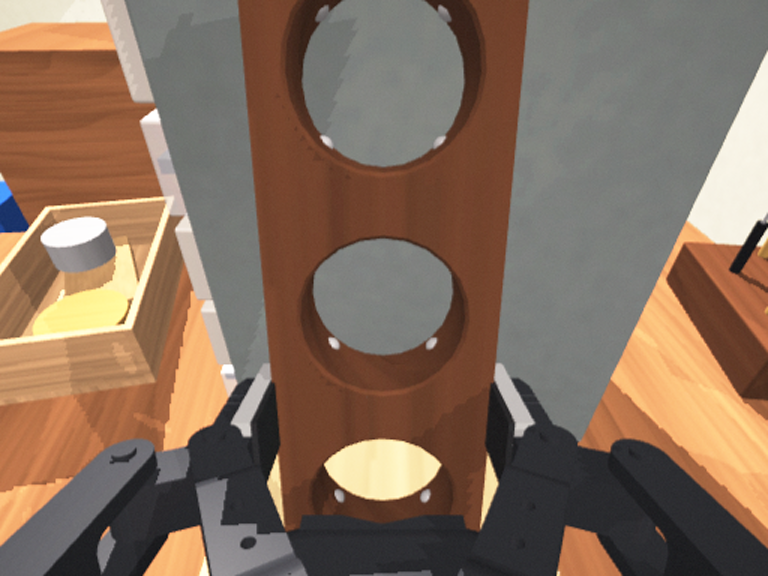

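carry_out(
  plan=[
    [[0,0.0028,0.0001],[-1,0,0],0.05],
    [[0,0.0028,0.0001],[-1,0,0],0.05],
    [[0,0.0026,0.0001],[-1,0,0],0.05],
    [[0,0,0],[0,0,0],0.05],
  ],
)

```text
time_s: 23.78
position: [0.5203, 0.371, 0.1634]
tool_rot: [[0.996, 0.085, 0.031], [-0.09, 0.911, 0.402], [0.006, -0.403, 0.915]]
ft_force: [1.1, 4.1, 6.8]
grip_width: 0.0638
```

carry_out(
  plan=[
    [[0,0.0011,0],[-0.4,0,0],0.05],
    [[0,0.0011,0],[-0.4,0,0],0.05],
    [[0,0,0],[0,0,0],0.05],
  ],
)

```text
time_s: 24.15
position: [0.5206, 0.3728, 0.1626]
tool_rot: [[0.996, 0.085, 0.033], [-0.09, 0.906, 0.414], [0.005, -0.415, 0.91]]
ft_force: [0.3, 4.0, 7.6]
grip_width: 0.0641
```

```bash
python3 - <<'E'
from h import *
T=now();a=np.radians(YR);X=np.array([np.cos(a),np.sin(a),0]);Y=np.array([-np.sin(a),np.cos(a),0])
for P in ([0,.01,-.1606],[0,-.023,-.1606],[0,.01,.1594]):
    w=T[:3,:3]@P+T[:3,3]-S;print(np.round([w@X,w@Y,w[2]],4))
print(env.observe()["wrist_torque"].round(2))
save(shot("top"),"l4top",4,(90,140,240,260))
E
```

```text
[0.001  0.029  0.0004]
[ 0.001  -0.0011  0.0141]
[-0.0008  0.1619  0.2915]
[1.14 0.1  0.05]
```

View pics/l4top.png

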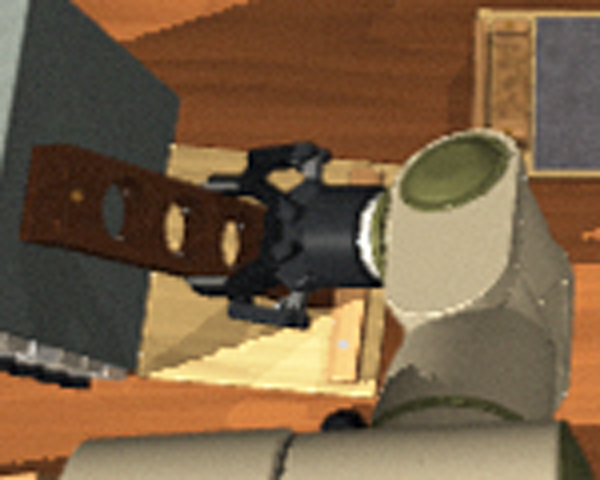

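carry_out(
  plan=[
    [[0,0,0],[0,0,0],0.075],
    [[0,0,0],[0,0,0],0.085],
    [[0,0,0],[0,0,0],0.085],
    [[0,0,0],[0,0,0],0.085],
    [[0,-0.02,0],[0,0,0],0.085],
    [[0,-0.04,0],[0,0,0],0.085],
    [[0,-0.05,0],[0,0,0],0.085],
    [[0,0,0],[0,0,0],0.085],
  ],
)

```text
time_s: 25.2
position: [0.5122, 0.2697, 0.209]
tool_rot: [[0.995, 0.089, 0.033], [-0.095, 0.904, 0.417], [0.007, -0.418, 0.908]]
ft_force: [0.4, 0.2, -0.2]
grip_width: 0.0846
```

```bash
python3 - <<'E'
from h import *
o=env.observe();print(o["time_s"],o["position"].round(4),o["grip_width"])
save(shot("top"),"l5top",4,(90,140,240,260));p=shot("wrist");save(p,"l5w",1.5)
E
```

```text
25.2 [0.5122 0.2697 0.209 ] 0.0845852770489371
```

View pics/l5w.png

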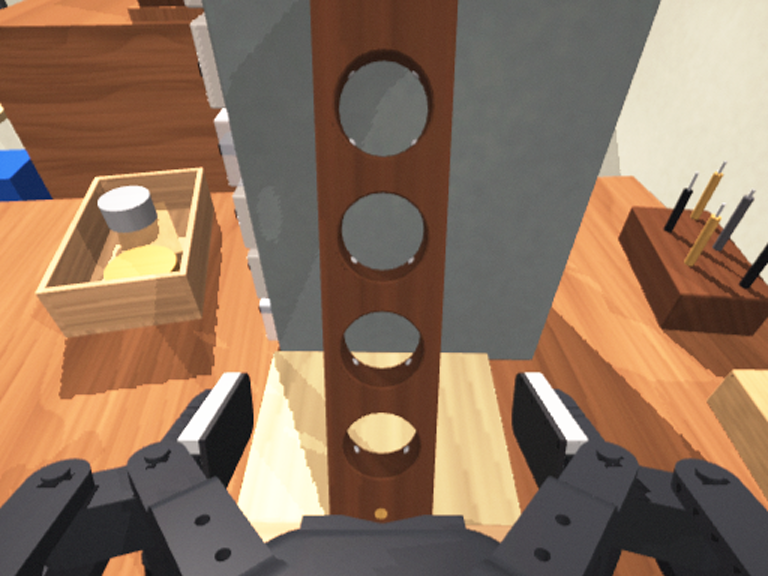

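View pics/l5top.png

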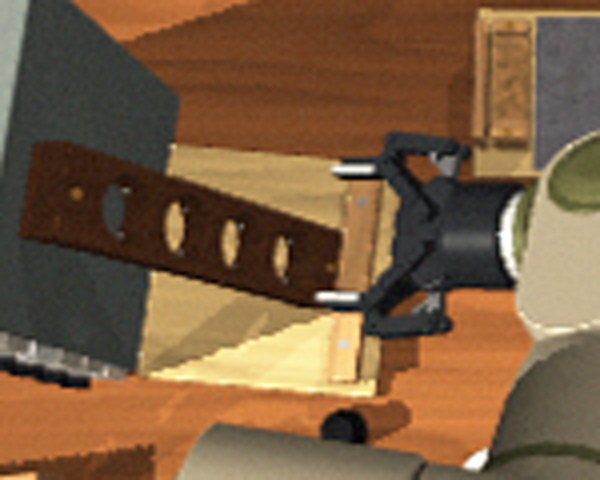

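The board stands leaning, its foot at the cleat's inner edge and its top on the cabinet side. Next I'll look at the dials.

```bash
python3 - <<'E'
from h import *
T=plan([.50,.12,.30],down(-3,20),n=5)
plan([.665,-.03,.20],down(0),T,n=5)
E
```

```text
total d=[ 0.0032 -0.177   0.0202] rot=[-45.29  -1.53   1.8 ] | 5 x [[0.0002, -0.0358, -0.0074],[-9.06, -0.31, 0.36]]
total d=[ 0.1726  0.0457 -0.1668] rot=[-20.    -2.97   0.52] | 5 x [[0.0339, 0.0137, -0.0326],[-4.0, -0.59, 0.1]]
```

carry_out(
  plan=[
    [[0,-0.0358,-0.0074],[-9,-0.3,0.36],0.075],
    [[0,-0.0358,-0.0074],[-9,-0.3,0.36],0.075],
    [[0,-0.0358,-0.0074],[-9,-0.3,0.36],0.075],
    [[0,-0.0358,-0.0074],[-9,-0.3,0.36],0.075],
    [[0,-0.0358,-0.0074],[-9,-0.3,0.36],0.075],
  ],
)

```text
time_s: 25.92
position: [0.4986, 0.12, 0.2998]
tool_rot: [[0.999, 0.016, 0.049], [-0.051, 0.342, 0.938], [-0.002, -0.94, 0.342]]
ft_force: [-0.8, -0.2, -0.6]
grip_width: 0.0751
```

carry_out(
  plan=[
    [[0.0339,0.0137,-0.0326],[-4,-0.6,0.1],0.075],
    [[0.0339,0.0137,-0.0326],[-4,-0.6,0.1],0.075],
    [[0.0339,0.0137,-0.0326],[-4,-0.6,0.1],0.075],
    [[0.0339,0.0137,-0.0326],[-4,-0.6,0.1],0.075],
    [[0.0339,0.0137,-0.0326],[-4,-0.6,0.1],0.075],
    [[0,0,0],[0,0,0],0.075],
    [[0,0,0],[0,0,0],0.075],
  ],
)

```text
time_s: 26.8
position: [0.664, -0.0274, 0.1979]
tool_rot: [[1.0, -0.001, -0.003], [0.003, 0.006, 1.0], [-0.001, -1.0, 0.006]]
ft_force: [0.5, -0.6, -0.8]
grip_width: 0.075
```

```bash
python3 - <<'E'
from h import *
p=shot("wrist");o=p["obs"];print(o["time_s"],o["position"].round(4),o["q"].round(1),o["tool_rot"].round(3).tolist())
save(p,"d1",1.5);save(p,"d1b",5,(180,90,330,210));save(p,"d1c",5,(180,190,330,310));
for d in env.outline_of("dial1_mid",p)[:6]:
    m=d["mask"];r,c=d["pixel"];print(round(d["conf"],2),np.round([c,r],1),m.sum(),unproj(p,[c,r],.03).round(4))
save(shot("top"),"d1t",4,(330,140,500,280))
E
```

```text
26.8 [ 0.664  -0.0274  0.1979] [-12.7  34.9  57.1   0.3  88.1 -12.8] [[1.0, -0.001, -0.003], [0.003, 0.006, 1.0], [-0.001, -1.0, 0.006]]
0.72 [257.4 230. ] 1631 [[ 0.6671 -0.0904  0.03  ]]
```

View pics/d1.png

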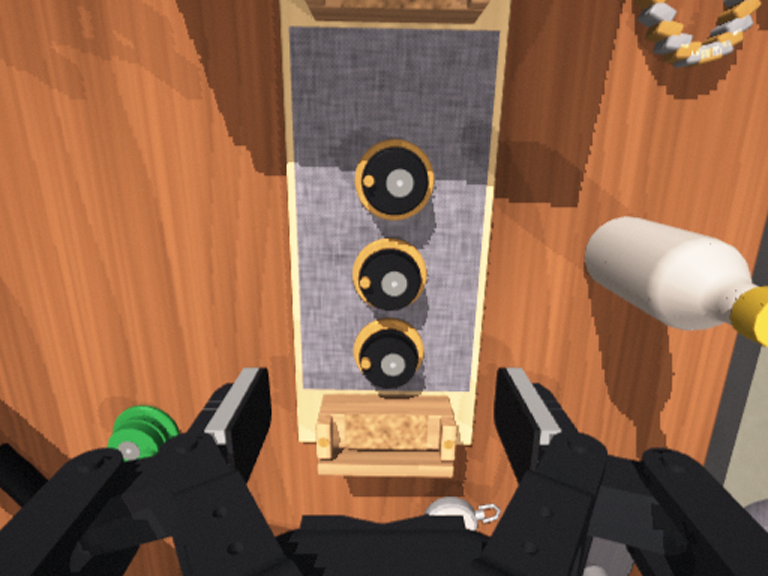

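View pics/d1b.png

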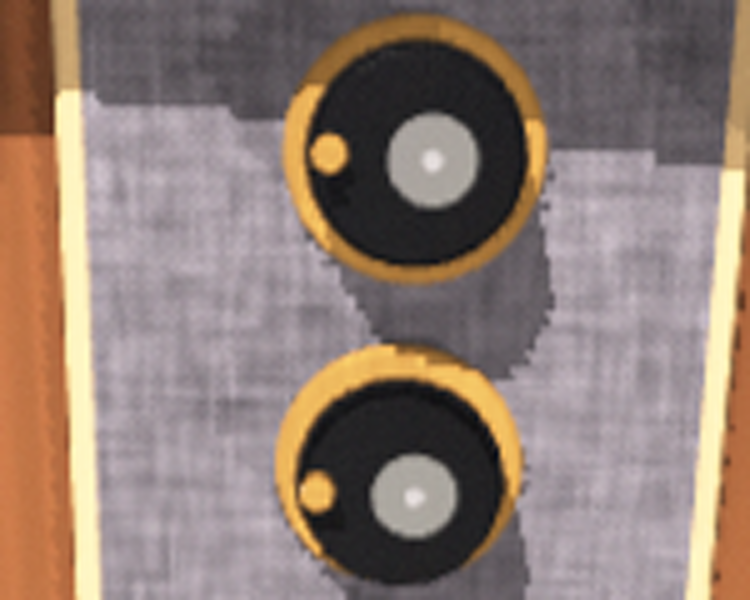

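View pics/d1t.png

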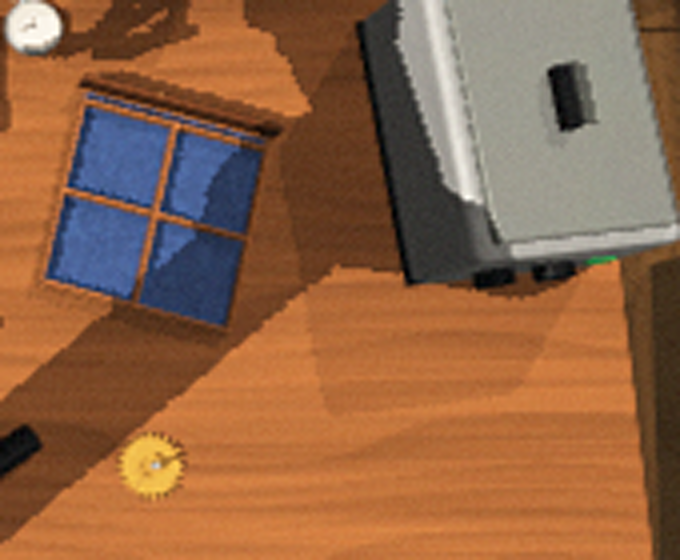

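View pics/d1c.png

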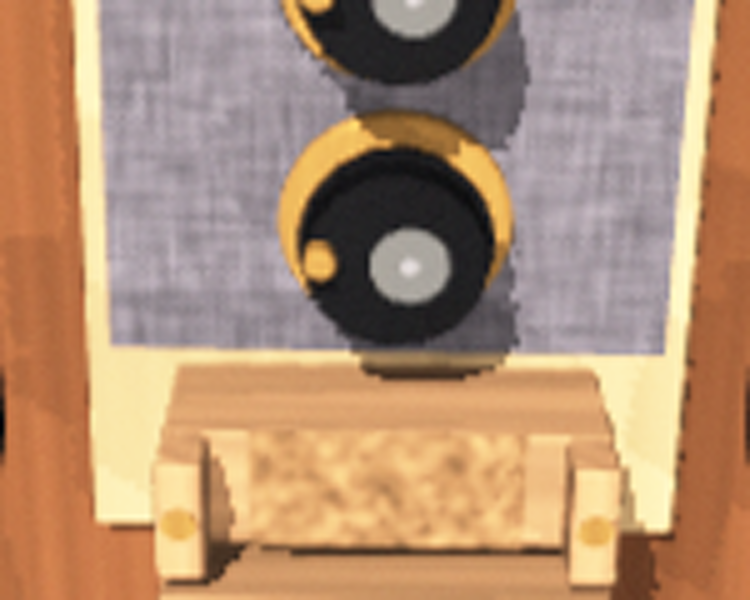

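```bash
python3 - <<'E'
from h import *
p=shot("wrist")
b=lambda a:np.array(a)/5+[180,90]-.5
for z in (.034,.036,.038,.04):
    w=unproj(p,b([[305,153],[528,153],[295,482],[505,482]]),z);print(z,np.linalg.norm(w[0]-w[1]),np.linalg.norm(w[2]-w[3]))
E
```

```text
0.034 0.04435032456355026 0.044593323353724235
0.036 0.044062061582520115 0.044303480957969876
0.038 0.043773798601490076 0.0440136385622154
0.04 0.04348553562045993 0.043723796166461146
```

```bash
python3 - <<'E'
from h import *
p=shot("wrist")
b=lambda a,o:np.array(a)/5+o-.5
C=np.r_[b([[416,153.5],[400,482]],[180,90]),b([[398,247]],[180,190])]
G=np.r_[b([[433,161],[414,497]],[180,90]),b([[410,267]],[180,190])]
K=np.r_[b([[329,154],[317,492]],[180,90]),b([[319,261]],[180,190])]
c=unproj(p,C,.038);k=unproj(p,K,.043);g=unproj(p,G,.0385)
v=k-c;print(c.round(4),np.linalg.norm(v[:,:2],axis=1).round(4),np.degrees(np.arctan2(v[:,1],v[:,0])))
v=k-g;print(g.round(4),np.degrees(np.arctan2(v[:,1],v[:,0])))
t=shot("top")
kk=np.array([[80,107],[268,145],[229,328],[44,281]])
b4=lambda a:np.array(a)/4+[330,140]-.5
# wall cross centre and outer corners
print("tray centre", unproj(t,b4([[156,214]]),.014).round(4))
print(unproj(t,b4([[88,97],[272,142],[232,333],[41,283],[80,82],[283,126]]),.014).round(4))
E
```

```text
[[ 0.6723  0.0294  0.038 ]
 [ 0.6694 -0.0376  0.038 ]
 [ 0.6693 -0.0986  0.038 ]] [0.0169 0.0172 0.0174] [ 179.22997347 -177.61770804 -176.94572109]
[[ 0.6756  0.028   0.0385]
 [ 0.6724 -0.0407  0.0385]
 [ 0.6719 -0.1033  0.0385]] [175.40319735 173.17198641 169.47594342]
tray centre [[ 0.5584 -0.3724  0.014 ]]
[[ 0.6625 -0.3195  0.014 ]
 [ 0.6208 -0.4772  0.014 ]
 [ 0.4552 -0.4308  0.014 ]
 [ 0.4997 -0.2705  0.014 ]
 [ 0.676  -0.3132  0.014 ]
 [ 0.6349 -0.4879  0.014 ]]
```

```bash
python3 - <<'E'
from h import *
T=plan([.6693,-.098,.08],down(15),n=3)
plan([.6693,-.098,.018],down(15),T,n=2)
E
```

```text
total d=[ 0.0049  0.1186 -0.0705] rot=[ -0.29 -14.89   0.09] | 3 x [[-0.0004, 0.0396, -0.0236],[-0.1, -4.96, 0.03]]
total d=[0.    0.062 0.   ] rot=[ 0. -0.  0.] | 2 x [[0.0, 0.031, 0.0],[0.0, 0.0, 0.0]]
```

carry_out(
  plan=[
    [[-0.0004,0.0396,-0.0236],[-0.1,-5,0],0.075],
    [[-0.0004,0.0396,-0.0236],[-0.1,-5,0],0.075],
    [[-0.0004,0.0396,-0.0236],[-0.1,-5,0],0.075],
    [[0,0,0],[0,0,0],0.075],
    [[0,0,0],[0,0,0],0.075],
  ],
)

```text
time_s: 27.72
position: [0.6701, -0.098, 0.0809]
tool_rot: [[0.966, 0.003, -0.259], [0.259, -0.0, 0.966], [0.003, -1.0, -0.001]]
ft_force: [-0.6, 0.3, -0.0]
grip_width: 0.0747
```

```bash
python3 - <<'E'
from h import *
p=shot("wrist");o=p["obs"];print(o["time_s"],o["position"].round(4),o["q"].round(1),o["tool_rot"].round(3).tolist())
save(p,"d2",1.5)
plan([.6693,-.098,.018],down(15),n=2)
E
```

```text
27.725 [ 0.6701 -0.098   0.0809] [-18.3  41.5  64.1   0.   74.2 -33.4] [[0.966, 0.003, -0.259], [0.259, -0.0, 0.966], [0.003, -1.0, -0.001]]
total d=[-0.0012  0.0634  0.0002] rot=[0.1  0.07 0.21] | 2 x [[-0.0006, 0.0317, 0.0001],[0.05, 0.03, 0.1]]
```

View pics/d2.png

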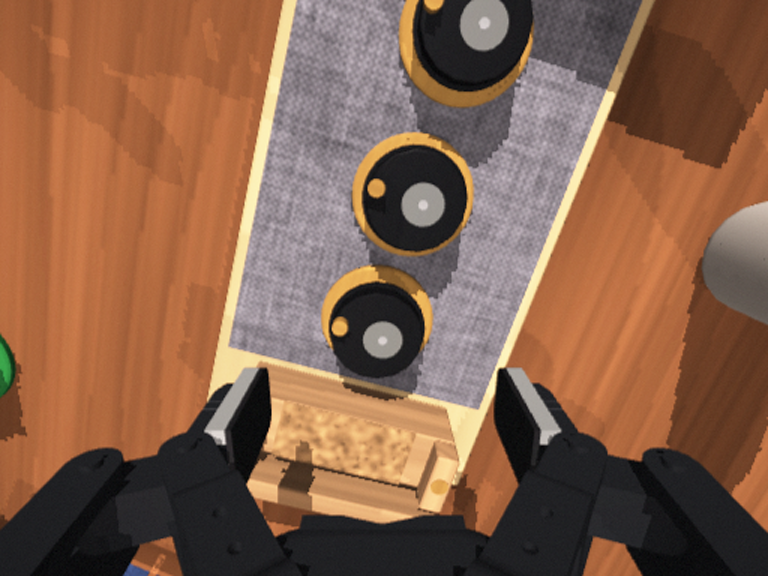

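```bash
python3 - <<'E'
from h import *
p=shot("wrist")
save(p,"d2b",5,(200,160,300,260))
print(tool_ray(p,np.array([[377,329],[382,341]])/1.5-.17,.0429).round(4),tool_ray(p,np.array([[340,327]])/1.5-.17,.038).round(4))
E
```

```text
[[-0.0023  0.0429  0.0006]
 [-0.0001  0.0429 -0.0052]] [[-0.0181  0.038   0.0036]]
```

View pics/d2b.png

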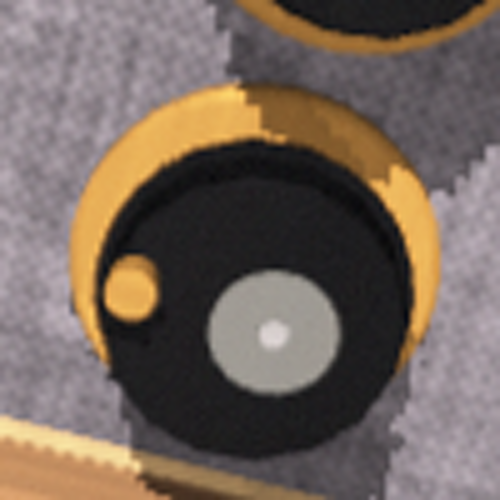

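```bash
python3 - <<'E'
from h import *
p=shot("wrist")
b=lambda a:np.array(a)/5+[200,160]-.5
c=tool_ray(p,b([[256.5,314]]),.0429)[0];k=tool_ray(p,b([[131,292]]),.038)[0]
print(c.round(4),k.round(4),np.hypot(*(k-c)[[0,2]]))
v=p["obs"]["tool_rot"]@((k-c)*[1,0,1]);print(np.degrees(np.arctan2(v[1],v[0])), (p["obs"]["position"]+p["obs"]["tool_rot"]@c).round(4))
E
```

```text
[-0.0025  0.0429 -0.0016] [-0.0186  0.038   0.0036] 0.016896578277703658
177.19192746632726 [ 0.6684 -0.1     0.0385]
```

carry_out(
  plan=[
    [[-0.0022,0.028,-0.0016],[0,0,0],0.075],
    [[0,0.028,0],[0,0,0],0.075],
    [[0,0.006,0],[0,0,0],0.075],
    [[0,0,0],[0,0,0],0.03],
    [[0,0,0],[0,0,0],0.03],
    [[0,0,0],[0,0,0],0.03],
    [[0,0,0],[0,0,0],0.03],
    [[0,0,0],[0,0,0],0.03],
  ],
  force=60,
)

```text
time_s: 28.88
position: [0.6686, -0.1007, 0.0195]
tool_rot: [[0.965, 0.004, -0.26], [0.26, -0.001, 0.965], [0.003, -1.0, -0.002]]
ft_force: [-1.5, 1.2, 5.8]
grip_width: 0.041
```

carry_out(
  plan=[
    [[0,-0.02,0],[0,0,0],0.03],
    [[0,-0.05,0],[0,0,0],0.03],
    [[0,-0.03,0],[0,0,0],0.03],
    [[0,0,0],[0,0,0],0.03],
  ],
)

```text
time_s: 29.38
position: [0.6689, -0.1009, 0.1208]
tool_rot: [[0.965, 0.007, -0.26], [0.26, -0.002, 0.966], [0.006, -1.0, -0.004]]
ft_force: [-1.0, -0.5, -1.0]
grip_width: 0.041
```

```bash
python3 - <<'E'
from h import *
p=shot("wrist");o=p["obs"];print(o["time_s"],o["position"].round(4),o["q"].round(1),o["grip_width"],o["ft_force"].round(1))
save(p,"d3",1.5)
E
```

```text
29.375 [ 0.6689 -0.1009  0.1208] [-18.6  39.2  61.8   0.   78.6 -33.7] 0.04097007906918921 [-1.  -0.5 -1. ]
```

View pics/d3.png

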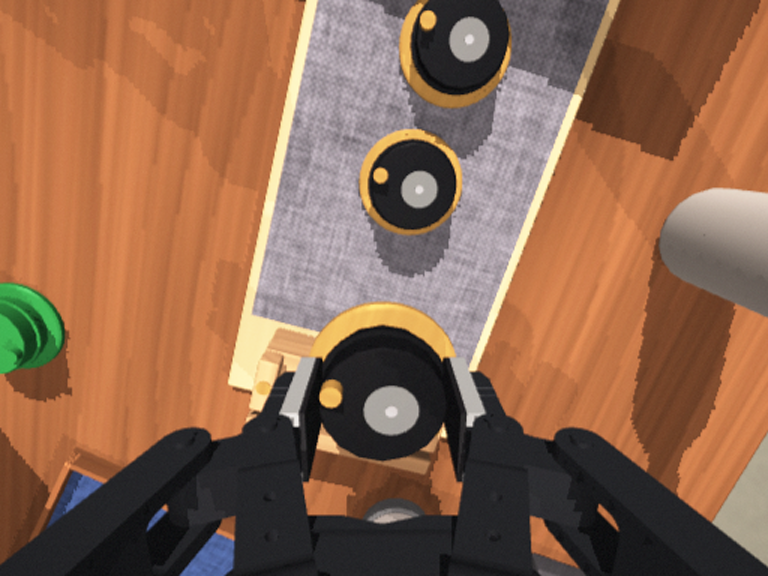

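```bash
cat >> h.py <<'E'
def held(p,left,right,bottom,knob,yb):
    """pixel cols of case back's left/right, row of its bottom; knob uv; yb = tool y of flat back -> centre, knob angle in tool frame (deg from +x towards +z)"""
    K=cam(p)[0];T=np.linalg.inv(p["tool_from_camera"])
    th=np.linspace(0,2*np.pi,181)
    def pr(X):
        c=X@T[:3,:3].T+T[:3,3];u=c@K.T;return u[:,:2]/u[:,2:]
    def f(s):
        u=pr(np.c_[s[0]+.0215*np.cos(th),np.full_like(th,s[2]),s[1]+.0215*np.sin(th)])
        return [u[:,0].min()-left,u[:,0].max()-right,u[:,1].max()-bottom]
    s=least_squares(f,[0,0,yb]).x
    k=tool_ray(p,knob,s[2]-.005)[0]
    d=np.array([k[0]-s[0],k[2]-s[1]])
    print("centre x,z",s[:2].round(4),"y back",s[2].round(4),"knob r",np.hypot(*d).round(4),"angle",np.degrees(np.arctan2(d[1],d[0])).round(1))
    return s,np.degrees(np.arctan2(d[1],d[0]))
E
python3 - <<'E'
from h import *
p=shot("wrist");save(p,"d3b",5,(190,190,320,310))
E
```

```text
(no output)
```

View pics/d3b.png

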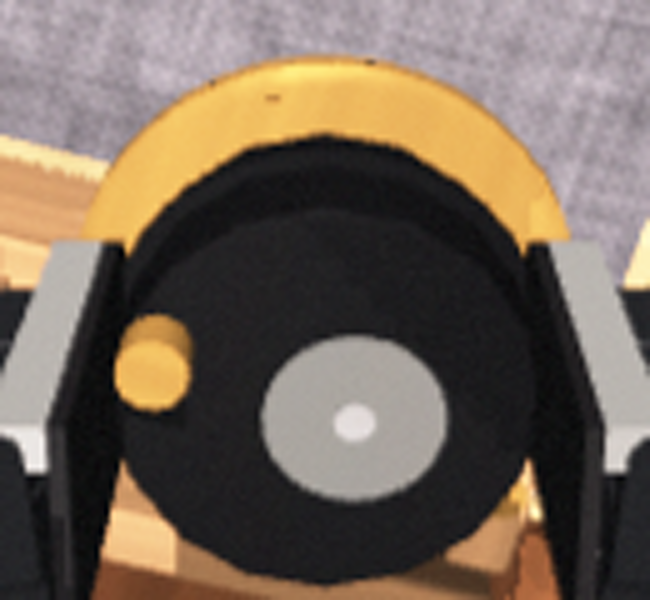

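```bash
python3 - <<'E'
from h import *
p=shot("wrist")
s,a=held(p,212.9,296.5,306.1,[220.1,264.5],-.02)
# world knob yaw
v=p["obs"]["tool_rot"]@[np.cos(np.radians(a)),0,np.sin(np.radians(a))];print("knob yaw",np.degrees(np.arctan2(v[1],v[0])))
E
```

```text
centre x,z [ 0.     -0.0077] y back -0.0065 knob r 0.0183 angle 158.1
knob yaw 173.1663710640189
```

```bash
cat >> h.py <<'E'
def held2(p,cc,knob,yb):
    c=tool_ray(p,cc,yb)[0];k=tool_ray(p,knob,yb-.005)[0];d=np.array([k[0]-c[0],k[2]-c[2]]);a=np.degrees(np.arctan2(d[1],d[0]))
    v=p["obs"]["tool_rot"]@[np.cos(np.radians(a)),0,np.sin(np.radians(a))]
    print("yb",yb,"c",c.round(4),"r",np.hypot(*d).round(4),"ang",a.round(1),"knob yaw",np.degrees(np.arctan2(v[1],v[0])).round(1));return a
E
python3 - <<'E'
from h import *
p=shot("wrist")
for y in (-.022,-.019,-.012,-.0065): held2(p,[190+326/5-.5,190+397/5-.5],[220.1,264.5],y)
E
```

```text
yb -0.022 c [ 0.0001 -0.022   0.0031] r 0.0159 ang 160.5 knob yaw 175.6
yb -0.019 c [ 0.0001 -0.019   0.0012] r 0.0163 ang 160.8 knob yaw 175.9
yb -0.012 c [ 0.0001 -0.012  -0.0031] r 0.0172 ang 161.4 knob yaw 176.5
yb -0.0065 c [ 0.     -0.0065 -0.0065] r 0.0179 ang 161.8 knob yaw 176.9
```

```bash
python3 - <<'E'
from h import *
T=now();print(T[:3,3])
plan([.609,-.344,.11],T[:3,:3],n=5)
t=shot("top")
print(unproj(t,np.array([[360,25],[410,285]])/4+[330,140]-.5,0).round(3))
E
```

```text
[ 0.66710719 -0.10041422  0.11570289]
total d=[-0.1195  0.0056 -0.2201] rot=[0. 0. 0.] | 5 x [[-0.0239, 0.0011, -0.044],[0.0, 0.0, 0.0]]
[[ 0.73  -0.569  0.   ]
 [ 0.496 -0.592  0.   ]]
```

carry_out(
  plan=[
    [[-0.024,0,-0.044],[0,0,0],0.03],
    [[-0.024,0,-0.044],[0,0,0],0.03],
    [[-0.024,0,-0.044],[0,0,0],0.03],
    [[-0.024,0,-0.044],[0,0,0],0.03],
    [[-0.024,0,-0.044],[0,0,0],0.03],
    [[0,0,0],[0,10.6,0],0.03],
    [[0,0,0],[0,10.6,0],0.03],
    [[0,0,0],[0,10.6,0],0.03],
  ],
)

```text
time_s: 30.62
position: [0.6088, -0.3443, 0.1158]
tool_rot: [[0.956, -0.001, 0.294], [-0.294, 0.001, 0.956], [-0.001, -1.0, 0.001]]
ft_force: [0.6, 0.1, -0.5]
grip_width: 0.0412
```

carry_out(
  plan=[
    [[0,0,0],[0,10.6,0],0.03],
    [[0,0,0],[0,10.6,0],0.03],
    [[0,0,0],[0,10.6,0],0.03],
    [[0,0,0],[0,10.6,0],0.03],
    [[0,0,0],[0,10.6,0],0.03],
    [[0,0,0],[0,10.6,0],0.03],
    [[0,0,0],[0,10.6,0],0.03],
    [[0,0,0],[0,10.6,0],0.03],
  ],
)

```text
time_s: 31.62
position: [0.6089, -0.3441, 0.1158]
tool_rot: [[-0.206, -0.001, 0.979], [-0.979, 0.001, -0.206], [-0.001, -1.0, -0.001]]
ft_force: [0.6, -0.4, -1.3]
grip_width: 0.0411
```

```bash
python3 - <<'E'
from h import *
p=shot("wrist");o=p["obs"];print(o["time_s"],o["position"].round(4),o["q"].round(1),o["grip_width"],o["ft_force"].round(1),np.degrees(np.arctan2(o["tool_rot"][1,0],o["tool_rot"][0,0])))
save(p,"e1",1.5)
E
```

```text
31.625 [ 0.6089 -0.3441  0.1158] [-39.2  42.   56.9   0.   81.2  62.7] 0.0411468517848254 [ 0.6 -0.4 -1.3] -101.86444128540008
```

View pics/e1.png

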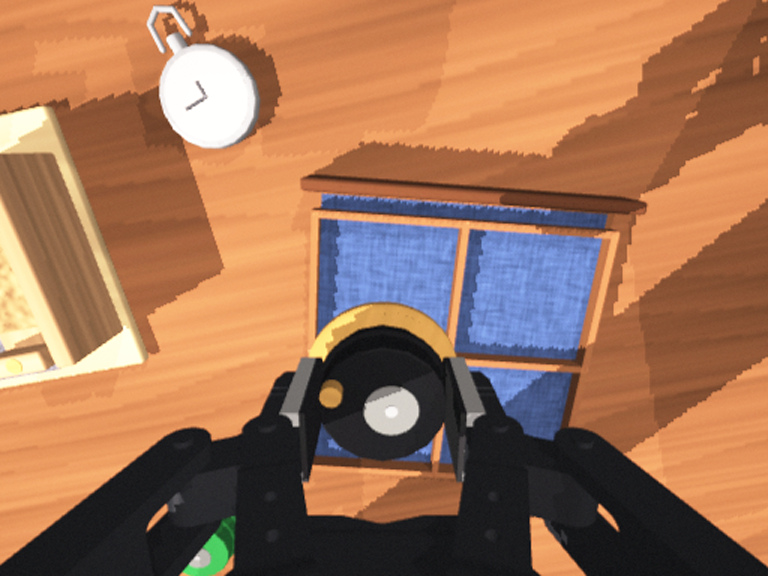

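```bash
python3 - <<'E'
from h import *
p=shot("wrist");save(p,"e1b",4,(200,110,420,260))
E
```

```text
(no output)
```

View pics/e1b.png

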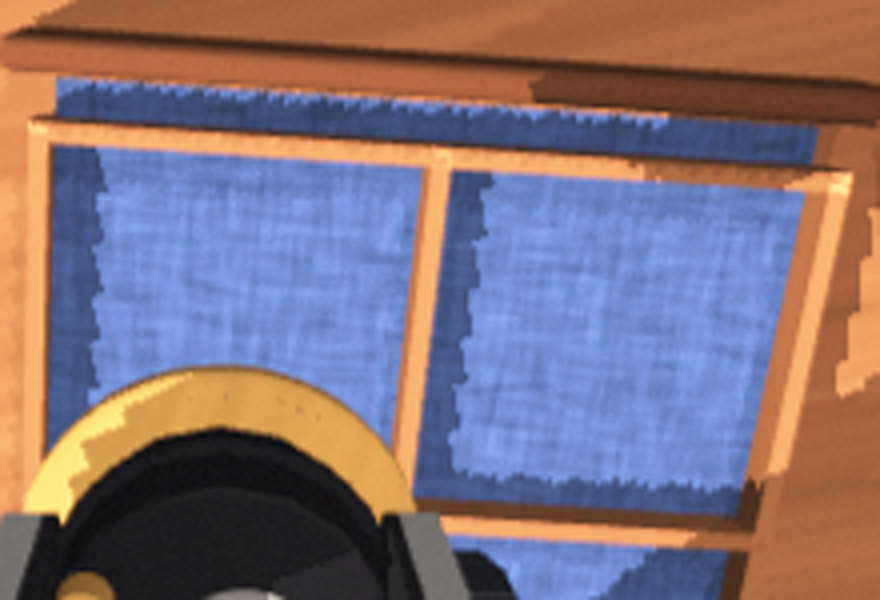

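```bash
python3 - <<'E'
from h import *
p=shot("wrist")
b=lambda a:np.array(a)/4+[200,110]-.5
s,m=fit2d(p,b([[30,118],[437,157],[852,175],[752,541]]),[[.084,.084,.014],[.082,0,.014],[.084,-.084,.014],[0,-.080,.014]],[.558,-.372,-.27])
c,sn=np.cos(s[2]),np.sin(s[2])
for q in ([.041,.041],[-.041,.041],[.041,-.041],[-.041,-.041]): print(q,np.round([s[0]+c*q[0]-sn*q[1],s[1]+sn*q[0]+c*q[1]],4))
for y in (-.016,-.010): held2(p,[253.7,268.9],[330/1.5-.2,395/1.5-.2],y)
E
```

```text
x,y,yaw [ 0.5588 -0.374 ] -15.48 resid px [0.8 1.  0.4 0.5]
[0.041, 0.041] [ 0.6093 -0.3454]
[-0.041, 0.041] [ 0.5302 -0.3235]
[0.041, -0.041] [ 0.5874 -0.4244]
[-0.041, -0.041] [ 0.5083 -0.4025]
yb -0.016 c [-0.0004 -0.016   0.0002] r 0.0166 ang 158.4 knob yaw 56.8
yb -0.01 c [-0.0004 -0.01   -0.0035] r 0.0173 ang 158.8 knob yaw 57.2
```

carry_out(
  plan=[
    [[0,0,0],[0,10.5,0],0.03],
    [[0,0,0],[0,10.5,0],0.03],
    [[0,0,0],[0,10.5,0],0.03],
    [[0,0,0],[0,10.5,0],0.03],
    [[0,0,0],[0,10.5,0],0.03],
    [[0,0,0],[0,10.5,0],0.03],
    [[0,0,0],[0,10.5,0],0.03],
    [[0,0,0],[0,0,0],0.03],
  ],
)

```text
time_s: 32.78
position: [0.609, -0.3442, 0.1167]
tool_rot: [[-0.996, 0.0, 0.092], [-0.092, 0.001, -0.996], [-0.0, -1.0, -0.001]]
ft_force: [-0.0, -0.9, -1.0]
grip_width: 0.0409
```

```bash
python3 - <<'E'
from h import *
p=shot("wrist");o=p["obs"];print(o["time_s"],o["position"].round(4),o["q"].round(1),o["grip_width"],o["ft_force"].round(1),np.degrees(np.arctan2(o["tool_rot"][1,0],o["tool_rot"][0,0])))
save(p,"e2",1.5)
plan([.6093,-.3454,.035],down(-175.5))
E
```

```text
32.775 [ 0.609  -0.3442  0.1167] [-39.2  41.9  56.9   0.   81.2 135.6] 0.040880129362731596 [-0.  -0.9 -1. ] -174.73821982513752
total d=[-0.0001  0.0817  0.0012] rot=[ 0.03  0.85 -0.02] | 2 x [[-0.0001, 0.0409, 0.0006],[0.01, 0.42, -0.01]]
```

View pics/e2.png

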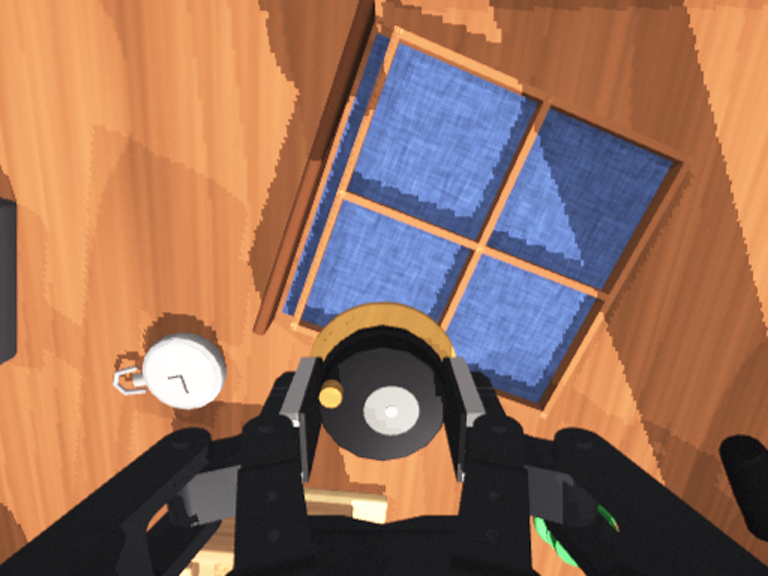

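carry_out(
  plan=[
    [[0,0.04,0.0006],[0,0.4,0],0.03],
    [[0,0.04,0.0006],[0,0.4,0],0.03],
    [[0,0.008,0],[0,0,0],0.03],
    [[0,0.003,0],[0,0,0],0.03],
    [[0,0.002,0],[0,0,0],0.03],
    [[0,0,0],[0,0,0],0.03],
  ],
)

```text
time_s: 33.58
position: [0.6097, -0.3457, 0.0253]
tool_rot: [[-0.997, 0.002, 0.074], [-0.074, -0.001, -0.997], [-0.002, -1.0, 0.001]]
ft_force: [0.3, -0.6, -0.5]
grip_width: 0.0411
```

carry_out(
  plan=[
    [[0,0.003,0],[0,0,0],0.03],
    [[0,0.002,0],[0,0,0],0.03],
    [[0,0,0],[0,0,0],0.03],
  ],
)

```text
time_s: 33.95
position: [0.6092, -0.3454, 0.0189]
tool_rot: [[-0.997, 0.0, 0.073], [-0.073, 0.0, -0.997], [-0.0, -1.0, -0.0]]
ft_force: [-0.2, -0.4, -0.7]
grip_width: 0.0415
```

carry_out(
  plan=[
    [[0,0.002,0],[0,0,0],0.03],
    [[0,0.002,0],[0,0,0],0.03],
    [[0,0,0],[0,0,0],0.03],
  ],
)

```text
time_s: 34.33
position: [0.6094, -0.3455, 0.0156]
tool_rot: [[-0.997, 0.001, 0.073], [-0.073, -0.0, -0.997], [-0.001, -1.0, 0.0]]
ft_force: [-1.2, 0.9, 3.3]
grip_width: 0.0413
```

carry_out(
  plan=[
    [[0,0,0],[0,0,0],0.06],
    [[0,0,0],[0,0,0],0.06],
    [[0,0,0],[0,0,0],0.06],
    [[0,-0.02,0],[0,0,0],0.06],
    [[0,-0.05,0],[0,0,0],0.065],
    [[0,-0.05,0],[0,0,0],0.075],
    [[0,0,0],[0,0,0],0.075],
  ],
)

```text
time_s: 35.2
position: [0.6106, -0.3465, 0.14]
tool_rot: [[-0.997, 0.008, 0.073], [-0.073, -0.006, -0.997], [-0.007, -1.0, 0.006]]
ft_force: [0.2, 0.6, -0.6]
grip_width: 0.0751
```

```bash
python3 - <<'E'
from h import *
p=shot("wrist");o=p["obs"];print(o["time_s"],o["position"].round(4))
save(p,"e3",1.5);save(shot("top"),"e3t",4,(190,130,400,280))
T=now();plan([.6694,-.037,.11],T[:3,:3],n=6)
E
```

```text
35.2 [ 0.6106 -0.3465  0.14  ]
total d=[-0.0827  0.025  -0.3031] rot=[-0. -0.  0.] | 6 x [[-0.0138, 0.0042, -0.0505],[0.0, 0.0, 0.0]]
```

View pics/e3.png

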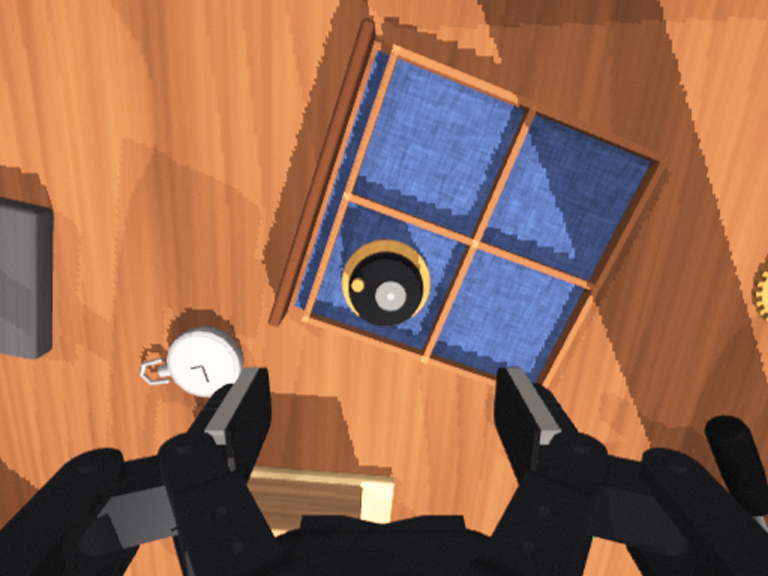

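View pics/e3t.png

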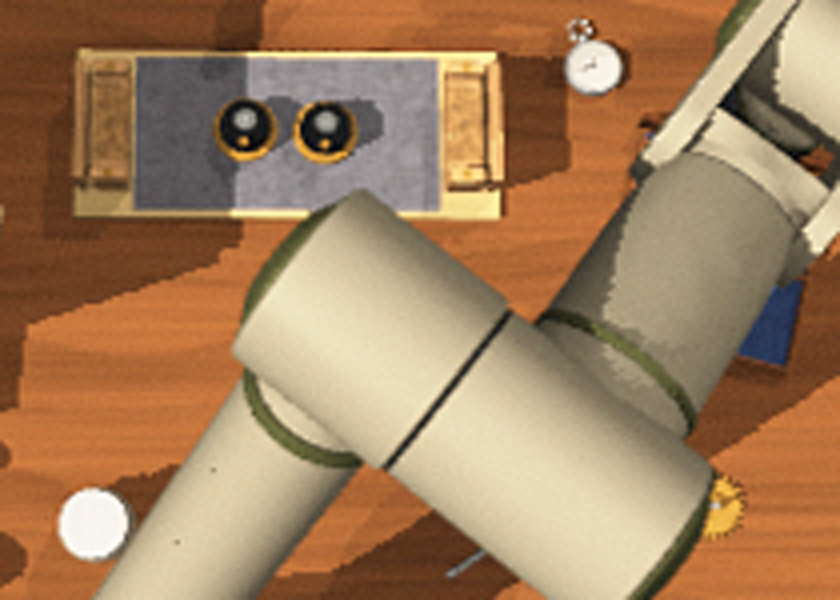

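```bash
python3 - <<'E'
from h import *
p=shot("wrist");save(p,"e3b",6,(190,120,310,220))
E
```

```text
(no output)
```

View pics/e3b.png

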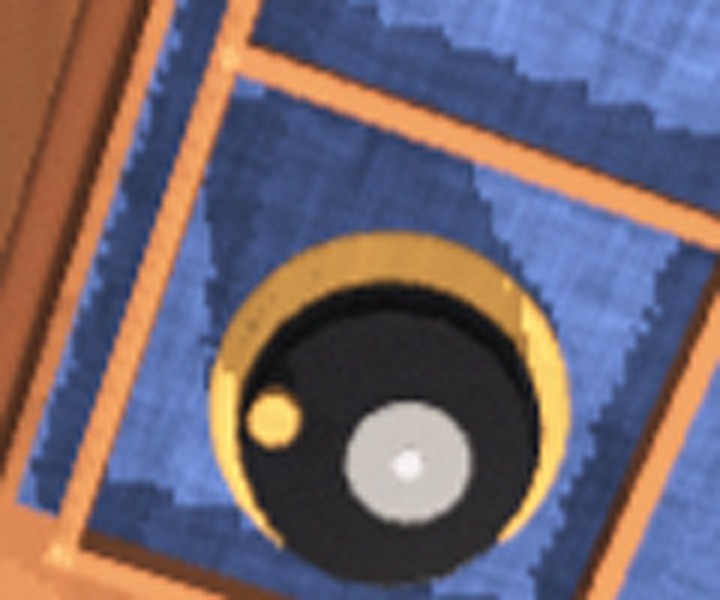

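```bash
python3 - <<'E'
from h import *
p=shot("wrist");b=lambda a:np.array(a)/6+[190,120]-.5
c=unproj(p,b([390,446]),.030)[0];k=unproj(p,b([273,419]),.035)[0];v=k-c
print(c.round(4),np.hypot(*v[:2]),np.degrees(np.arctan2(v[1],v[0])))
E
```

```text
[ 0.6094 -0.3447  0.03  ] 0.017204552265939144 -14.742302790752074
```

```bash
python3 - <<'E'
from h import *
T=now();T1=plan([.669,-.0395,.085],down(-165),n=6)
E
```

```text
total d=[-0.0825  0.0489 -0.3003] rot=[  0.13 -10.82   0.07] | 6 x [[-0.0177, 0.0081, -0.0489],[0.02, -1.8, 0.01]]
```

carry_out(
  plan=[
    [[-0.0177,0.0081,-0.0489],[0,-1.8,0],0.075],
    [[-0.0177,0.0081,-0.0489],[0,-1.8,0],0.075],
    [[-0.0177,0.0081,-0.0489],[0,-1.8,0],0.075],
    [[-0.0177,0.0081,-0.0489],[0,-1.8,0],0.075],
    [[-0.0177,0.0081,-0.0489],[0,-1.8,0],0.075],
    [[-0.0177,0.0081,-0.0489],[0,-1.8,0],0.075],
    [[0,0,0],[0,0,0],0.075],
    [[0,0,0],[0,0,0],0.075],
  ],
)

```text
time_s: 36.4
position: [0.6696, -0.0403, 0.0857]
tool_rot: [[-0.966, -0.001, 0.258], [-0.258, 0.0, -0.966], [0.001, -1.0, -0.0]]
ft_force: [1.2, -0.5, 0.2]
grip_width: 0.0751
```

```bash
python3 - <<'E'
from h import *
p=shot("wrist");o=p["obs"];print(o["time_s"],o["position"].round(4),o["q"].round(1),np.degrees(np.arctan2(o["tool_rot"][1,0],o["tool_rot"][0,0])))
save(p,"f1",1.5);save(p,"f1b",5,(200,160,320,280))
E
```

```text
36.4 [ 0.6696 -0.0403  0.0857] [-13.5  40.7  64.9  -0.   74.4 151.5] -165.02297360183186
```

View pics/f1.png

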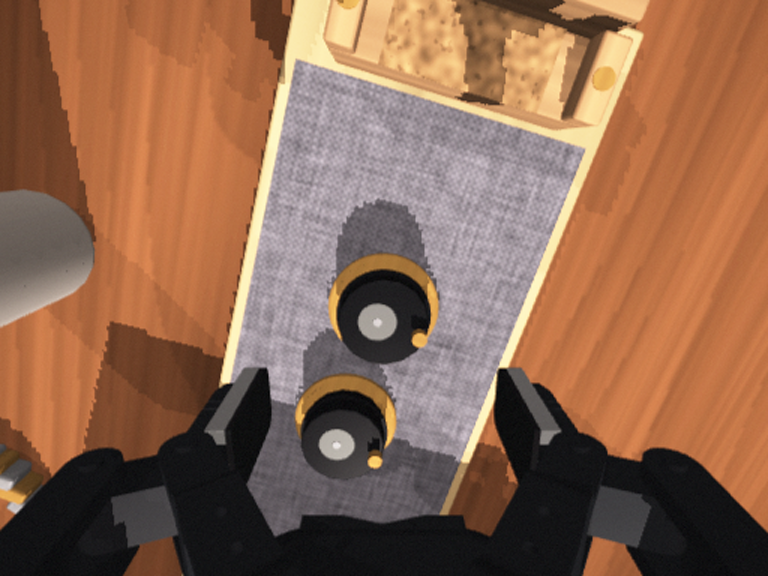

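View pics/f1b.png

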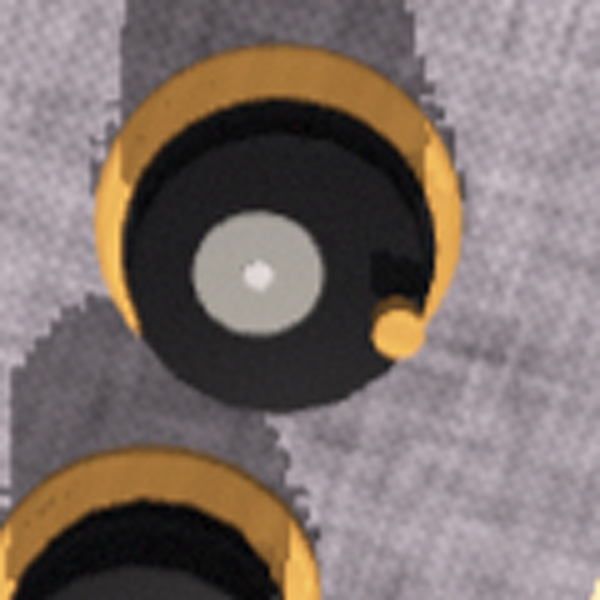

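```bash
python3 - <<'E'
from h import *
p=shot("wrist");b=lambda a:np.array(a)/5+[200,160]-.5
for y in (.047,.051): held2(p,b([280,267]),b([398,335]),y)
E
```

```text
yb 0.047 c [0.0001 0.047  0.0044] r 0.0175 ang -26.4 knob yaw 168.5
yb 0.051 c [0.0001 0.051  0.0029] r 0.0179 ang -26.5 knob yaw 168.4
```

carry_out(
  plan=[
    [[0,0.03,0.0037],[0,0,0],0.075],
    [[0,0.03,0],[0,0,0],0.075],
    [[0,0.0055,0],[0,0,0],0.075],
    [[0,0,0],[0,0,0],0.03],
    [[0,0,0],[0,0,0],0.03],
    [[0,0,0],[0,0,0],0.03],
    [[0,0,0],[0,0,0],0.03],
    [[0,0,0],[0,0,0],0.03],
  ],
)

```text
time_s: 37.5
position: [0.6718, -0.0438, 0.0231]
tool_rot: [[-0.966, 0.004, 0.259], [-0.259, -0.001, -0.966], [-0.004, -1.0, 0.002]]
ft_force: [0.1, -1.4, 6.4]
grip_width: 0.0396
```

carry_out(
  plan=[
    [[0,-0.02,0],[0,0,0],0.03],
    [[0,-0.05,0],[0,0,0],0.03],
    [[0,-0.03,0],[0,0,0],0.03],
    [[0,0,0],[0,0,0],0.03],
  ],
)

```text
time_s: 38.0
position: [0.6718, -0.0435, 0.1242]
tool_rot: [[-0.966, 0.006, 0.259], [-0.259, -0.001, -0.966], [-0.006, -1.0, 0.003]]
ft_force: [-0.4, 0.8, -1.1]
grip_width: 0.0403
```

```bash
python3 - <<'E'
from h import *
p=shot("wrist");o=p["obs"];print(o["time_s"],o["position"].round(4),o["q"].round(1),o["grip_width"],o["ft_force"].round(1))
save(p,"f2",1.5);save(p,"f2b",5,(190,190,320,310))
T=now();plan([.5302,-.3235,.115],T[:3,:3],n=6)
E
```

```text
38.0 [ 0.6718 -0.0435  0.1242] [-13.8  38.7  62.1   0.   78.8 151.2] 0.04025180247395648 [-0.4  0.8 -1.1]
total d=[0.2084 0.0067 0.2342] rot=[-0. -0. -0.] | 6 x [[0.0347, 0.0011, 0.039],[0.0, -0.0, -0.0]]
```

View pics/f2.png

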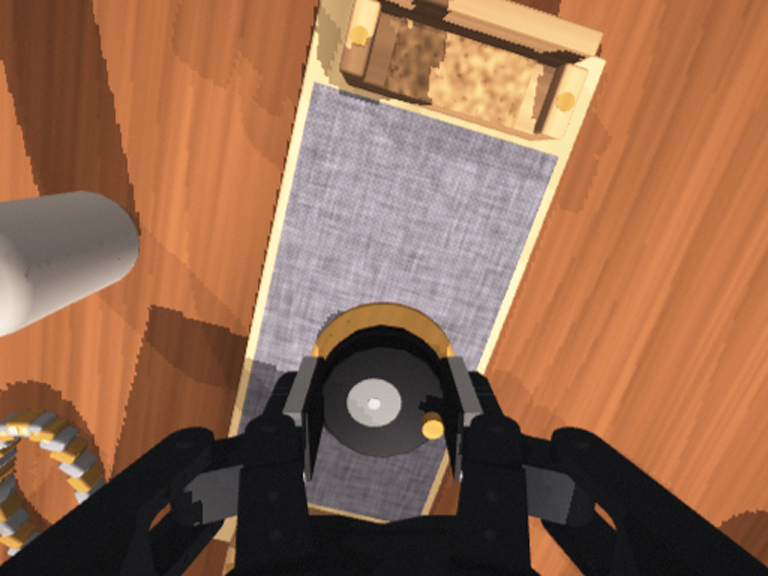

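View pics/f2b.png

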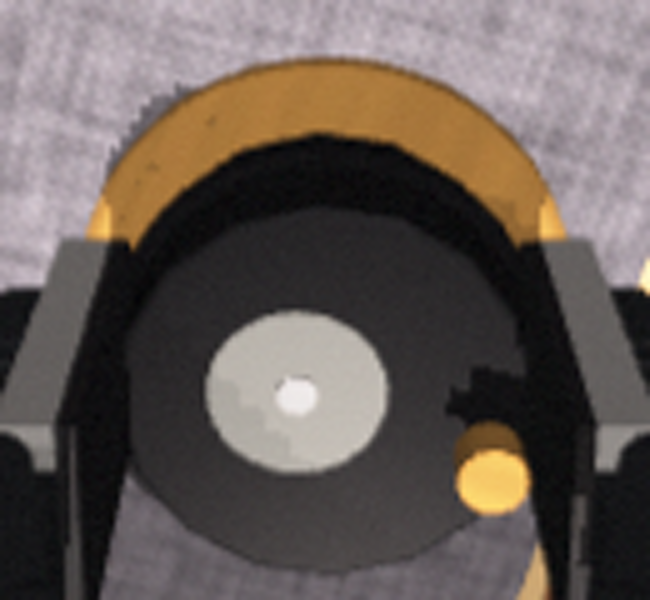

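```bash
python3 - <<'E'
from h import *
p=shot("wrist");b=lambda a:np.array(a)/5+[190,190]-.5
for y in (-.016,-.012,-.008): held2(p,b([326,390]),b([493,483]),y)
E
```

```text
yb -0.016 c [-0.0004 -0.016   0.001 ] r 0.017 ang -23.8 knob yaw 171.2
yb -0.012 c [-0.0004 -0.012  -0.0014] r 0.0176 ang -24.1 knob yaw 170.9
yb -0.008 c [-0.0004 -0.008  -0.0038] r 0.0183 ang -24.4 knob yaw 170.6
```

carry_out(
  plan=[
    [[0.0347,0,0.039],[0,-10.2,0],0.03],
  ],
)

```text
time_s: 38.22
position: [0.6472, -0.088, 0.1191]
tool_rot: [[-0.902, -0.001, 0.432], [-0.432, 0.001, -0.902], [0.001, -1.0, -0.002]]
ft_force: [0.3, 0.5, -1.0]
grip_width: 0.0399
```

```bash
python3 - <<'E'
from h import *
T=now();plan([.5302,-.3235,.115],T[:3,:3],n=5)
E
```

```text
total d=[0.2073 0.004  0.1617] rot=[ 0. -0. -0.] | 5 x [[0.0415, 0.0008, 0.0323],[-0.0, -0.0, -0.0]]
```

carry_out(
  plan=[
    [[0.0415,0,0.0323],[0,0,0],0.03],
    [[0.0415,0,0.0323],[0,0,0],0.03],
    [[0.0415,0,0.0323],[0,0,0],0.03],
    [[0.0415,0,0.0323],[0,0,0],0.03],
    [[0.0415,0,0.0323],[0,0,0],0.03],
    [[0,0,0],[0,-10.2,0],0.03],
    [[0,0,0],[0,-10.2,0],0.03],
    [[0,0,0],[0,-10.2,0],0.03],
  ],
)

```text
time_s: 39.22
position: [0.5276, -0.3242, 0.1192]
tool_rot: [[-0.558, -0.002, 0.83], [-0.83, 0.002, -0.558], [-0.001, -1.0, -0.002]]
ft_force: [0.6, 0.3, -0.8]
grip_width: 0.0399
```

carry_out(
  plan=[
    [[0,0,0],[0,-10.2,0],0.03],
    [[0,0,0],[0,-10.2,0],0.03],
    [[0,0,0],[0,-10.2,0],0.03],
    [[0,0,0],[0,-10.2,0],0.03],
    [[0,0,0],[0,-10.2,0],0.03],
    [[0,0,0],[0,-10.2,0],0.03],
    [[0,0,0],[0,-10.2,0],0.03],
    [[0,0,0],[0,-10.2,0],0.03],
  ],
)

```text
time_s: 40.22
position: [0.5278, -0.324, 0.1192]
tool_rot: [[0.74, -0.002, 0.673], [-0.673, 0.002, 0.74], [-0.003, -1.0, 0.001]]
ft_force: [-0.0, 0.1, -0.2]
grip_width: 0.0401
```

carry_out(
  plan=[
    [[0,0,0],[0,-10.2,0],0.03],
    [[0,0,0],[0,-10.2,0],0.03],
    [[0,0,0],[0,-10.2,0],0.03],
    [[0,0,0],[0,-10.2,0],0.03],
    [[0,0,0],[0,-10.2,0],0.03],
    [[0,0,0],[0,0,0],0.03],
  ],
)

```text
time_s: 40.98
position: [0.5278, -0.3241, 0.1195]
tool_rot: [[0.99, -0.001, -0.144], [0.144, 0.002, 0.99], [-0.001, -1.0, 0.002]]
ft_force: [0.1, 0.2, -0.6]
grip_width: 0.04
```

```bash
python3 - <<'E'
from h import *
p=shot("wrist");o=p["obs"];print(o["time_s"],o["position"].round(4),o["q"].round(1),o["grip_width"],o["ft_force"].round(1),np.degrees(np.arctan2(o["tool_rot"][1,0],o["tool_rot"][0,0])))
save(p,"f3",1.5);save(p,"f3b",5,(190,190,320,310));save(shot("top"),"f3t",4,(190,130,400,280))
plan([.5302,-.3235,.03],down(8.6))
E
```

```text
40.975 [ 0.5278 -0.3241  0.1195] [-42.5  34.1  72.3   0.   73.7 -50.8] 0.039965992512867435 [ 0.1  0.2 -0.6] 8.293971440286983
total d=[0.0023 0.0901 0.0003] rot=[-0.07 -0.42 -0.02] | 2 x [[0.0011, 0.045, 0.0002],[-0.04, -0.21, -0.01]]
```

View pics/f3.png

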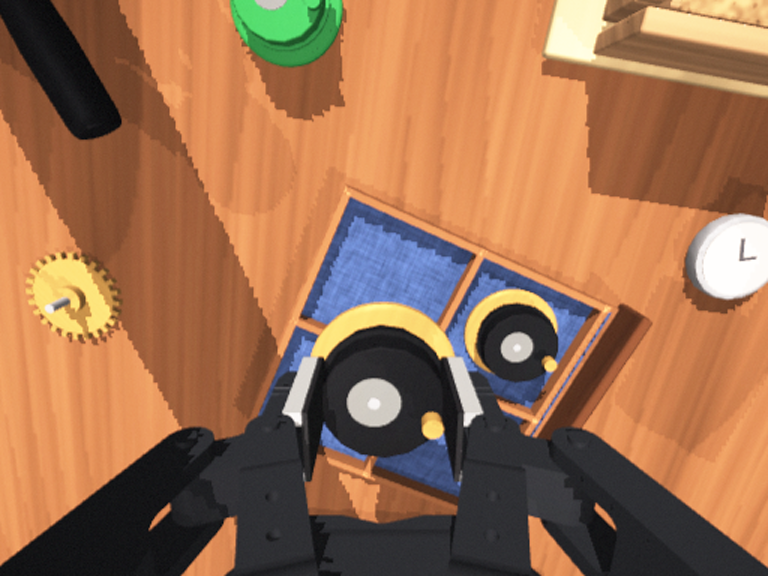

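View pics/f3b.png

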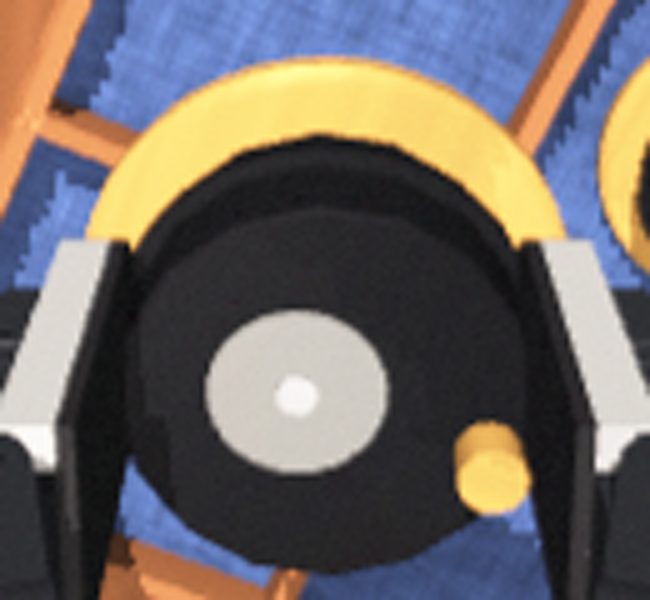

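View pics/f3t.png

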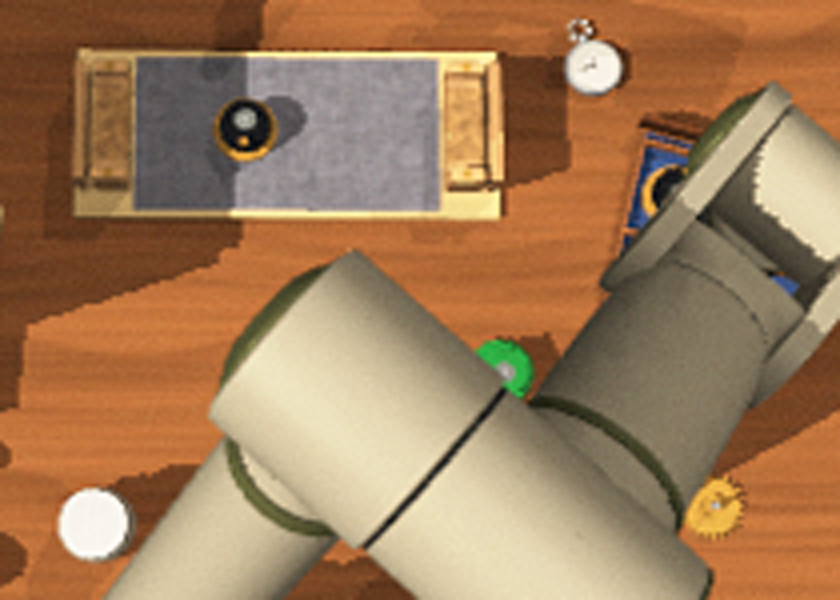

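carry_out(
  plan=[
    [[0.0022,0.045,0.0002],[0,-0.3,0],0.03],
    [[0,0.038,0],[0,0,0],0.03],
    [[0,0.005,0],[0,0,0],0.03],
    [[0,0.003,0],[0,0,0],0.03],
    [[0,0,0],[0,0,0],0.03],
  ],
)

```text
time_s: 41.7
position: [0.531, -0.3245, 0.0313]
tool_rot: [[0.989, 0.002, -0.15], [0.15, -0.001, 0.989], [0.002, -1.0, -0.002]]
ft_force: [0.3, -1.1, -1.2]
grip_width: 0.0398
```

carry_out(
  plan=[
    [[0,0.003,0],[0,0,0],0.03],
    [[0,0.002,0],[0,0,0],0.03],
    [[0,0,0],[0,0,0],0.03],
  ],
)

```text
time_s: 42.08
position: [0.5305, -0.324, 0.025]
tool_rot: [[0.989, 0.001, -0.151], [0.151, 0.0, 0.989], [0.001, -1.0, 0.0]]
ft_force: [0.5, -0.1, -0.4]
grip_width: 0.0399
```

carry_out(
  plan=[
    [[0,0.002,0],[0,0,0],0.03],
    [[0,0.002,0],[0,0,0],0.03],
    [[0,0.0015,0],[0,0,0],0.03],
    [[0,0,0],[0,0,0],0.03],
  ],
)

```text
time_s: 42.58
position: [0.5305, -0.324, 0.0194]
tool_rot: [[0.989, 0.001, -0.151], [0.151, 0.0, 0.989], [0.001, -1.0, 0.0]]
ft_force: [-0.1, -0.2, -0.8]
grip_width: 0.0398
```

carry_out(
  plan=[
    [[0,0.0015,0],[0,0,0],0.03],
    [[0,0.0015,0],[0,0,0],0.03],
    [[0,0,0],[0,0,0],0.03],
  ],
)

```text
time_s: 42.95
position: [0.5306, -0.3241, 0.0189]
tool_rot: [[0.988, 0.002, -0.151], [0.151, -0.001, 0.988], [0.001, -1.0, -0.002]]
ft_force: [-6.0, 4.5, 18.0]
grip_width: 0.0396
```

carry_out(
  plan=[
    [[0,-0.001,0],[0,0,0],0.06],
    [[0,0,0],[0,0,0],0.06],
    [[0,0,0],[0,0,0],0.06],
    [[0,-0.02,0],[0,0,0],0.06],
    [[0,-0.05,0],[0,0,0],0.065],
    [[0,-0.05,0],[0,0,0],0.075],
    [[0,0,0],[0,0,0],0.075],
  ],
)

```text
time_s: 43.82
position: [0.5317, -0.3251, 0.1414]
tool_rot: [[0.988, 0.007, -0.151], [0.151, -0.005, 0.988], [0.006, -1.0, -0.006]]
ft_force: [-0.2, 0.3, -0.6]
grip_width: 0.0751
```

```bash
python3 - <<'E'
from h import *
p=shot("wrist");o=p["obs"];print(o["time_s"],o["position"].round(4))
save(p,"f4",1.5);save(p,"f4b",6,(190,120,310,220))
T=now();plan([.672,.0265,.09],down(15),n=7)
E
```

```text
43.825 [ 0.5317 -0.3251  0.1414]
total d=[0.1924 0.0485 0.3256] rot=[ 0.14 -6.31  0.14] | 7 x [[0.0297, 0.0069, 0.0452],[0.02, -0.9, 0.02]]
```

View pics/f4.png

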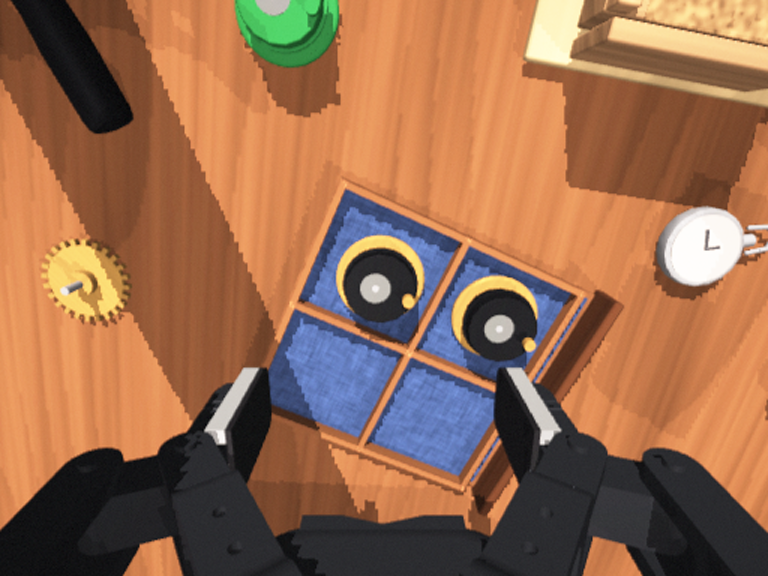

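View pics/f4b.png

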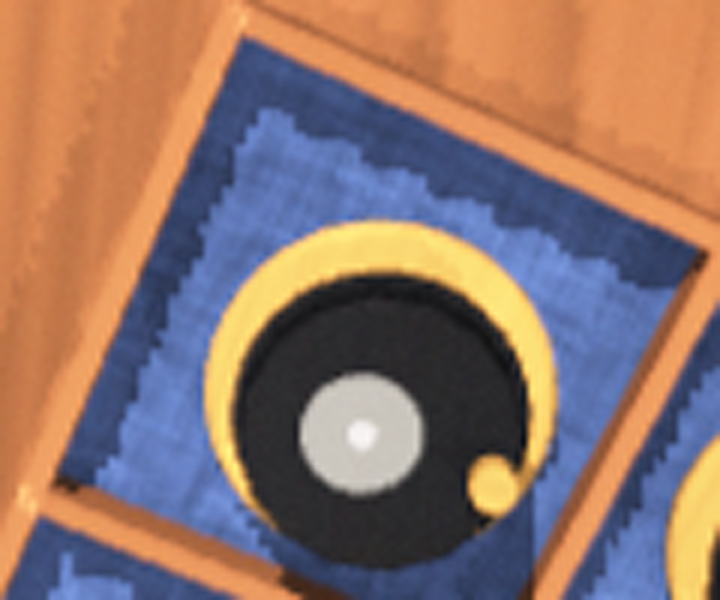

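```bash
python3 - <<'E'
from h import *
p=shot("wrist");b=lambda a:np.array(a)/6+[190,120]-.5
c=unproj(p,b([381,430]),.030)[0];k=unproj(p,b([493,488]),.035)[0];v=k-c
print(c.round(4),np.hypot(*v[:2]),np.degrees(np.arctan2(v[1],v[0])))
E
```

```text
[ 0.5298 -0.325   0.03  ] 0.017654561035382658 -15.516320002402885
```

carry_out(
  plan=[
    [[0.0297,0.0069,0.0452],[0,-0.9,0],0.075],
    [[0.0297,0.0069,0.0452],[0,-0.9,0],0.075],
    [[0.0297,0.0069,0.0452],[0,-0.9,0],0.075],
    [[0.0297,0.0069,0.0452],[0,-0.9,0],0.075],
    [[0.0297,0.0069,0.0452],[0,-0.9,0],0.075],
    [[0.0297,0.0069,0.0452],[0,-0.9,0],0.075],
    [[0.0297,0.0069,0.0452],[0,-0.9,0],0.075],
    [[0,0,0],[0,0,0],0.075],
  ],
)

```text
time_s: 44.92
position: [0.6711, 0.0309, 0.0863]
tool_rot: [[0.965, -0.004, -0.263], [0.263, 0.001, 0.965], [-0.003, -1.0, 0.002]]
ft_force: [-0.0, -0.3, -0.0]
grip_width: 0.0751
```

carry_out(
  plan=[
    [[0,0,0],[0,0,0],0.075],
  ],
)

```text
time_s: 45.05
position: [0.6711, 0.0268, 0.0879]
tool_rot: [[0.966, -0.002, -0.259], [0.259, 0.0, 0.966], [-0.002, -1.0, 0.001]]
ft_force: [0.0, -0.0, -0.7]
grip_width: 0.0748
```

```bash
python3 - <<'E'
from h import *
p=shot("wrist");o=p["obs"];print(o["time_s"],o["position"].round(4),o["q"].round(1),np.degrees(np.arctan2(o["tool_rot"][1,0],o["tool_rot"][0,0])))
save(p,"g1",1.5);save(p,"g1b",5,(200,160,320,280))
E
```

```text
45.05 [0.6711 0.0268 0.0879] [ -7.8  40.7  64.5  -0.   74.8 -22.8] 14.990893975527054
```

View pics/g1.png

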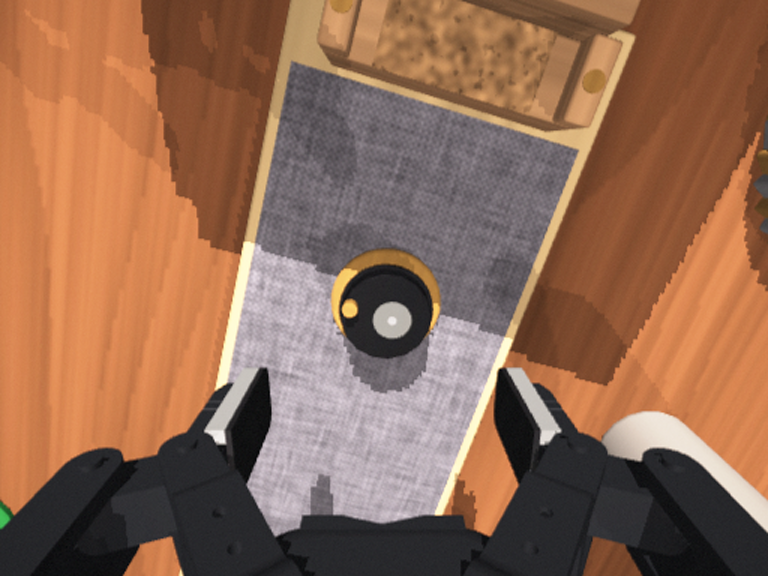

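View pics/g1b.png

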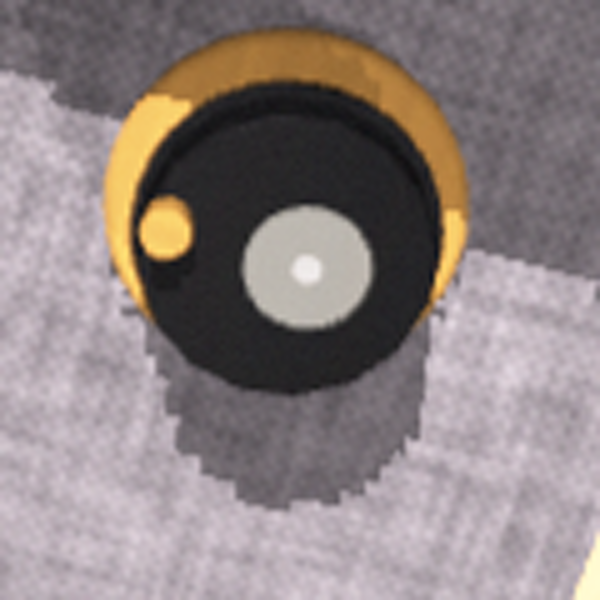

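```bash
python3 - <<'E'
from h import *
p=shot("wrist");b=lambda a:np.array(a)/5+[200,160]-.5
for y in (.050,.053): held2(p,b([288.5,250]),b([165,232]),y)
E
```

```text
yb 0.05 c [0.0018 0.05   0.0048] r 0.017 ang 164.7 knob yaw 179.7
yb 0.053 c [0.0018 0.053  0.0036] r 0.0172 ang 164.8 knob yaw 179.8
```

Centre offset is x +1.8 mm, z +4 mm. Picking up the last dial.

carry_out(
  plan=[
    [[0.0018,0.032,0.004],[0,0,0],0.075],
    [[0,0.03,0],[0,0,0],0.075],
    [[0,0.0055,0],[0,0,0],0.075],
    [[0,0,0],[0,0,0],0.03],
    [[0,0,0],[0,0,0],0.03],
    [[0,0,0],[0,0,0],0.03],
    [[0,0,0],[0,0,0],0.03],
    [[0,0,0],[0,0,0],0.03],
  ],
)

```text
time_s: 46.15
position: [0.6734, 0.031, 0.0238]
tool_rot: [[0.966, 0.004, -0.259], [0.259, -0.001, 0.966], [0.004, -1.0, -0.002]]
ft_force: [-1.8, -0.8, 6.0]
grip_width: 0.0398
```

carry_out(
  plan=[
    [[0,-0.02,0],[0,0,0],0.03],
    [[0,-0.05,0],[0,0,0],0.03],
    [[0,-0.03,0],[0,0,0],0.03],
    [[0,0,0],[0,0,0],0.03],
  ],
)

```text
time_s: 46.65
position: [0.6735, 0.0313, 0.125]
tool_rot: [[0.966, 0.007, -0.259], [0.259, -0.001, 0.966], [0.006, -1.0, -0.002]]
ft_force: [-0.2, 0.6, -1.3]
grip_width: 0.0397
```

```bash
python3 - <<'E'
from h import *
p=shot("wrist");o=p["obs"];print(o["time_s"],o["position"].round(4),o["q"].round(1),o["grip_width"],o["ft_force"].round(1))
save(p,"g2b",5,(190,190,320,310))
T=now();plan([.5083,-.4025,.12],T[:3,:3],n=8)
E
```

```text
46.65 [0.6735 0.0313 0.125 ] [ -7.4  38.8  61.9   0.   78.9 -22.4] 0.039722998095470696 [-0.2  0.6 -1.3]
total d=[-0.2709  0.0023 -0.3766] rot=[0. 0. 0.] | 8 x [[-0.0339, 0.0003, -0.0471],[-0.0, 0.0, 0.0]]
```

View pics/g2b.png

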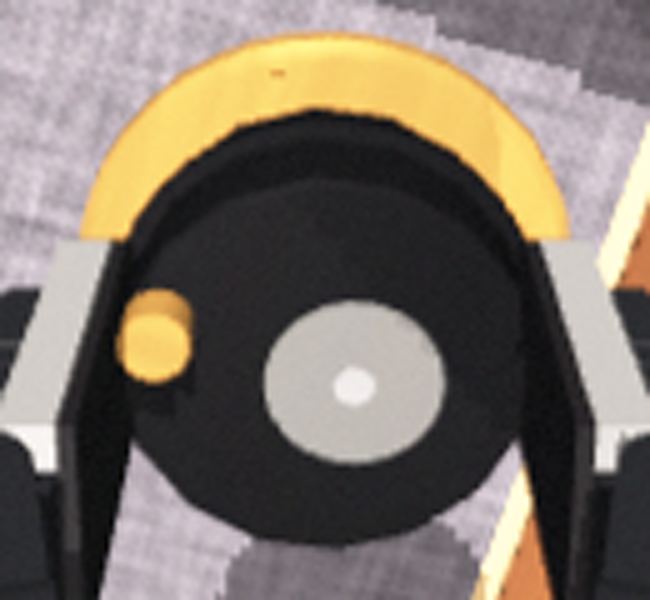

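```bash
python3 - <<'E'
from h import *
p=shot("wrist");b=lambda a:np.array(a)/5+[190,190]-.5
for y in (-.016,-.012): held2(p,b([325,363]),b([155,347]),y)
E
```

```text
yb -0.016 c [-0.    -0.016  0.003] r 0.0161 ang 163.3 knob yaw 178.3
yb -0.012 c [-0.     -0.012   0.0007] r 0.0166 ang 163.6 knob yaw 178.6
```

carry_out(
  plan=[
    [[-0.0339,0,-0.0471],[0,0,0],0.03],
    [[-0.0339,0,-0.0471],[0,0,0],0.03],
    [[-0.0339,0,-0.0471],[0,0,0],0.03],
    [[-0.0339,0,-0.0471],[0,0,0],0.03],
    [[-0.0339,0,-0.0471],[0,0,0],0.03],
    [[-0.0339,0,-0.0471],[0,0,0],0.03],
    [[-0.0339,0,-0.0471],[0,0,0],0.03],
    [[-0.0339,0,-0.0471],[0,0,0],0.03],
  ],
)

```text
time_s: 47.75
position: [0.5065, -0.404, 0.12]
tool_rot: [[0.966, -0.001, -0.259], [0.259, 0.002, 0.966], [-0.0, -1.0, 0.002]]
ft_force: [0.2, -0.1, -1.1]
grip_width: 0.0398
```

carry_out(
  plan=[
    [[0,0,0],[0,10.6,0],0.03],
    [[0,0,0],[0,10.6,0],0.03],
    [[0,0,0],[0,10.6,0],0.03],
    [[0,0,0],[0,10.6,0],0.03],
    [[0,0,0],[0,10.6,0],0.03],
    [[0,0,0],[0,10.6,0],0.03],
    [[0,0,0],[0,10.6,0],0.03],
    [[0,0,0],[0,10.6,0],0.03],
  ],
)

```text
time_s: 48.75
position: [0.5074, -0.4022, 0.1198]
tool_rot: [[0.339, -0.001, 0.941], [-0.941, 0.003, 0.339], [-0.003, -1.0, -0.0]]
ft_force: [0.3, -0.2, -0.3]
grip_width: 0.0397
```

carry_out(
  plan=[
    [[0,0,0],[0,10.6,0],0.03],
    [[0,0,0],[0,10.6,0],0.03],
    [[0,0,0],[0,10.6,0],0.03],
    [[0,0,0],[0,10.6,0],0.03],
    [[0,0,0],[0,10.6,0],0.03],
    [[0,0,0],[0,10.6,0],0.03],
    [[0,0,0],[0,10.6,0],0.03],
    [[0,0,0],[0,10.6,0],0.03],
  ],
)

```text
time_s: 49.75
position: [0.5074, -0.4023, 0.1198]
tool_rot: [[-0.906, -0.001, 0.423], [-0.423, 0.002, -0.906], [0.0, -1.0, -0.003]]
ft_force: [-0.8, 0.1, 0.3]
grip_width: 0.0395
```

```bash
python3 - <<'E'
from h import *
p=shot("wrist");o=p["obs"];print(o["time_s"],o["position"].round(4),o["q"].round(1),o["grip_width"],o["ft_force"].round(1),np.degrees(np.arctan2(o["tool_rot"][1,0],o["tool_rot"][0,0])))
save(p,"g3",1.5);save(p,"g3b",5,(190,190,320,310))
E
```

```text
49.75 [ 0.5074 -0.4023  0.1198] [-48.9  36.7  67.    0.   76.4 106.1] 0.03946254687094261 [-0.8  0.1  0.3] -154.96965282916835
```

View pics/g3.png

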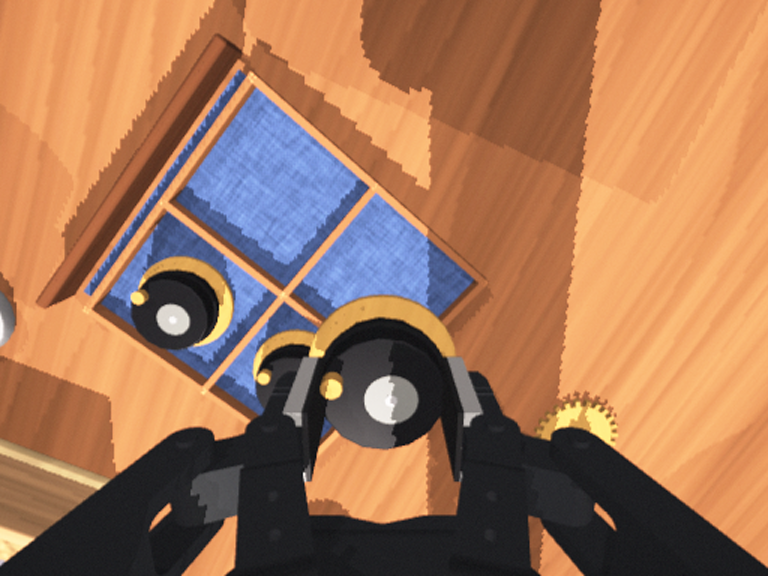

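View pics/g3b.png

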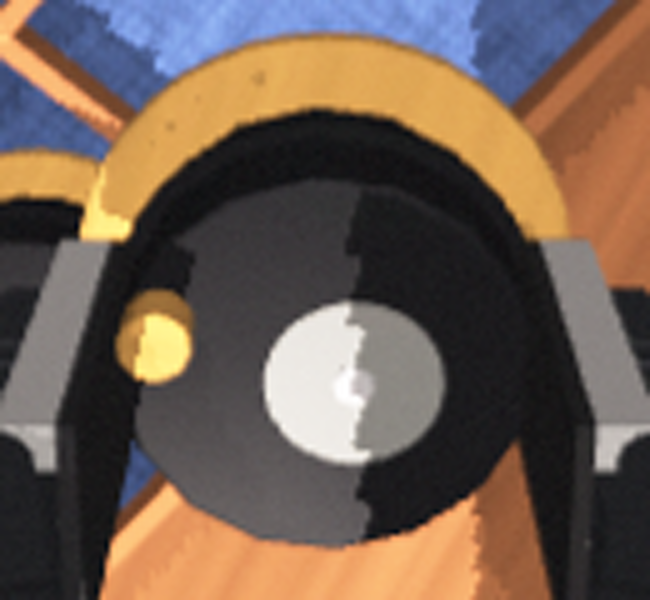

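carry_out(
  plan=[
    [[0,0,0],[0,8,0],0.03],
    [[0,0,0],[0,8,0],0.03],
    [[-0.0008,0,0],[0,7.8,0],0.03],
    [[0,0.04,0],[0,0,0],0.03],
    [[0,0.04,0],[0,0,0],0.03],
    [[0,0.008,0],[0,0,0],0.03],
    [[0,0.004,0],[0,0,0],0.03],
    [[0,0,0],[0,0,0],0.03],
  ],
)

```text
time_s: 50.8
position: [0.5091, -0.403, 0.0307]
tool_rot: [[-1.0, 0.002, 0.028], [-0.028, -0.001, -1.0], [-0.002, -1.0, 0.001]]
ft_force: [-0.8, -1.1, -1.0]
grip_width: 0.0396
```

carry_out(
  plan=[
    [[0,0.002,0],[0,0,0],0.03],
    [[0,0.002,0],[0,0,0],0.03],
    [[0,0.0015,0],[0,0,0],0.03],
    [[0,0,0],[0,0,0],0.03],
  ],
)

```text
time_s: 51.3
position: [0.5087, -0.4026, 0.0241]
tool_rot: [[-1.0, 0.001, 0.028], [-0.028, 0.0, -1.0], [-0.001, -1.0, -0.0]]
ft_force: [0.0, -0.4, -0.5]
grip_width: 0.0396
```

carry_out(
  plan=[
    [[0,0.002,0],[0,0.4,0],0.03],
    [[0,0.0015,0],[0,0,0],0.03],
    [[0,0.001,0],[0,0,0],0.03],
    [[0,0,0],[0,0,0],0.03],
  ],
)

```text
time_s: 51.8
position: [0.5087, -0.4026, 0.0199]
tool_rot: [[-1.0, 0.001, 0.021], [-0.021, -0.0, -1.0], [-0.001, -1.0, 0.0]]
ft_force: [-1.1, 1.0, 1.4]
grip_width: 0.0398
```

Touching the floor. Release and retreat.

carry_out(
  plan=[
    [[0,0,0],[0,0,0],0.06],
    [[0,0,0],[0,0,0],0.06],
    [[0,0,0],[0,0,0],0.06],
    [[0,-0.02,0],[0,0,0],0.06],
    [[0,-0.05,0],[0,0,0],0.065],
    [[0,-0.05,0],[0,0,0],0.075],
    [[0,-0.04,0],[0,0,0],0.075],
    [[0,0,0],[0,0,0],0.075],
  ],
)

```text
time_s: 52.8
position: [0.5094, -0.4035, 0.1833]
tool_rot: [[-1.0, 0.005, 0.021], [-0.021, -0.005, -1.0], [-0.005, -1.0, 0.005]]
ft_force: [-0.7, 0.5, -0.9]
grip_width: 0.0753
```

```bash
python3 - <<'E'
from h import *
p=shot("wrist");o=p["obs"];print(o["time_s"],o["position"].round(4))
save(p,"g4",1.5);save(p,"g4b",6,(130,80,300,200));save(shot("top"),"g4t",1.5);save(shot("side"),"g4s",1.5)
E
```

```text
52.8 [ 0.5094 -0.4035  0.1833]
```

View pics/g4.png

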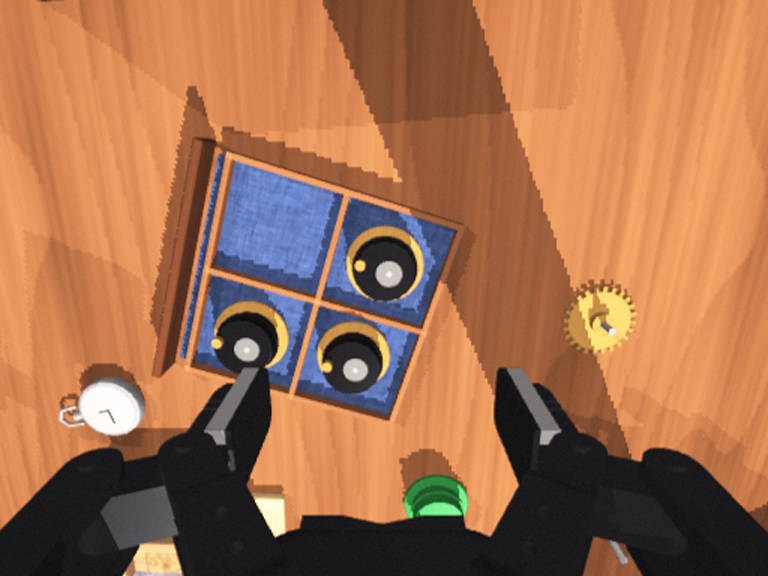

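View pics/g4t.png

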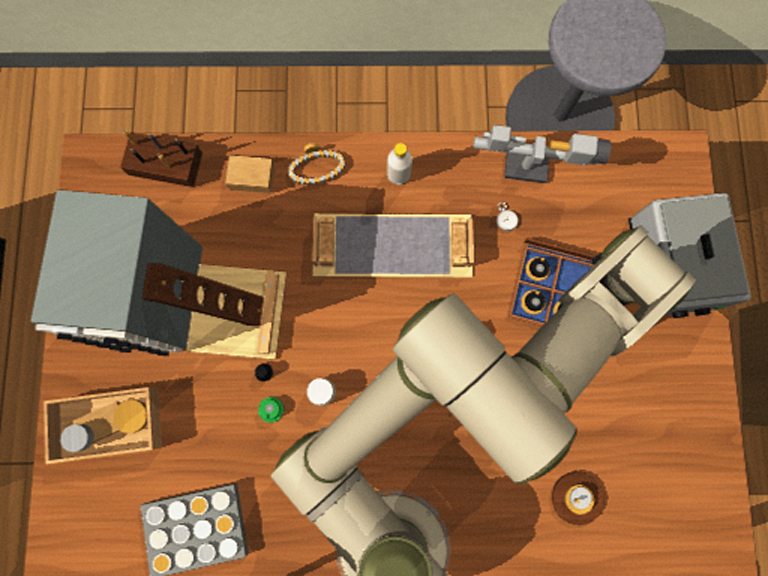

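View pics/g4b.png

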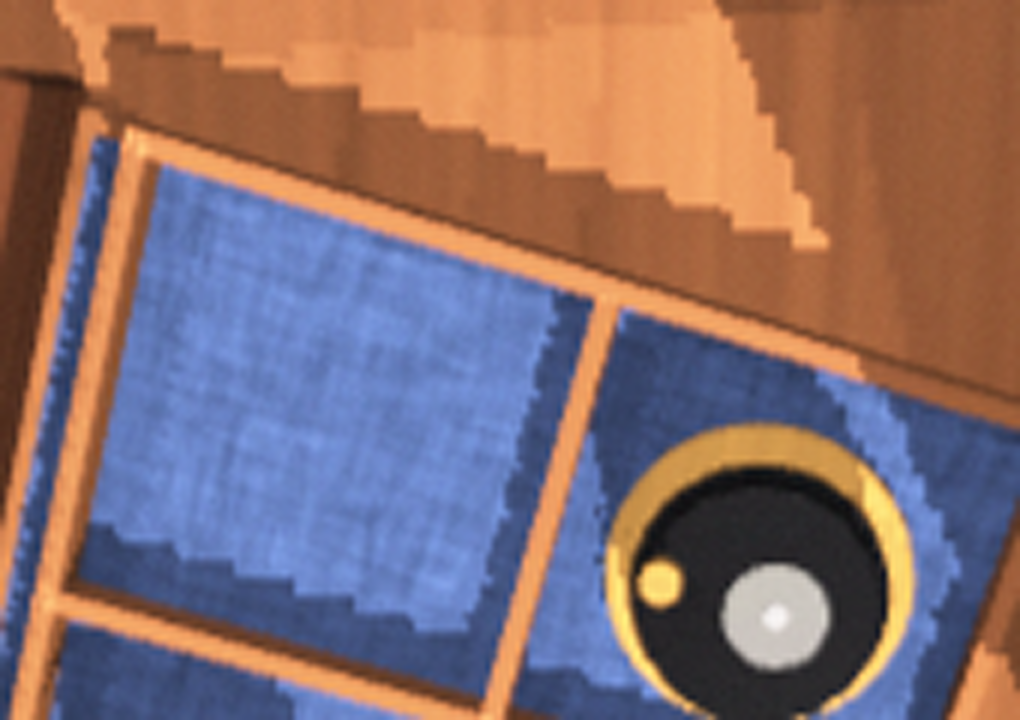

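```bash
python3 - <<'E'
from h import *
p=shot("wrist");b=lambda a:np.array(a)/6+[130,80]-.5
save(p,"g4c",6,(130,140,290,270))
# case back x 632..888, bottom ~727
c=unproj(p,b([760,606]),.030)[0];k=unproj(p,b([660,585]),.035)[0];v=k-c
print(c.round(4),np.hypot(*v[:2]),np.degrees(np.arctan2(v[1],v[0])))
T=now();plan([.40,-.38,.28],T[:3,:3],n=4)
E
```

```text
[ 0.5073 -0.4016  0.03  ] 0.017039424060993735 -15.651853994428715
total d=[ 0.1078 -0.1017 -0.0247] rot=[ 0. -0. -0.] | 4 x [[0.027, -0.0254, -0.0062],[0.0, 0.0, -0.0]]
```

View pics/g4c.png

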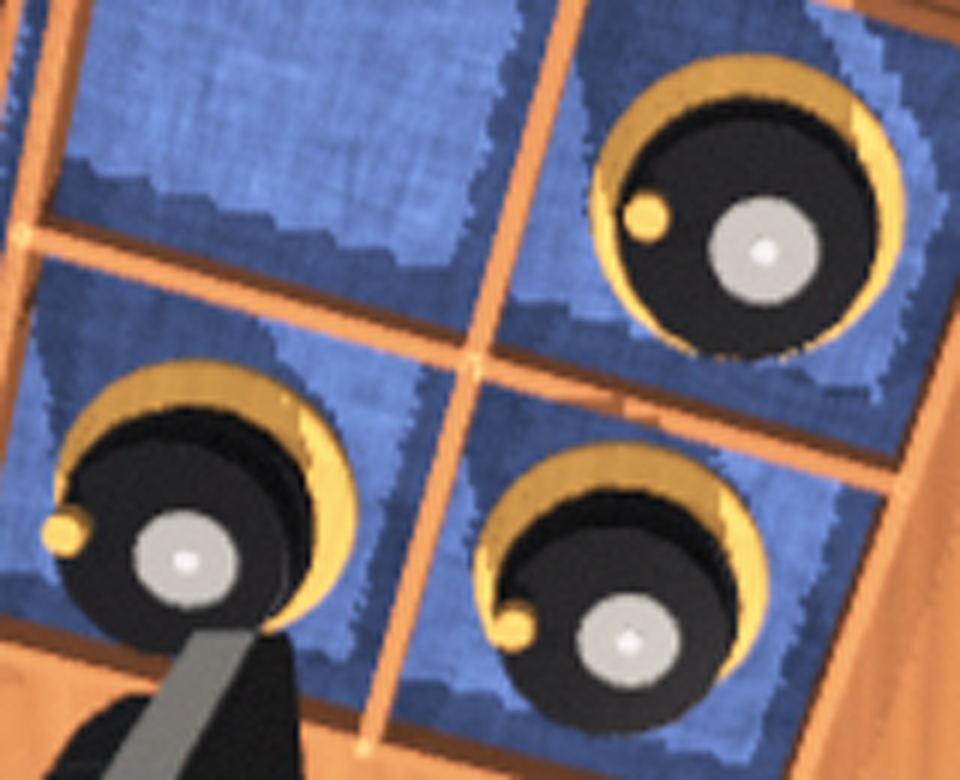

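carry_out(
  plan=[
    [[0.027,-0.0254,-0.0062],[0,0,0],0.075],
    [[0.027,-0.0254,-0.0062],[0,0,0],0.075],
    [[0.027,-0.0254,-0.0062],[0,0,0],0.075],
    [[0.027,-0.0254,-0.0062],[0,0,0],0.075],
    [[0,0,0],[0,0,0],0.075],
    [[0,0,0],[0,0,0],0.075],
  ],
)

```text
time_s: 53.75
position: [0.4003, -0.38, 0.2797]
tool_rot: [[-1.0, -0.0, 0.021], [-0.021, 0.002, -1.0], [0.0, -1.0, -0.002]]
ft_force: [0.0, 0.6, 0.4]
grip_width: 0.0753
```

```bash
python3 - <<'E'
from h import *
t=shot("top");print(t["obs"]["time_s"],t["obs"]["position"].round(3));save(t,"z_t",1.5);save(t,"z_t2",4,(330,140,500,280))
E
```

```text
53.75 [ 0.4  -0.38  0.28]
```

View pics/z_t.png

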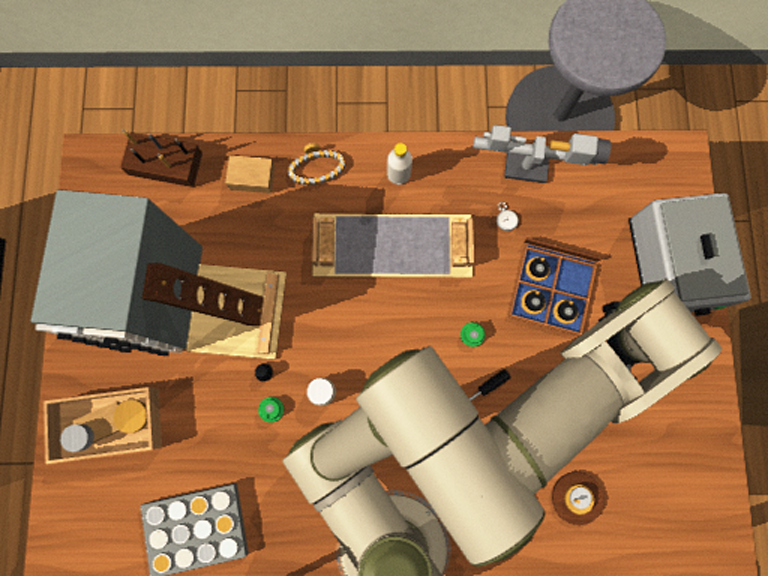

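View pics/z_t2.png

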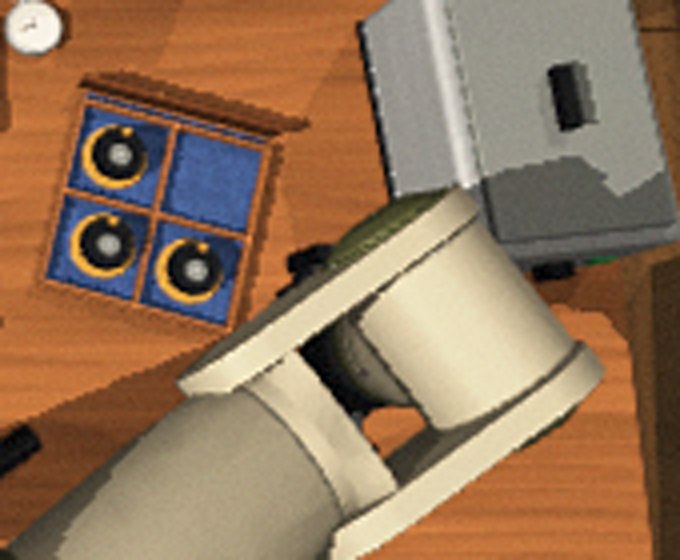

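The final top view shows all three dials in separate compartments, knobs toward the rail. The board is leaning at (205,293), the pad is empty, and the visible bystanders haven't moved. Handing in.

```bash
python3 - <<'E'
from rig import env
print(env.close_job())
E
```

```text
the job is handed in; nothing more can be done
None
```

I finished the job and handed it in at about 54 s of the 210 s allowed; the hand-in reports no verdict.

- **Stripping:** Three dials were in the board and one end bore was empty. I laid the board face down on the cradle's bearers and pushed all three out onto the pad.
- **Board:** It leans against the cabinet's side with its foot on the plinth. Just before release the wrist pose gave about 65.5°, with the foot within 1 mm of the cleat. The wrist and top pictures afterwards showed it standing there.
- **Dials:** Each sits in its own tray compartment, face down, with its knob towards the back rail. My close-up measurements put the knobs within about 1° of the rail direction and the centres within about 2 mm of the compartment centres.
- **Last look:** The pad was empty. The loupe, jar, pocket watch and both green look-alikes had not moved. The arm partly hid the screwdriver and fully hid the clock wheel, but the clock wheel was in place in the wrist picture about 1 s earlier.

No check failed. I saw no sign of a dial being knocked aside or of the grip slackening. The readings of dial height on the pad differed by several millimetres, so I lowered each dial until I felt contact. The second one met the tray floor with about 18 N.

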